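Load movement plates into the wash carrier and screw its cover on

ROBOT

A 6-joint arm with a two-finger parallel gripper is mounted at the origin on a cart in front of the work surface, level with it; the furniture and walls round the work are solid. World frame = base frame: x ahead of the robot, y to its left, z up, the work surface at z = 0. Lengths are in m, angles in rad, forces in N, time in s.
With the tool pointing down it reaches from about 0.375 to 0.9 m from the base axis. Payload 3.1 kg.
Tool frame: the origin (TCP) lies at the very end of the fingers, on their centre line; the grasp point (between the pads) lies 19 mm behind it; x points along the fingers, z is the direction in which the jaws open and shut, and the axes are right-handed (so a half turn about x gives the same grasp; the last joint's range is limited). The gripper opens to 85 mm and grips with 20 to 120 N. Pads are 22 mm wide; open, the fingers measure 114 mm over their backs; the gripper's body (76 mm by 85 mm) begins 54 mm behind the grasp point. The pads swing forward as they close: fully open they stand 13 mm farther back than shut.
Start: joints at [-0.178, 0.527, 1.433, -0, 1.181, -0.178], TCP at [0.625, 0, 0.231] pointing down, gripper open.
Joint ranges: [-3.08, 3.08], [-0.75, 2.2], [0.22, 2.44], [-1.43, 4.57], [0, 2.65], [-2.85, 2.85]. Speed limits (rad/s): [2.79, 2.79, 3.14, 3.14, 3.14, 3.14].

INTERFACE

Orientations are given as a unit quaternion [w, x, y, z].
In Python, from plant import env, imaging, workorder gives the robot as it stands.
- The arm moves only by the tool servo_tool, never from a script. Its argument "steps" is a list of rows, each a list of 7 numbers: the shift along the tool's x, y, z in m, then the turn, a rotation vector about the tool's x, y, z in degrees, then the closure, from 0 (fully open) to 1 (shut). A call has 1 to 5 rows; each row shifts and turns the commanded pose from where the row before left it, along the tool's axes as they then stand; what a row does not reach is not made up. A row lasts 1/10 s, in which the tool goes at most 50 mm and 8.59 degrees, less where a joint would pass 70% of its speed; a pose out of reach is approached as far as the arm can. A call is refused whole if a number of a shift passes 0.05 or a number of a turn 8.59, either way. A call with a gripper value outside its range is refused whole. The fingers move at their own pace and stop on an object; the grip force is fixed at half the most. Time passes only in rows, so rows that do not move let the fingers close. It gives the time, the measured TCP pose, the force and the opening at its end, in the units of the state.
- env.observe(): the state, without advancing time (a new reading comes with each control period).
- imaging.read_camera(name): name is "scene" or "side" or "wrist"; returns a dict with "color" (400x640x3 uint8, red, green, blue), "intrinsics" (3x3 intrinsics, pixels), "rvec" (rotation vector, rad) and "tvec" (3), from world to camera coordinates, as OpenCV has them. Camera axes: x right, y down, z forward; pixel columns grow to the right and rows downward; lengths in m; the calibration is good to about 2 mm. A picture is of the moment at which its call begins. There is no depth.
- workorder.job_done(): hands the job in, once; it reports no verdict.
The state is a dict: "t": time; "joints": joint angles; "joint_vel": joint speeds; "effort": joint torques, N m; "tool_pos": TCP position; "eef_rot": TCP orientation; "contact_force": force on the tool from outside, world axes, zero at the start; "moment": the same for the moment, N m; "width": finger opening in m.
Only numpy, scipy, OpenCV 4.12 (cv2) and the standard library are available. Lean on these libraries where they do the work, as an engineer would, in place of code of your own. Each camera call takes 0.05 s, during which the arm holds its last target.

TASK

Get the plates ready for the cleaning machine: stand every brass movement plate from the wooden block on edge in a slot of the round steel wash carrier, one plate to a slot. Then set the screw cover level on the carrier's threaded post and turn it backward (anticlockwise from above) until it drops a step into the thread, and only then screw it forward (clockwise) until it is fully home on its shoulder. Leave the loupe, the glass jar and the brush where they are.

Things in the scene. Friction and masses are not known exactly. Their poses are not given: they have to be found in the camera images.
- wash_carrier: Round stainless wash carrier, fixed to the bench: base disc 152 mm across, its top (the slot floors) 6 mm above the bench. Origin: centre of its underside, z up; x axis toward slot 1, slots 60 degrees apart. In its middle a post: shoulder 58 mm across and 22 mm high, above it the thread (48 mm across), above that a plain pilot pin 24 mm across with a conical tip (10 mm across at the end), top 73 mm above the bench.
- thread_start (a point): Point on the post's axis at the height of the thread's lands, 32.75 mm above the bench. Three-start right-hand thread. Each start begins with a flat land that runs 82 degrees clockwise to an upright guard tooth (3 mm high), then an open gate 27 degrees wide, then the next land. Clockwise on the lands, the cover's lugs are blocked by the teeth.
- gate_1 (a point): One of the three gates, 22 mm from the post's axis, 28.5 mm above the bench; the others lie 120 degrees either way. Turned anticlockwise, the cover's lugs slide off the lands and drop 4 mm into the gates, where the backs of the next teeth stop them. From there clockwise turning screws the cover down by 15 mm a turn (2.4 mm per radian).
- slot_1 (a point): Middle of slot 1's floor, 52 mm from the carrier's axis along its +x, 6 mm above the bench. All six slots run radially and are alike: 7 mm wide below, flared to about 11 mm at the top, 40.6 mm long between low end stops, side walls reaching 24 mm above the bench (a plate standing in it shows 20 mm).
- slot_2 (a point): Middle of slot 2's floor, 52 mm from the axis, 60 degrees anticlockwise (from above) from slot 1.
- slot_3 (a point): Middle of slot 3's floor, 52 mm from the axis, 120 degrees anticlockwise (from above) from slot 1.
- slot_4 (a point): Middle of slot 4's floor, 52 mm from the axis, 180 degrees anticlockwise (from above) from slot 1.
- slot_5 (a point): Middle of slot 5's floor, 52 mm from the axis, 240 degrees anticlockwise (from above) from slot 1.
- slot_6 (a point): Middle of slot 6's floor, 52 mm from the axis, 300 degrees anticlockwise (from above) from slot 1.
- screw_cover: Loose screw cover, about 250 g, standing on its skirt on the bench. Clear disc 140 mm across with steel rim, 3 mm thick, underside 27 mm above the origin. Hollow steel skirt below it, 57 mm across (51 mm inside), three small thread lugs hidden inside at its lower edge; in the knob a bore 26.4 mm wide from 27 mm to 54 mm height for the pilot pin. Origin: centre of the skirt's lower edge, z up.
- knob (a point): Middle of the cover's knurled steel knob, on its axis, 45 mm above the cover's origin: 57 mm across, from 30 mm (disc top) to 60 mm above the origin. With the cover on the post, the cover's origin stands 32 mm above the bench while the lugs rest on the lands, 35 mm if on the guard teeth, 28 mm once dropped into the gates, 22 mm screwed home (about 2.4 rad clockwise from the gates).
- job_block: Wooden block, 108 mm (x) by 112 mm (y) by 24 mm high, fixed to the bench, with six pockets 16 mm deep, 42 mm long (x) and 7.5 mm wide (y), in two rows at x = -26 and 26 mm, each with pockets at y = -34, 0 and 34 mm, in which the plates stand. Origin: centre of its underside.
- plate_1: Round brass movement plate (may be absent), 38 mm across and 5 mm thick, 45 g; at the start it stands on edge in the block, 22 mm of it showing. Origin: its centre (19 mm above the floor it stands on). Its y axis is normal to its faces, so that it is held by the faces with fingers that close along its y.
- plate_2: A plate like plate_1; may be absent.
- plate_3: A plate like plate_1; may be absent.
- plate_4: A plate like plate_1; may be absent.
- plate_5: A plate like plate_1; may be absent.
- plate_6: A plate like plate_1; may be absent.
- arc_tip (a point): Lowest tip of a fixed arched instrument stand, about 0.2 m above the bench. From this tip its hand-pieces rise away from the robot and to its right (0.15 m farther, 0.11 m to the right) to 0.38 m height; wrist and arm must pass in front of it, nearer the robot.
- loupe: Black eyeglass loupe, 30 mm across and 31 mm high, a bystander. Origin: centre of its underside.
- jar: Clear jar, 37 mm across and 45 mm high, a bystander. Origin: centre of its underside.
- brush: Wooden brush 134 mm long lying on the bench, a bystander. Origin: centre of its underside.

How it is judged:
By the outcome, as a careful person would: the job done as asked, in the order asked, and still so for the second after the job is handed in, with the robot touching nothing.
Of plate_1, plate_2, plate_3, plate_4, plate_5, plate_6 only 4 to 6 are there at a start; the rules pass over those that are not, and their reading is None.
At some moment in a run one of screw_cover may be knocked a few centimetres aside while the robot is not near it.
It also fails if it takes over 210 s, if anything falls off the work surface, if the arm or the gripper's body presses on something with over 40 N, if the wrist force passes 120 N, or if a joint passes its speed limit or range.

## Working session

There is one attempt and no reset: what is moved stays moved. The work goes in short steps, Python scripts to look and compute and a tool call to move; the robot and the scene stay as the last step left them, time stands still between calls to the robot, and variables do not carry over. Pictures are saved under pics/ and viewed, and the job is handed in when it is done.

Besides the shell and the picture viewer there is one more tool, called after "Request:" in YAML: its name, and indented under it one key for each argument. servo_tool: Moves the arm, as the interface text tells. Its arguments: {"type":"object","properties":{"steps":{"type":"array","items":{"type":"array","items":{"type":"number"}}}},"required":["steps"]}

```bash
ls; mkdir -p pics
python3 - <<'E'
from plant import env, imaging, workorder
import cv2
print(env.observe())
for n in ["scene","side","wrist"]:
    r=imaging.read_camera(n); cv2.imwrite(f"pics/a_{n}.png",r["color"][:,:,::-1]); print(n,r["intrinsics"],r["rvec"],r["tvec"])
E
```

```text
pics
{'t': 0.0, 'joints': array([-1.78470678e-01,  5.28457530e-01,  1.43390330e+00,  2.23164562e-05,
        1.18137975e+00, -1.78513359e-01]), 'joint_vel': array([-0.00142487, -0.00078036, -0.00054974, -0.00032672, -0.00040078,
       -0.00041004]), 'effort': array([ 2.50220628e-04, -4.42344439e+01, -1.78024775e+01, -2.06930472e-04,
        8.36740597e-03,  2.24214921e-05]), 'tool_pos': array([6.24290649e-01, 1.81973857e-04, 2.30338599e-01]), 'eef_rot': array([7.06360328e-01, 1.29923021e-04, 7.07852419e-01, 1.54095988e-04]), 'contact_force': array([0.35643678, 0.10403069, 0.35109226]), 'moment': array([ 0.00904945, -0.01342924,  0.04656517]), 'width': 0.08569245167715046}
scene [[519.82134475   0.         315.63099199]
 [  0.         519.82134475 193.40676735]
 [  0.           0.           1.        ]] [ 1.96069237 -0.54198357  0.31811699] [-0.53303494  0.15752711  1.34614789]
side [[519.95596251   0.         318.35885858]
 [  0.         519.95596251 202.28724441]
 [  0.           0.           1.        ]] [ 2.37647687 -0.4665076   0.18290424] [-0.55590018  0.09922709  1.87842285]
wrist [[327.64085908   0.         313.7563423 ]
 [  0.         327.64085908 197.59943204]
 [  0.           0.           1.        ]] [-2.85046209e+00 -2.63561692e-03  2.55349844e-03] [-0.62403632 -0.03818397  0.37923136]
```

View pics/a_scene.png

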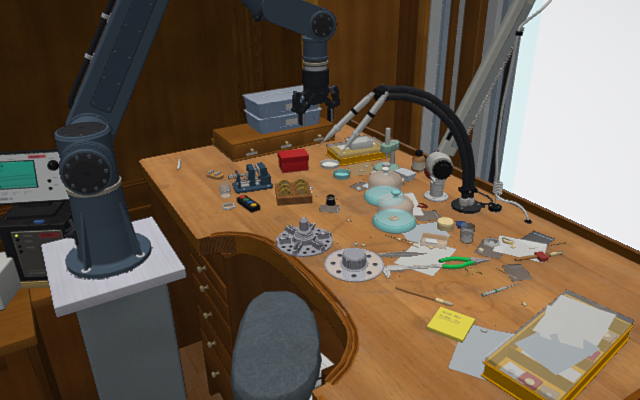

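View pics/a_side.png

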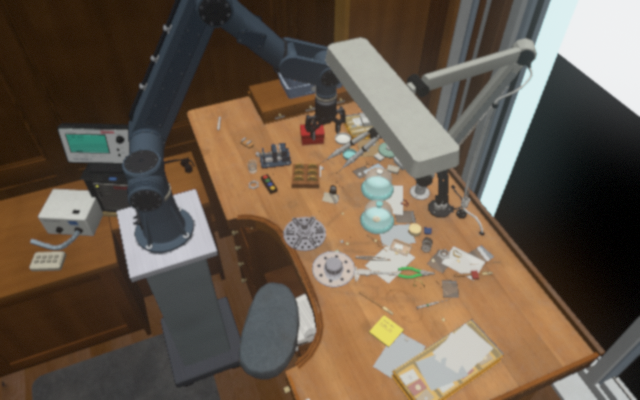

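View pics/a_wrist.png

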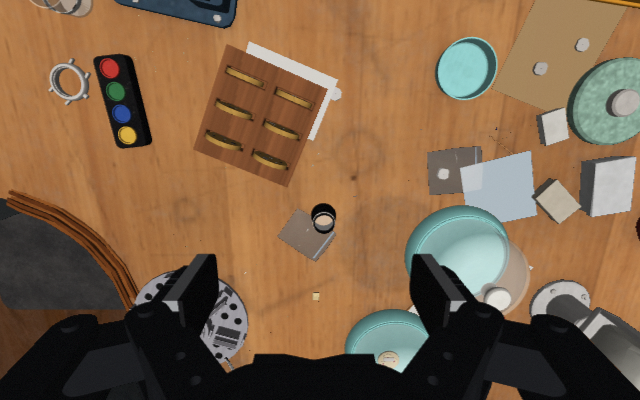

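```bash
cat > h.py <<'E'
import numpy as np, cv2
from plant import env, imaging, workorder
from scipy.spatial.transform import Rotation as R
def cam(n):
    r=imaging.read_camera(n); return r
def save(r,p): cv2.imwrite(p,r["color"][:,:,::-1])
def crop(r,p,x0,y0,x1,y1,s):
    im=r["color"][y0:y1,x0:x1,::-1]; cv2.imwrite(p,cv2.resize(im,None,fx=s,fy=s,interpolation=cv2.INTER_CUBIC))
def unproj(r,uv,z):
    M=cv2.Rodrigues(np.array(r["rvec"]))[0]; t=np.array(r["tvec"])
    uv=np.atleast_2d(np.array(uv,float)); K=np.array(r["intrinsics"])
    d=np.c_[uv,np.ones(len(uv))]@np.linalg.inv(K).T
    C=-M.T@t; D=d@M
    s=(z-C[2])/D[:,2]; return C+s[:,None]*D
def proj(r,P):
    return cv2.projectPoints(np.atleast_2d(np.array(P,float)),np.array(r["rvec"]),np.array(r["tvec"]),np.array(r["intrinsics"]),None)[0][:,0]
def yaw(q): # direction of tool z in world xy (deg) and rot
    r=R.from_quat([q[1],q[2],q[3],q[0]]); return r.as_matrix()
def st():
    o=env.observe(); M=yaw(o["eef_rot"])
    print("t%.2f"%o["t"],"p",np.round(o["tool_pos"],4),"zdir",np.round(M[:,2],3),"yaw%.2f"%np.degrees(np.arctan2(M[1,2],M[0,2])),"xax",np.round(M[:,0],4),"F",np.round(o["contact_force"],1),"w%.4f"%o["width"],"j",np.round(o["joints"],2)); return o,M
E
python3 - <<'E'
from h import *
r=cam("wrist"); crop(r,"pics/b1.png",180,30,350,200,4.5)
r=cam("scene"); crop(r,"pics/b2.png",260,200,400,290,5.5)
E
```

```text
(no output)
```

View pics/b1.png

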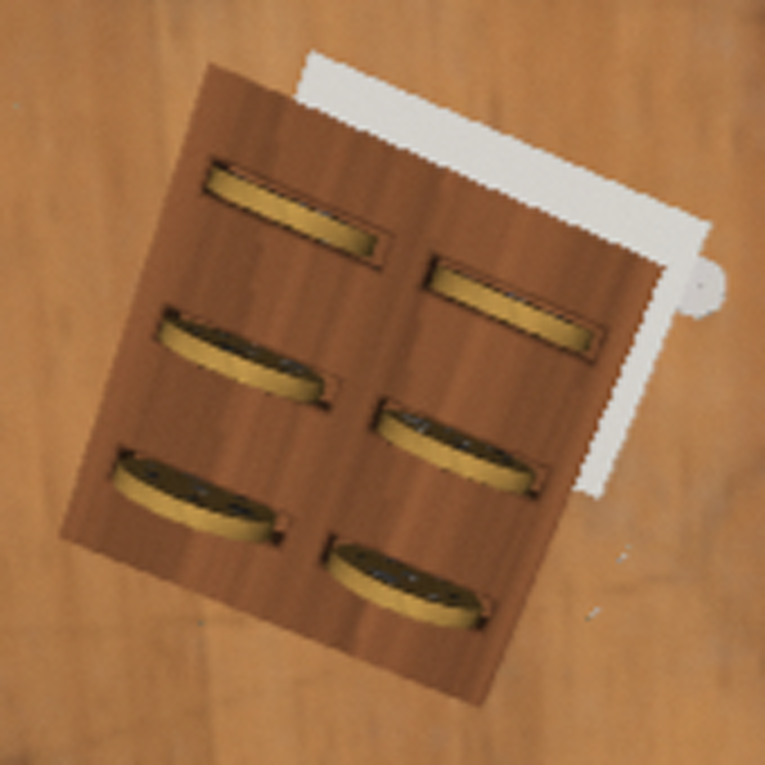

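View pics/b2.png

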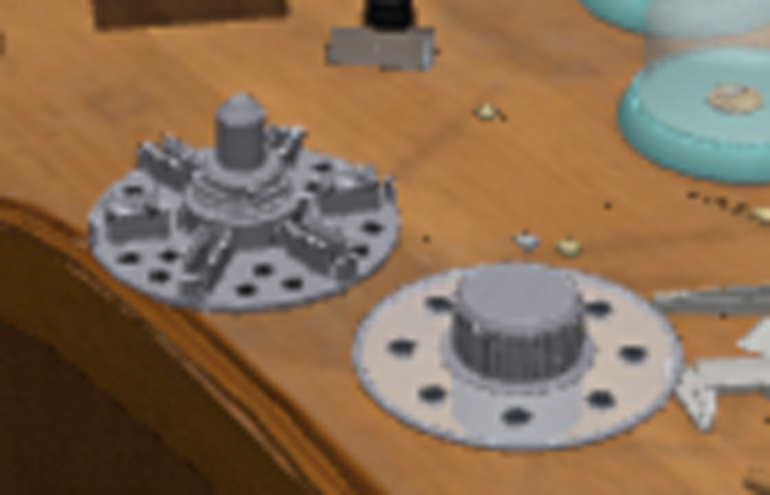

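Run:
```python
from h import *
r=cam("wrist")
M=cv2.Rodrigues(r["rvec"])[0]; print("C",-M.T@r["tvec"])
c=np.array([(210,63),(665,265),(483,706),(62,537)])/4.5+[180,30]
P=unproj(r,c,0.024); print(P)
print([np.linalg.norm(P[i]-P[(i+1)%4]) for i in range(4)], P.mean(0))
for i in (0,1,2,3):
    d=P[(i+1)%4]-P[i]; print(np.degrees(np.arctan2(d[1],d[0])))
s=cam("scene")
o=np.array([260,200])
print("pin tip",unproj(s,np.array([240,97])/5.5+o,0.073))
print("carrier disc edges",unproj(s,np.array([[88,228],[400,222]])/5.5+o,0.006))
print("knob top",unproj(s,np.array([520,295])/5.5+o,0.060), unproj(s,np.array([[455,300],[585,300]])/5.5+o,0.060))
print("cover disc", unproj(s,np.array([[352,345],[685,355],[517,446]])/5.5+o,0.03))
```

```text
C [0.62485903 0.07321167 0.37336695]
[[ 0.53937043  0.12485445  0.024     ]
 [ 0.63865484  0.08339336  0.024     ]
 [ 0.59548679 -0.01926368  0.024     ]
 [ 0.49659114  0.02196464  0.024     ]]
[np.float64(0.1075937570761599), np.float64(0.11136403501745108), np.float64(0.10714533900047271), np.float64(0.11142881770048679)] [0.5675258  0.05273719 0.024     ]
-22.665377699369547
-112.80711618462931
157.3693751771379
67.42354941232502
pin tip [[ 0.45890778 -0.21173505  0.073     ]]
carrier disc edges [[ 0.39092621 -0.17951166  0.006     ]
 [ 0.52158745 -0.25417442  0.006     ]]
knob top [[ 0.48525627 -0.4089121   0.06      ]] [[ 0.45958983 -0.39764545  0.06      ]
 [ 0.50645523 -0.42669187  0.06      ]]
cover disc [[ 0.4278514  -0.36495582  0.03      ]
 [ 0.54554646 -0.44687838  0.03      ]
 [ 0.44671515 -0.46436044  0.03      ]]
```

Run:
```python
from h import *
s=cam("scene");crop(s,"pics/c1.png",290,70,450,210,4.5)
d=cam("side");crop(d,"pics/c2.png",290,110,430,220,5)
print(unproj(s,[327,141],0.2))
```

```text
[[ 0.6320022  -0.04703426  0.2       ]]
```

View pics/c1.png

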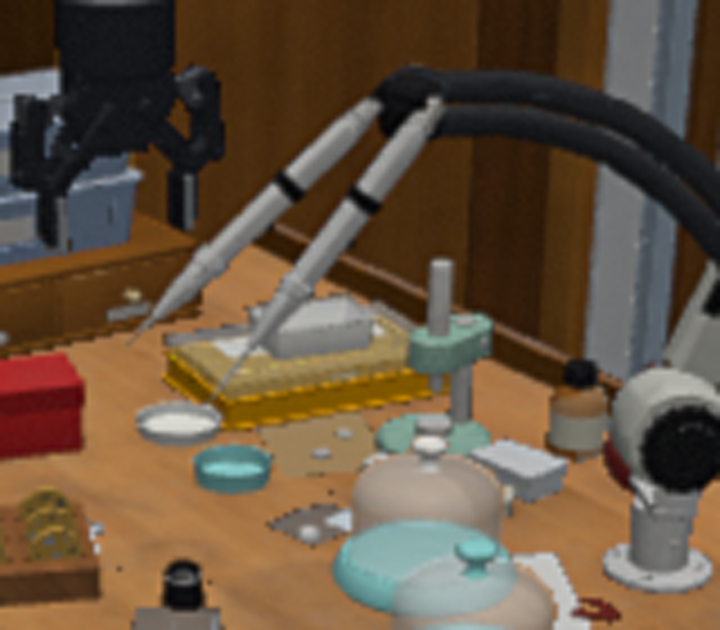

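View pics/c2.png

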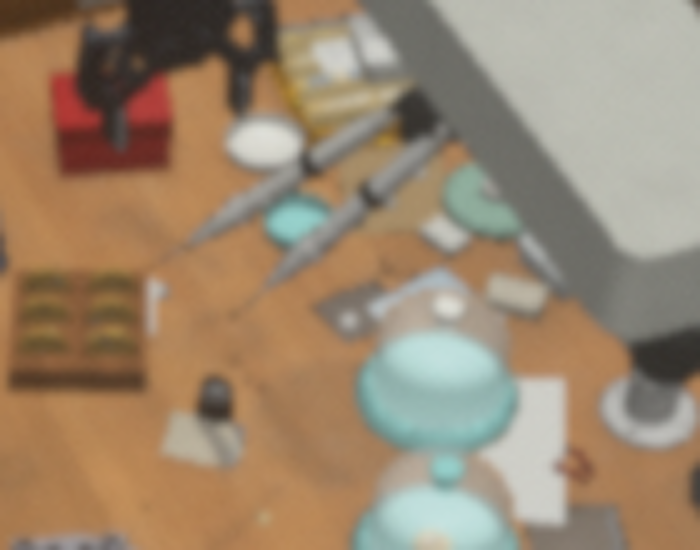

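Request:
servo_tool:
  steps:
    - [0,-0.04,-0.025,0,0,0,0]
    - [0,-0.05,-0.03,0,0,0,0]
    - [0,-0.05,-0.03,0,0,0,0]
    - [0,-0.05,-0.03,0,0,0,0]
    - [0,-0.05,-0.03,0,0,0,0]

```text
t: 0.95
tool_pos: [0.4971, -0.2107, 0.2318]
eef_rot: [0.708, -0.001, 0.706, 0.001]
contact_force: [0.6, -1.0, -0.4]
width: 0.0851
```

Run:
```python
from h import *
s=cam("scene");d=cam("side")
def PM(r):
    return np.array(r["intrinsics"])@np.c_[cv2.Rodrigues(r["rvec"])[0],r["tvec"]]
for a,b in (((319.6,146.2),(321.6,163)),((338,158.5),(336.6,174))):
    X=cv2.triangulatePoints(PM(s),PM(d),np.array(a)[:,None],np.array(b)[:,None]); print((X[:3]/X[3]).T, proj(s,(X[:3]/X[3]).T))
w=cam("wrist"); save(w,"pics/d1.png"); st()
```

```text
[[ 0.57455116 -0.0975581   0.21210224]] [[318.7642982  146.01809442]]
[[ 0.61358574 -0.13519141  0.17930605]] [[337.99859589 158.4996826 ]]
t1.10 p [ 0.4961 -0.2138  0.2316] zdir [ 1.    -0.005  0.   ] yaw-0.28 xax [ 3.e-04 -5.e-04 -1.e+00] F [-0.   0.2 -1.1] w0.0857 j [-0.61  0.41  1.65 -0.    1.08 -0.61]
```

View pics/d1.png

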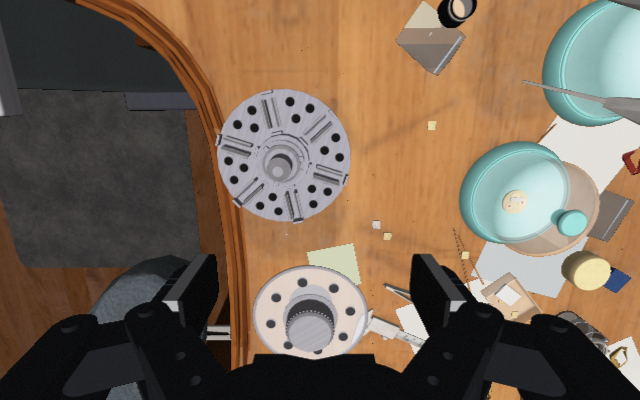

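Run:
```python
from h import *
s=cam("scene");d=cam("side");w=cam("wrist")
print(proj(w,[[0.5746,-0.0976,0.212],[0.6136,-0.1352,0.1793]]))
print(proj(s,[[0.459,-.212,0.073]]),proj(d,[[0.459,-.212,0.073]]))
for h in (0,0.1,0.2): print(h,unproj(w,[525,82],h))
crop(w,"pics/d2.png",210,80,360,230,5)
crop(d,"pics/d3.png",270,200,370,300,6)
save(d,"pics/d4.png")
crop(w,"pics/d5.png",480,40,640,140,4.5)
```

```text
[[490.38043557   2.28035463]
 [519.09268345  93.64701424]]
[[303.7167485  217.66845532]] [[303.85428999 221.9210758 ]]
0 [[ 0.72500254 -0.12028704  0.        ]]
0.1 [[ 0.66409328 -0.12512953  0.1       ]]
0.2 [[ 0.60318401 -0.12997203  0.2       ]]
```

View pics/d2.png

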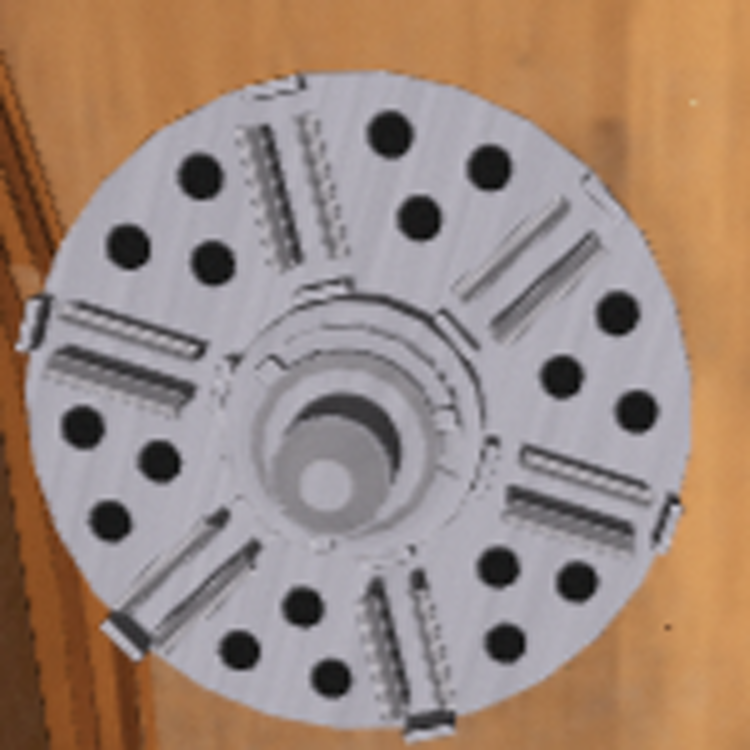

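View pics/d5.png

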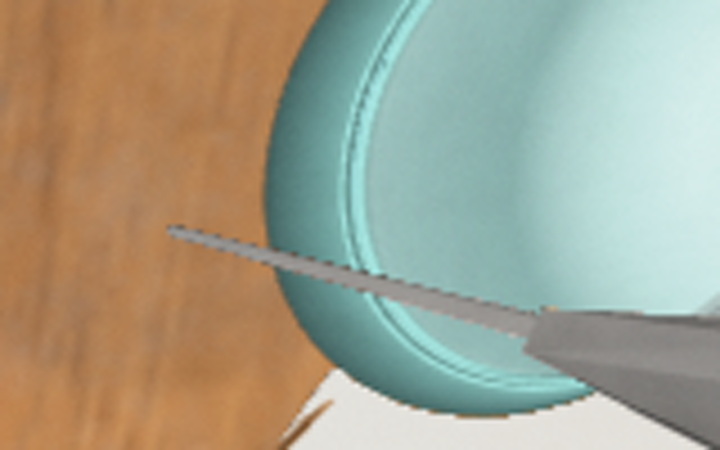

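View pics/d4.png

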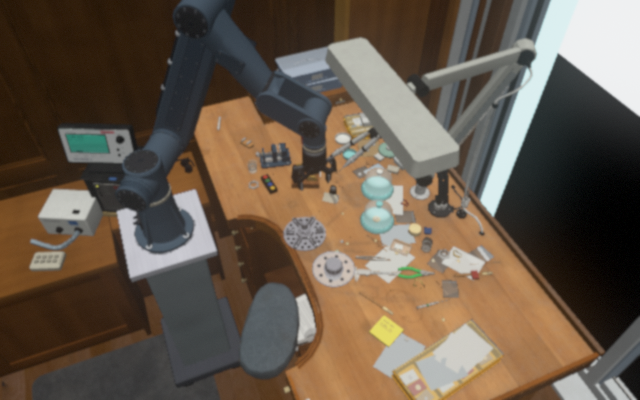

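Run:
```python
from h import *
w=cam("wrist")
o=np.array([210,80])
e=np.array([(360,72),(520,108),(640,215),(692,390),(675,480),(600,620),(500,695),(340,728),(210,690),(50,520),(27,390),(60,245),(150,140)])/5+o
P=unproj(w,e,0.006)[:,:2]
from scipy.optimize import least_squares
f=least_squares(lambda q:np.linalg.norm(P-q[:2],axis=1)-q[2],[.46,-.21,.076]); print(f.x,np.round(f.fun*1e3,1))
c=f.x[:2]
s=np.array([(275,88),(600,197),(667,522),(430,722),(127,635),(35,320)])/5+o
for z in (0.006,0.012):
    S=unproj(w,s,z)[:,:2]-c; a=np.degrees(np.arctan2(S[:,1],S[:,0])); print(np.round(np.linalg.norm(S,axis=1),4),np.round(a,1),np.round(a%60,1), (a%60).mean())
# slot mid-lines: midpoints of pair of wall bars
m={'NE':[(460,295),(497,333),(563,203),(597,238)],'N':[(290,262),(340,255),(253,130),(308,118)],'W':[(197,350),(188,398),(68,308),(55,360)],'E':[(525,452),(512,495),(648,495),(630,540)]}
for k,v in m.items():
    q=np.array(v)/5+o; Q=unproj(w,[(q[0]+q[1])/2,(q[2]+q[3])/2],0.024)[:,:2]-c; d=Q[1]-Q[0]; print(k,np.round(Q*1e3,1),np.degrees(np.arctan2(d[1],d[0]))%60)
print(unproj(w,np.array([325,485])/5+o,0.073))
# cover
cp=unproj(w,[(310,266)],0.0285); print(cp, unproj(w,[[253,310],[367,310]],0.03))
```

```text
[ 0.46108523 -0.20712057  0.07538035] [-0.9  1.1  1.8  0.5 -1.4 -1.4 -0.5  1.   0.7  0.7 -0.4 -0.3 -1. ]
[0.0729 0.0727 0.0751 0.0761 0.0769 0.0748] [ 102.7   41.8  -19.3  -78.4 -136.8  163.3] [42.7 41.8 40.7 41.6 43.2 43.3] 42.21336558071879
[0.0727 0.0727 0.0741 0.0739 0.0744 0.0733] [ 102.    42.2  -18.3  -77.8 -137.1  162.3] [42.  42.2 41.7 42.2 42.9 42.3] 42.214080455035386
NE [[27.9 25.2]
 [49.2 44.7]] 42.399530261768696
N [[ -6.4  36.8]
 [-12.6  64. ]] 42.772911942471566
W [[-33.5  12.3]
 [-61.   20.8]] 42.76084375185508
E [[ 36.4  -9.4]
 [ 63.  -19.2]] 39.62637397912263
[[ 0.46110308 -0.20774963  0.073     ]]
[[ 0.49337912 -0.32507882  0.0285    ]] [[ 0.42369995 -0.38421519  0.03      ]
 [ 0.5629176  -0.38398376  0.03      ]]
```

```bash
cat >> h.py <<'E'
BLK=np.array([0.5675,0.0527]); BY=np.radians(-22.66)
CAR=np.array([0.461,-0.2075]); CY=42.2
def blk(x,y):
    c,s=np.cos(BY),np.sin(BY); return BLK+np.array([c*x-s*y,s*x+c*y])
def slot(th,r=0.052): return CAR+r*np.array([np.cos(np.radians(th)),np.sin(np.radians(th))])
def plan(x,y,z,yaw_t):
    o,M=st(); 
    D=np.array([x,y,z])-o["tool_pos"]; t=np.radians(yaw_t)
    T=np.c_[[0,0,-1],[-np.sin(t),np.cos(t),0],[np.cos(t),np.sin(t),0]]
    rv=np.degrees(R.from_matrix(M.T@T).as_rotvec())
    print("dist %.3f shift now-axes"%np.linalg.norm(D),np.round(M.T@D,4),"shift target-axes",np.round(T.T@D,4),"turn",np.round(rv,2))
E
python3 - <<'E'
from h import *
# original wrist camera pose reconstructed
class _: pass
r={"intrinsics":np.array([[327.64085908,0,313.7563423],[0,327.64085908,197.59943204],[0,0,1]]),"rvec":np.array([-2.85046209,-2.63561692e-03,2.55349844e-03]),"tvec":np.array([-0.62403632,-0.03818397,0.37923136])}
E_={'A':[(207,178),(378,248)],'B':[(433,275),(592,345)],'C':[(162,325),(325,395)],'D':[(378,415),(535,490)],'E':[(115,468),(277,535)],'F':[(328,553),(485,620)]}
c,s=np.cos(BY),np.sin(BY)
for k,v in E_.items():
    P=unproj(r,np.array(v)/4.5+[180,30],0.026)[:,:2]-BLK
    L=np.c_[c*P[:,0]+s*P[:,1],-s*P[:,0]+c*P[:,1]]; print(k,np.round(L*1e3,1).tolist(),np.round(L.mean(0)*1e3,1))
for x in(-.026,.026):
    for y in(.034,0,-.034): print(x,y,blk(x,y))
plan(*slot(162.2),0.2,67.34)
plan(*blk(-.026,-.034),0.12,67.34)
E
```

```text
A [[-46.9, 33.2], [-7.1, 34.1]] [-27.   33.7]
B [[6.2, 33.5], [44.9, 33.3]] [25.5 33.4]
C [[-46.5, -0.3], [-7.3, -0.5]] [-26.9  -0.4]
D [[5.5, -0.0], [45.2, -1.9]] [25.3 -1. ]
E [[-46.7, -35.0], [-6.9, -35.1]] [-26.8 -35. ]
F [[5.6, -34.5], [45.7, -35.1]] [ 25.6 -34.8]
-0.026 0.034 [0.55660592 0.09409226]
-0.026 0 [0.54350701 0.06271681]
-0.026 -0.034 [0.53040811 0.03134136]
0.026 0.034 [0.60459189 0.07405864]
0.026 0 [0.59149299 0.04268319]
0.026 -0.034 [0.57839408 0.01130774]
t1.30 p [ 0.4975 -0.2105  0.2313] zdir [1.    0.001 0.   ] yaw0.07 xax [ 1.e-04  4.e-04 -1.e+00] F [ 0.3 -0.6 -0.6] w0.0852 j [-0.61  0.41  1.65  0.    1.08 -0.61]
dist 0.094 shift now-axes [ 0.0313  0.019  -0.086 ] shift target-axes [ 0.0313  0.0867 -0.0157] turn [-6.727e+01  2.000e-02 -2.000e-02]
t1.30 p [ 0.4975 -0.2105  0.2313] zdir [1.    0.001 0.   ] yaw0.07 xax [ 1.e-04  4.e-04 -1.e+00] F [ 0.3 -0.6 -0.6] w0.0852 j [-0.61  0.41  1.65  0.    1.08 -0.61]
dist 0.268 shift now-axes [0.1114 0.2418 0.0331] shift target-axes [0.1113 0.0628 0.2358] turn [-6.727e+01  2.000e-02 -2.000e-02]
```

Request:
servo_tool:
  steps:
    - [0,0,-0.045,0,0,0,0]
    - [0,0.048,0,0,0,0,0]
    - [0,0.048,0,0,0,0,0]
    - [0,0.048,0,0,0,0,0]
    - [0,0.048,0,0,0,0,0.3]

```text
t: 1.8
tool_pos: [0.4521, -0.0168, 0.2315]
eef_rot: [0.707, -0.0, 0.707, 0.0]
contact_force: [0.4, 0.4, -0.9]
width: 0.0732
```

Request:
servo_tool:
  steps:
    - [0,0.045,0,0,0,0,0.67]
    - [0.0125,0,0,-8.4,0,0,0.67]
    - [0.0125,0,0,-8.4,0,0,0.67]
    - [0.0125,0,0,-8.4,0,0,0.67]
    - [0.0125,0,0,-8.4,0,0,0.67]

```text
t: 2.3
tool_pos: [0.4523, 0.0273, 0.181]
eef_rot: [0.676, -0.208, 0.676, 0.208]
contact_force: [-0.7, -0.8, -0.8]
width: 0.0284
```

Request:
servo_tool:
  steps:
    - [0.0125,0,0,-8.4,0,0,0.67]
    - [0.0125,0,0,-8.4,0,0,0.67]
    - [0.0125,0,0,-8.4,0,0,0.67]
    - [0.0125,0,0,-8.4,0,0,0.67]
    - [0,0,0,0,0,0,0.67]

```text
t: 2.8
tool_pos: [0.4512, 0.0269, 0.1301]
eef_rot: [0.588, -0.391, 0.589, 0.393]
contact_force: [0.1, -0.1, -0.6]
width: 0.0284
```

Run:
```python
from h import *
plan(*blk(-.026,-.0345),0.1,67.34)
```

```text
t2.80 p [0.4512 0.0269 0.1301] zdir [ 0.386  0.923 -0.001] yaw67.32 xax [-3.2e-03  7.0e-04 -1.0e+00] F [ 0.1 -0.1 -0.6] w0.0284 j [-0.19  0.47  1.95  0.    0.72 -1.36]
dist 0.085 shift now-axes [ 0.0299 -0.0715  0.0341] shift target-axes [ 0.0301 -0.0714  0.0341] turn [-0.02 -0.03 -0.18]
```

Request:
servo_tool:
  steps:
    - [0.01,-0.036,0.017,0,0,0,0.67]
    - [0.01,-0.0355,0.017,0,0,0,0.67]
    - [0.01,0,0,0,0,0,0.67]
    - [0,0,0,0,0,0,0.67]

```text
t: 3.2
tool_pos: [0.531, 0.0301, 0.1005]
eef_rot: [0.589, -0.391, 0.59, 0.392]
contact_force: [-0.7, -0.5, 0.2]
width: 0.0282
```

Run:
```python
from h import *
plan(*blk(-.026,-.0345),0.028,67.34)
w=cam("wrist"); save(w,"pics/e1.png")
```

```text
t3.20 p [0.531  0.0301 0.1005] zdir [ 0.388  0.922 -0.   ] yaw67.16 xax [-2.1e-03  4.0e-04 -1.0e+00] F [-0.7 -0.5  0.2] w0.0282 j [-0.15  0.6   1.78  0.    0.77 -1.33]
dist 0.073 shift now-axes [0.0725 0.0008 0.0004] shift target-axes [0.0725 0.001  0.0004] turn [-0.19 -0.03 -0.12]
```

View pics/e1.png

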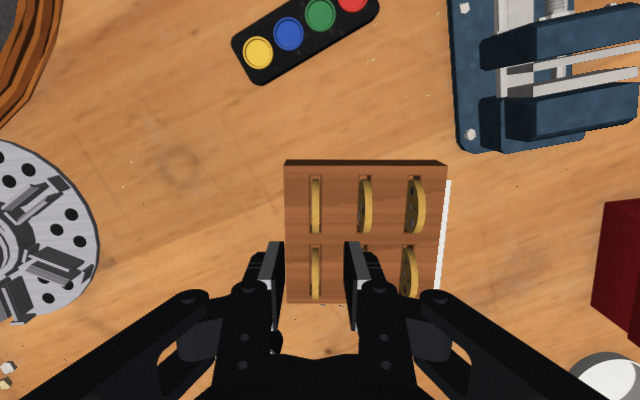

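Run:
```python
from h import *
w=cam("wrist")
p=env.observe()["tool_pos"]; print(proj(w,[[p[0],p[1],z] for z in (.1,.046,.024)]))
E=np.array([[285,166],[442,166],[436,298],[285,302]])
print(unproj(w,E,0.024), unproj(w,[[315,205]],0.046))
for k in((-.026,-.034),(.026,-.034)): print(proj(w,[*blk(*k),.024]))
```

```text
[[313.27983482 257.02033748]
 [313.39584697 218.38829959]
 [313.42822166 207.60752709]]
[[ 0.49475083  0.02365982  0.024     ]
 [ 0.53601768  0.12209958  0.024     ]
 [ 0.63368029  0.08861481  0.024     ]
 [ 0.59199502 -0.01999607  0.024     ]] [[0.521762   0.03438938 0.046     ]]
[[315.62524572 207.78582254]]
[[315.61381657 273.52941876]]
```

Request:
servo_tool:
  steps:
    - [0.04,0.001,0.0012,0,0,0,0.67]
    - [0.0325,0,0,0,0,0,0.67]
    - [0,0,0,0,0,0,1]
    - [0,0,0,0,0,0,1]
    - [0,0,0,0,0,0,1]

```text
t: 3.8
tool_pos: [0.5313, 0.0306, 0.0305]
eef_rot: [0.59, -0.392, 0.588, 0.391]
contact_force: [-0.7, 0.1, -1.4]
width: 0.0033
```

Request:
servo_tool:
  steps:
    - [0,0,0,0,0,0,1]
    - [0,0,0,0,0,0,1]

```text
t: 4.0
tool_pos: [0.5313, 0.0306, 0.0302]
eef_rot: [0.59, -0.392, 0.588, 0.391]
contact_force: [-0.2, 0.2, 0.1]
width: 0.0034
```

Request:
servo_tool:
  steps:
    - [-0.03,0,0,0,0,0,1]
    - [-0.045,0,0,0,0,0,1]
    - [-0.02,0,0,0,0,0,1]

```text
t: 4.3
tool_pos: [0.5327, 0.0304, 0.1275]
eef_rot: [0.591, -0.393, 0.587, 0.39]
contact_force: [0.7, -0.4, 0.5]
width: 0.0029
```

Run:
```python
from h import *
w=cam("wrist"); save(w,"pics/f1.png")
plan(*slot(162.2),0.12,72.2)
plan(.42,-.05,0.12,72.2)
```

```text
t4.35 p [0.5341 0.0303 0.1296] zdir [0.387 0.922 0.003] yaw67.21 xax [ 0.0105 -0.0016 -0.9999] F [0.8 0.2 0.9] w0.0033 j [-0.15  0.55  1.76 -0.    0.82 -1.33]
dist 0.254 shift now-axes [ 0.0087  0.0272 -0.2521] shift target-axes [ 0.0096  0.0489 -0.2488] turn [-4.99  0.12  0.6 ]
t4.35 p [0.5341 0.0303 0.1296] zdir [0.387 0.922 0.003] yaw67.21 xax [ 0.0105 -0.0016 -0.9999] F [0.8 0.2 0.9] w0.0033 j [-0.15  0.55  1.76 -0.    0.82 -1.33]
dist 0.140 shift now-axes [ 0.0086  0.0742 -0.1182] shift target-axes [ 0.0096  0.0841 -0.1113] turn [-4.99  0.12  0.6 ]
```

View pics/f1.png

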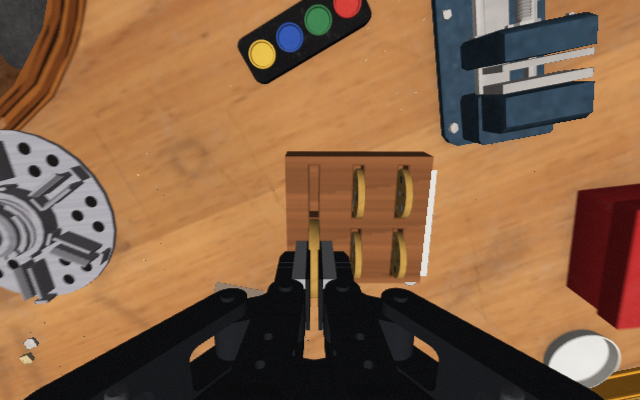

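Request:
servo_tool:
  steps:
    - [0.001,0.006,-0.042,0,0,0.6,1]
    - [0.001,0.006,-0.042,0,0,0,1]
    - [0.001,0.0045,-0.042,0,0,0,1]
    - [0.001,0.0045,-0.042,0,0,0,1]
    - [0.001,0.003,-0.042,0,0,0,1]

```text
t: 4.85
tool_pos: [0.4262, -0.1548, 0.1192]
eef_rot: [0.587, -0.389, 0.591, 0.394]
contact_force: [0.8, 0.3, -1.0]
width: 0.0029
```

Request:
servo_tool:
  steps:
    - [0.001,0.003,-0.042,0,0,0,1]
    - [0,0,0,-5,0,0,1]
    - [0,0,0,0,0,0,1]

```text
t: 5.15
tool_pos: [0.4076, -0.1925, 0.1182]
eef_rot: [0.57, -0.413, 0.574, 0.419]
contact_force: [-0.4, 0.1, 0.3]
width: 0.0032
```

Run:
```python
from h import *
w=cam("wrist"); save(w,"pics/g1.png")
plan(*slot(162.2),0.06,72.2)
p=env.observe()["tool_pos"]
print(proj(w,[[*slot(162.2,r),z] for r in(.032,.052,.072) for z in(.024,)]),proj(w,[[*CAR,.073],[*p]]))
```

```text
t5.20 p [ 0.4078 -0.1916  0.1181] zdir [0.309 0.951 0.001] yaw72.02 xax [-0.0094  0.0041 -0.9999] F [-0.2  0.5  0. ] w0.0033 j [-0.69  0.5   1.96 -0.    0.69 -1.94]
dist 0.058 shift now-axes [ 0.0581 -0.0041  0.001 ] shift target-axes [ 0.0581 -0.0035  0.0011] turn [-0.18  0.06 -0.59]
[[316.29727932 230.2802976 ]
 [316.30308098 205.73273291]
 [316.30914806 180.06212807]] [[316.94792078 303.23324479]
 [315.81756097 257.9505751 ]]
```

View pics/g1.png

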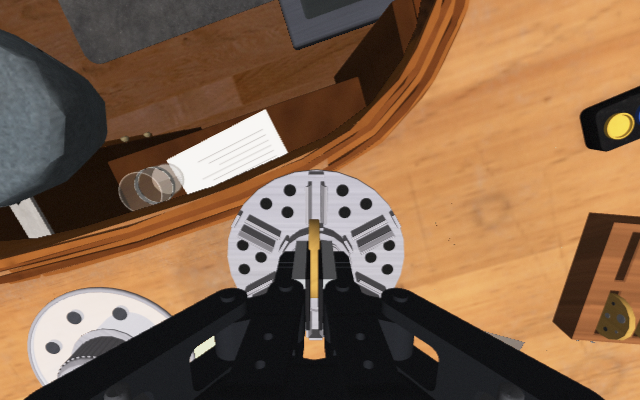

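Request:
servo_tool:
  steps:
    - [0.03,-0.0035,0.001,0,0,-0.6,1]
    - [0.03,0,0,0,0,0,1]
    - [0,0,0,0,0,0,1]

```text
t: 5.5
tool_pos: [0.4101, -0.1888, 0.0557]
eef_rot: [0.571, -0.414, 0.572, 0.419]
contact_force: [0.0, -0.4, 0.2]
width: 0.0029
```

Run:
```python
from h import *
w=cam("wrist"); crop(w,"pics/g2.png",220,150,410,290,4)
plan(*slot(162.2),0.0285,72.2)
```

```text
t5.55 p [ 0.4107 -0.1894  0.057 ] zdir [0.305 0.952 0.003] yaw72.24 xax [-0.0031  0.0037 -1.    ] F [ 0.9  0.4 -0.6] w0.0035 j [-0.68  0.63  2.    0.    0.52 -1.94]
dist 0.029 shift now-axes [ 0.0285 -0.0015 -0.002 ] shift target-axes [ 0.0285 -0.0014 -0.0019] turn [ 0.04  0.15 -0.23]
```

View pics/g2.png

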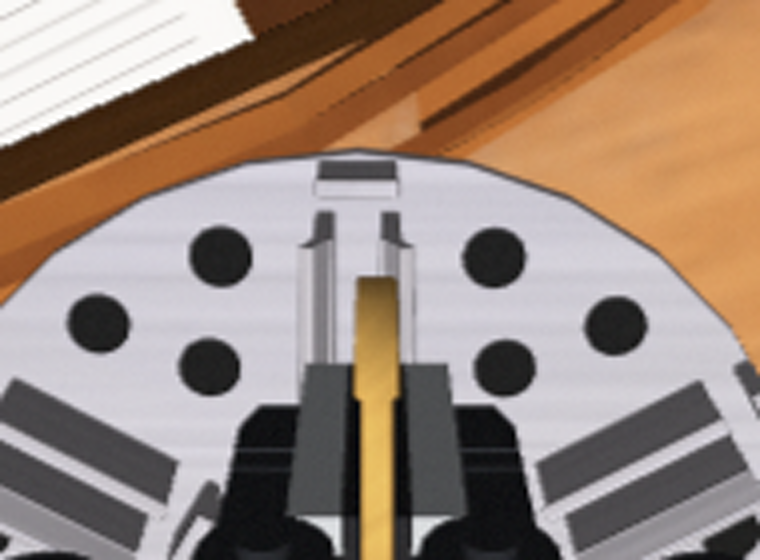

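Request:
servo_tool:
  steps:
    - [0,-0.0015,-0.0022,0,0,-0.2,1]
    - [0,0,0,0,0,0,1]
    - [0.015,0,0,0,0,0,1]
    - [0.01,0,0,0,0,0,1]
    - [0,0,0,0,0,0,1]

```text
t: 6.05
tool_pos: [0.4121, -0.1935, 0.0328]
eef_rot: [0.572, -0.417, 0.57, 0.416]
contact_force: [-0.5, -0.3, 0.3]
width: 0.0035
```

Run:
```python
from h import *
w=cam("wrist"); crop(w,"pics/g3.png",220,150,410,290,4)
plan(*slot(162.2),0.0285,72.2)
```

```text
t6.10 p [ 0.4122 -0.1935  0.0331] zdir [0.306 0.952 0.001] yaw72.20 xax [ 3.2e-03  1.0e-04 -1.0e+00] F [ 0.4  0.5 -0.9] w0.0034 j [-0.69  0.68  2.    0.    0.46 -1.95]
dist 0.005 shift now-axes [0.0046 0.0013 0.0016] shift target-axes [0.0046 0.0013 0.0016] turn [-0.    0.06  0.17]
```

View pics/g3.png

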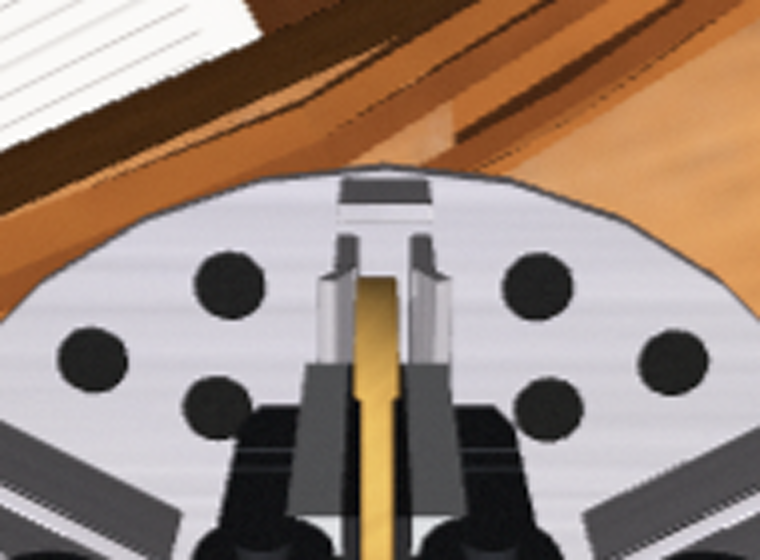

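Request:
servo_tool:
  steps:
    - [0,0.001,0.001,0,0,0,1]
    - [0.0045,0,0,0,0,0.1,1]
    - [0,0,0,0,0,0,1]

```text
t: 6.4
tool_pos: [0.4117, -0.1925, 0.0284]
eef_rot: [0.572, -0.417, 0.571, 0.416]
contact_force: [0.3, 0.7, -0.1]
width: 0.0031
```

Run:
```python
from h import *
w=cam("wrist"); crop(w,"pics/g4.png",220,150,410,290,4)
plan(*slot(162.2),0.0285,72.2)
```

```text
t6.45 p [ 0.4117 -0.1925  0.0285] zdir [0.306 0.952 0.001] yaw72.20 xax [ 2.e-03  2.e-04 -1.e+00] F [-0.7  0.7 -1.6] w0.0035 j [-0.69  0.69  2.01  0.    0.44 -1.95]
dist 0.001 shift now-axes [-0.      0.0005  0.0008] shift target-axes [-0.      0.0005  0.0008] turn [0.   0.05 0.11]
```

View pics/g4.png

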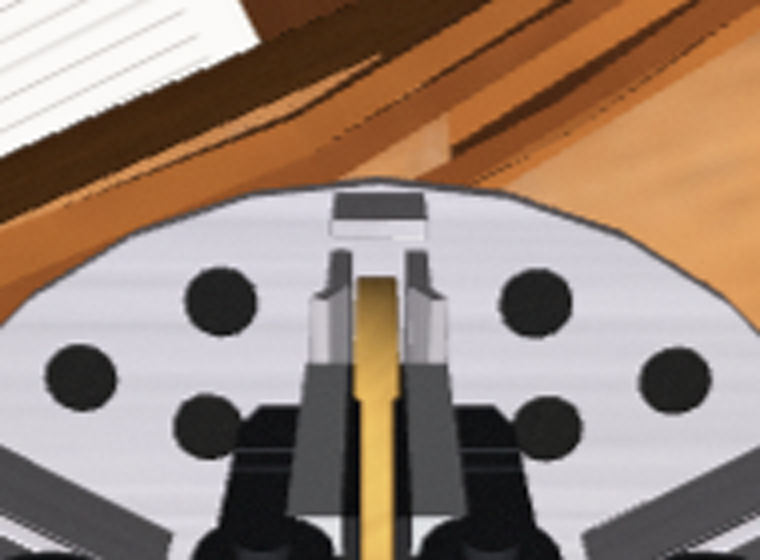

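Request:
servo_tool:
  steps:
    - [0.0003,0,0,0,0,0,0.8]
    - [0,0,0,0,0,0,0.67]
    - [0,0,0,0,0,0,0.67]
    - [-0.02,0,0,0,0,0,0.67]
    - [-0.045,0,0,0,0,0,0.67]

```text
t: 6.95
tool_pos: [0.4098, -0.1913, 0.0915]
eef_rot: [0.571, -0.414, 0.571, 0.419]
contact_force: [0.5, -0.8, 0.8]
width: 0.0282
```

Request:
servo_tool:
  steps:
    - [-0.035,0,0,0,0,0,0.67]
    - [0,0,0,0,0,0,0.67]

```text
t: 7.15
tool_pos: [0.4138, -0.1942, 0.132]
eef_rot: [0.573, -0.42, 0.57, 0.413]
contact_force: [-0.1, -0.1, 0.5]
width: 0.0281
```

Run:
```python
from h import *
w=cam("wrist"); save(w,"pics/g5.png")
plan(*blk(-.0265,-.0005),0.1,67.34)
```

```text
t7.20 p [ 0.4127 -0.1934  0.1303] zdir [ 0.306  0.952 -0.001] yaw72.21 xax [ 0.0065 -0.0034 -1.    ] F [-0.4 -0.6 -1.3] w0.0279 j [-0.69  0.47  1.95  0.    0.71 -1.95]
dist 0.289 shift now-axes [ 0.0302 -0.0455  0.2834] shift target-axes [ 0.0303 -0.0215  0.2862] turn [ 4.87 -0.05  0.42]
```

View pics/g5.png

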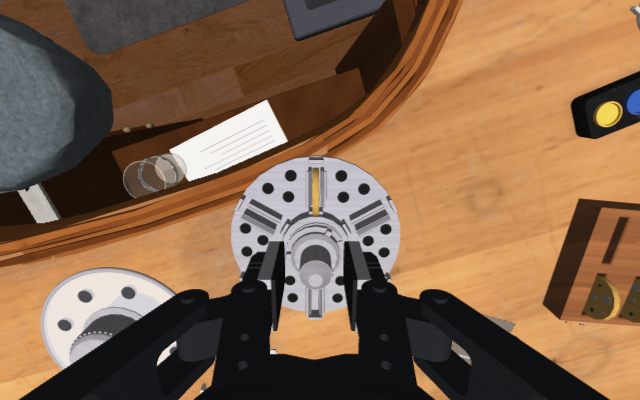

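Request:
servo_tool:
  steps:
    - [0.002,-0.0076,0.0472,0,0,0,0.67]
    - [0.002,-0.0076,0.0472,0,0,0,0.67]
    - [0.002,-0.0076,0.0472,0,0,0,0.67]
    - [0.002,-0.0076,0.0472,0,0,0,0.67]
    - [0.002,-0.0076,0.0472,0,0,0,0.67]

```text
t: 7.7
tool_pos: [0.5194, 0.0225, 0.1169]
eef_rot: [0.571, -0.416, 0.571, 0.417]
contact_force: [0.9, -1.0, -0.3]
width: 0.0283
```

Request:
servo_tool:
  steps:
    - [0.02,-0.0076,0.0472,0,0,0,0.67]
    - [0,0,0,4.9,0,0,0.67]
    - [0,0,0,0,0,0,0.67]
    - [0,0,0,0,0,0,0.67]

```text
t: 8.1
tool_pos: [0.5397, 0.0617, 0.0981]
eef_rot: [0.588, -0.392, 0.588, 0.393]
contact_force: [0.3, -0.2, -0.9]
width: 0.0279
```

Run:
```python
from h import *
plan(*blk(-.0265,-.0005),0.028,67.34)
w=cam("wrist"); crop(w,"pics/h1.png",220,140,460,320,3.3)
p=env.observe()["tool_pos"]; print(proj(w,[[p[0],p[1],.046],[*blk(-.0265,-.0005),.046]]))
```

```text
t8.10 p [0.5397 0.0617 0.0981] zdir [0.384 0.923 0.   ] yaw67.40 xax [-7.e-04  4.e-04 -1.e+00] F [ 0.3 -0.2 -0.9] w0.0279 j [-0.09  0.62  1.75  0.    0.78 -1.27]
dist 0.070 shift now-axes [ 0.0701 -0.0027  0.0019] shift target-axes [ 0.0701 -0.0026  0.002 ] turn [ 0.06  0.   -0.05]
[[313.08180141 220.61931477]
 [316.74287263 223.8374138 ]]
```

View pics/h1.png

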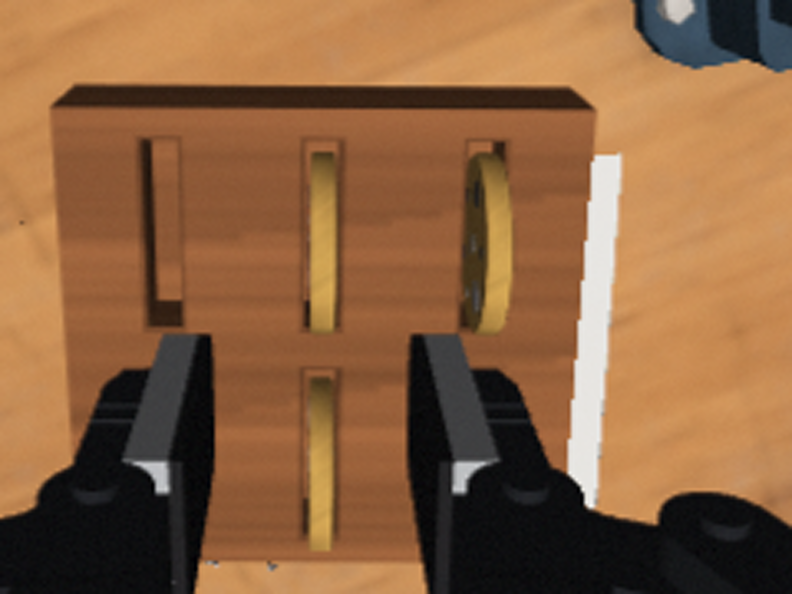

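Request:
servo_tool:
  steps:
    - [0.03,-0.0025,0.0025,0,0,0,0.67]
    - [0.03,0,0,0,0,0,0.67]
    - [0.0095,0,0,0,0,0,0.67]
    - [0,0,0,0,0,0,1]
    - [0,0,0,0,0,0,1]

```text
t: 8.65
tool_pos: [0.5446, 0.0625, 0.0304]
eef_rot: [0.59, -0.392, 0.588, 0.391]
contact_force: [0.3, -0.3, 0.2]
width: 0.0033
```

Request:
servo_tool:
  steps:
    - [0,0,0,0,0,0,1]
    - [0,0,0,0,0,0,1]

```text
t: 8.85
tool_pos: [0.5449, 0.063, 0.0309]
eef_rot: [0.59, -0.393, 0.587, 0.391]
contact_force: [0.3, 0.2, -0.2]
width: 0.0033
```

Request:
servo_tool:
  steps:
    - [-0.02,0,0,0,0,0,1]
    - [-0.04,0,0,0,0,0,1]
    - [-0.03,0,0,0,0,0,1]
    - [0,0,0,0,0,0,1]

```text
t: 9.25
tool_pos: [0.5473, 0.063, 0.1245]
eef_rot: [0.592, -0.395, 0.585, 0.389]
contact_force: [1.0, 0.4, -0.3]
width: 0.0032
```

Run:
```python
from h import *
plan(*slot(-17.8),0.12,72.2)
print(slot(-17.8))
```

```text
t9.25 p [0.5473 0.063  0.1245] zdir [0.385 0.923 0.004] yaw67.33 xax [ 1.230e-02 -6.000e-04 -9.999e-01] F [ 1.   0.4 -0.3] w0.0032 j [-0.09  0.58  1.73  0.    0.83 -1.26]
dist 0.289 shift now-axes [ 0.0042 -0.0764 -0.2785] shift target-axes [ 0.0045 -0.0525 -0.2839] turn [-4.87  0.21  0.68]
[ 0.51051073 -0.22339616]
```

Request:
servo_tool:
  steps:
    - [0,0.0075,-0.042,0,0,0.6,1]
    - [0,0.0075,-0.042,0,0,0,1]
    - [0,0.0075,-0.042,0,0,0,1]
    - [0,0.0075,-0.042,0,0,0,1]
    - [0,-0.0266,-0.0278,0,0,0,1]

```text
t: 9.75
tool_pos: [0.4583, -0.1146, 0.1187]
eef_rot: [0.585, -0.386, 0.592, 0.398]
contact_force: [0.8, 0.1, -0.1]
width: 0.0034
```

Request:
servo_tool:
  steps:
    - [0,-0.0266,-0.0278,0,0,0,1]
    - [0,-0.0266,-0.0278,0,0,0,1]
    - [0,-0.0266,-0.0278,0,0,0,1]
    - [0,0,0,-4.9,0,0,1]
    - [0,0,0,0,0,0,1]

```text
t: 10.25
tool_pos: [0.5066, -0.2249, 0.1182]
eef_rot: [0.57, -0.413, 0.573, 0.419]
contact_force: [0.0, 0.1, -0.4]
width: 0.0034
```

Run:
```python
from h import *
plan(*slot(-17.8),0.06,72.2)
w=cam("wrist"); save(w,"pics/h2.png")
p=env.observe()["tool_pos"]; print(proj(w,[[p[0],p[1],.024],[*slot(-17.8),.024]]))
```

```text
t10.25 p [ 0.5066 -0.2249  0.1182] zdir [0.307 0.952 0.002] yaw72.10 xax [-0.0081  0.0048 -1.    ] F [ 0.   0.1 -0.4] w0.0034 j [-0.62  0.6   1.7  -0.    0.85 -1.88]
dist 0.058 shift now-axes [ 0.0582 -0.0038  0.0025] shift target-axes [ 0.0582 -0.0033  0.0026] turn [-0.1   0.12 -0.52]
[[314.65788846 200.16134548]
 [316.86842728 205.55394725]]
```

View pics/h2.png

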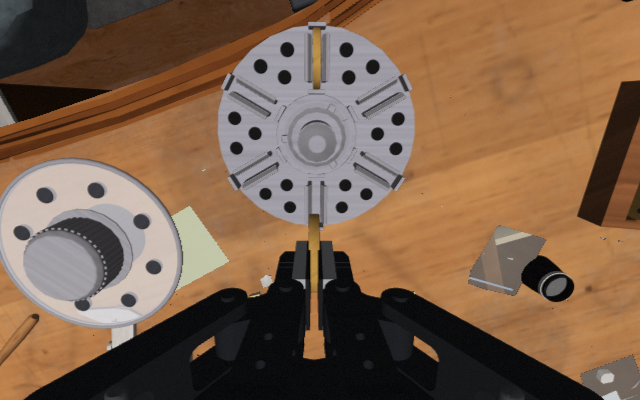

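Request:
servo_tool:
  steps:
    - [0,-0.0033,0.002,0,0,-0.5,1]
    - [0.03,0,0,0,0,0,1]
    - [0.03,0,0,0,0,0,1]
    - [0,0,0,0,0,0,1]

```text
t: 10.7
tool_pos: [0.5079, -0.22, 0.0557]
eef_rot: [0.571, -0.414, 0.572, 0.42]
contact_force: [-0.3, 0.5, -0.6]
width: 0.0035
```

Run:
```python
from h import *
plan(*slot(-17.8),0.029,72.2)
w=cam("wrist"); crop(w,"pics/h3.png",220,130,410,290,4)
p=env.observe()["tool_pos"]; print(proj(w,[[p[0],p[1],.024],[*slot(-17.8),.024]]))
```

```text
t10.70 p [ 0.5079 -0.22    0.0557] zdir [0.305 0.952 0.004] yaw72.22 xax [-0.0062  0.0067 -1.    ] F [-0.3  0.5 -0.6] w0.0035 j [-0.61  0.7   1.74  0.    0.71 -1.87]
dist 0.027 shift now-axes [ 0.0266 -0.0038 -0.0025] shift target-axes [ 0.0267 -0.0036 -0.0024] turn [ 0.02  0.25 -0.46]
[[312.60446277 235.2237672 ]
 [309.34285385 238.60205463]]
```

View pics/h3.png

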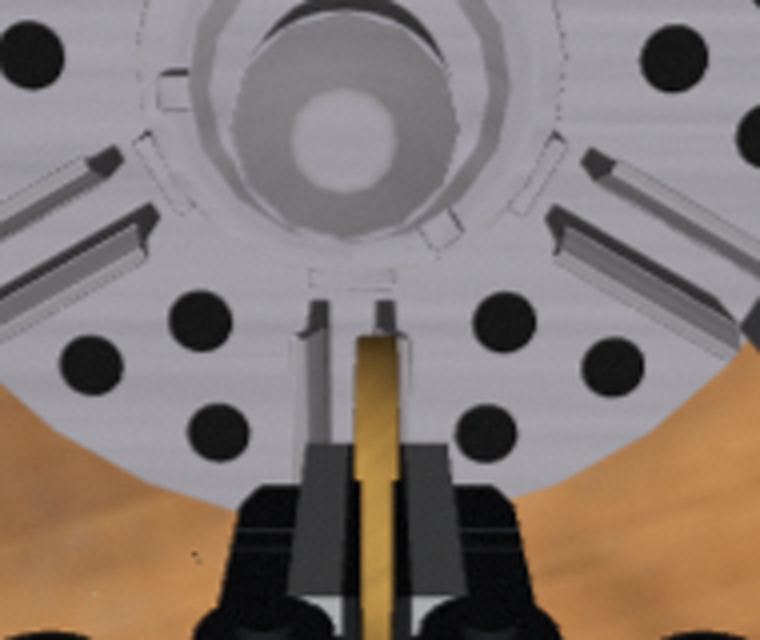

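Request:
servo_tool:
  steps:
    - [0,0,0,0,0,0,1]
    - [0,0,0,0,0,0,1]
    - [0,0,0,0,0,0,1]

```text
t: 11.05
tool_pos: [0.5113, -0.2234, 0.0601]
eef_rot: [0.572, -0.417, 0.57, 0.416]
contact_force: [0.5, 0.4, -0.0]
width: 0.0035
```

Run:
```python
from h import *
plan(*slot(-17.8),0.029,72.2)
```

```text
t11.05 p [ 0.5113 -0.2234  0.0601] zdir [0.306 0.952 0.001] yaw72.20 xax [ 2.8e-03  2.0e-04 -1.0e+00] F [ 0.5  0.4 -0. ] w0.0035 j [-0.61  0.69  1.73  0.    0.71 -1.88]
dist 0.031 shift now-axes [ 0.0311  0.0009 -0.0003] shift target-axes [ 0.0311  0.0008 -0.0003] turn [0.   0.06 0.15]
```

Request:
servo_tool:
  steps:
    - [0.015,0.0008,-0.0004,0,0,0,1]
    - [0.0155,0,0,0,0,0,1]
    - [0,0,0,0,0,0,1]
    - [0,0,0,0,0,0,1]
    - [0,0,0,0,0,0,1]

```text
t: 11.55
tool_pos: [0.51, -0.2235, 0.0288]
eef_rot: [0.572, -0.417, 0.571, 0.416]
contact_force: [0.7, -0.5, 0.7]
width: 0.0032
```

Run:
```python
from h import *
plan(*slot(-17.8),0.029,72.2)
w=cam("wrist"); crop(w,"pics/h4.png",220,130,410,290,4)
```

```text
t11.55 p [ 0.51   -0.2235  0.0288] zdir [0.306 0.952 0.001] yaw72.20 xax [ 1.7e-03  7.0e-04 -1.0e+00] F [ 0.7 -0.5  0.7] w0.0032 j [-0.61  0.75  1.75  0.    0.65 -1.88]
dist 0.001 shift now-axes [-0.0002 -0.0004  0.0002] shift target-axes [-0.0002 -0.0004  0.0002] turn [0.   0.07 0.08]
```

View pics/h4.png

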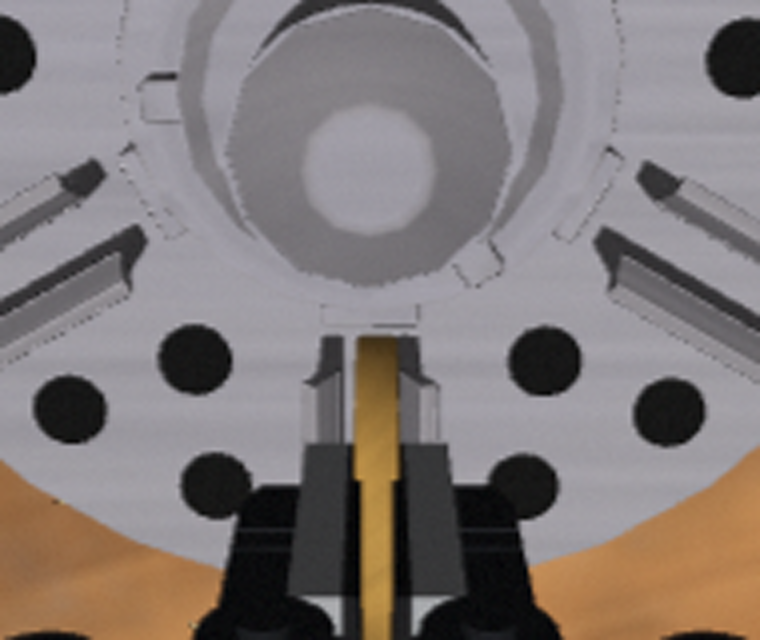

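Request:
servo_tool:
  steps:
    - [0.0005,0,-0.0007,0,0,0,1]
    - [0,0,0,0,0,0,0.8]
    - [0,0,0,0,0,0,0.67]
    - [0,0,0,0,0,0,0.67]
    - [-0.02,0,0,0,0,0,0.67]

```text
t: 12.1
tool_pos: [0.5078, -0.2226, 0.0459]
eef_rot: [0.571, -0.414, 0.571, 0.419]
contact_force: [0.2, -1.2, 0.8]
width: 0.0279
```

Request:
servo_tool:
  steps:
    - [-0.045,0,0,0,0,0,0.67]
    - [-0.04,0,0,0,0,0,0.67]
    - [0,0,0,0,0,0,0.67]
    - [0,0,0,0,0,0,0.67]

```text
t: 12.5
tool_pos: [0.5098, -0.2241, 0.1337]
eef_rot: [0.572, -0.417, 0.57, 0.416]
contact_force: [-0.6, 0.7, -0.1]
width: 0.0283
```

```bash
sed -i 's/CAR=np.array(\[0.461,-0.2075\])/CAR=np.array([0.4608,-0.2083])/' h.py
python3 - <<'E'
from h import *
w=cam("wrist"); save(w,"pics/h5.png")
plan(.455,-.08,.13,67.34)
plan(*blk(-.026,.0335),0.1,67.34)
E
```

```text
t12.55 p [ 0.5089 -0.2235  0.1325] zdir [0.306 0.952 0.002] yaw72.20 xax [ 1.0e-04  2.1e-03 -1.0e+00] F [-0.5  0.1 -0.1] w0.0285 j [-0.62  0.57  1.7   0.    0.87 -1.88]
dist 0.153 shift now-axes [0.0028 0.0952 0.1202] shift target-axes [0.0025 0.1051 0.1117] turn [ 4.86  0.11 -0.04]
t12.55 p [ 0.5089 -0.2235  0.1325] zdir [0.306 0.952 0.002] yaw72.20 xax [ 1.0e-04  2.1e-03 -1.0e+00] F [-0.5  0.1 -0.1] w0.0285 j [-0.62  0.57  1.7   0.    0.87 -1.88]
dist 0.322 shift now-axes [0.0331 0.0517 0.3164] shift target-axes [0.0325 0.0784 0.311 ] turn [ 4.86  0.11 -0.04]
```

View pics/h5.png

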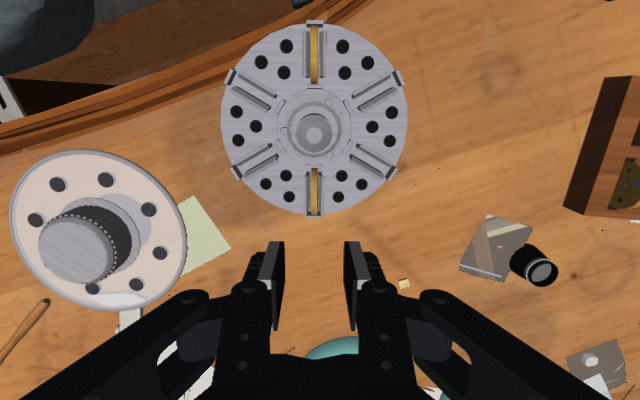

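Request:
servo_tool:
  steps:
    - [0,0.024,0.03,0,0,0,0.67]
    - [0,0.024,0.03,0,0,0,0.67]
    - [0,0.024,0.03,0,0,0,0.67]
    - [0,0.023,0.03,0,0,0,0.67]
    - [0.006,-0.0087,0.0393,0,0,0,0.67]

```text
t: 13.05
tool_pos: [0.4695, -0.0431, 0.1252]
eef_rot: [0.57, -0.413, 0.573, 0.42]
contact_force: [1.3, -0.4, 0.4]
width: 0.0281
```

Request:
servo_tool:
  steps:
    - [0.006,-0.0087,0.0393,0,0,0,0.67]
    - [0.006,-0.0087,0.0393,0,0,0,0.67]
    - [0.006,-0.0087,0.0393,0,0,0,0.67]
    - [0.009,-0.0087,0.0393,0,0,0,0.67]
    - [0,0,0,4.9,0,0,0.67]

```text
t: 13.55
tool_pos: [0.5579, 0.0972, 0.0974]
eef_rot: [0.588, -0.391, 0.588, 0.394]
contact_force: [0.0, -0.1, 0.1]
width: 0.0283
```

Request:
servo_tool:
  steps:
    - [0,0,0,0,0,0,0.67]
    - [0,0,0,0,0,0,0.67]
    - [0,0,0,0,0,0,0.67]

```text
t: 13.85
tool_pos: [0.5562, 0.0925, 0.0996]
eef_rot: [0.589, -0.391, 0.589, 0.393]
contact_force: [-0.2, 0.3, 0.0]
width: 0.028
```

Run:
```python
from h import *
plan(*blk(-.0265,.0335),0.028,67.34)
w=cam("wrist"); crop(w,"pics/i1.png",220,140,460,320,3.3)
p=env.observe()["tool_pos"]; print(proj(w,[[p[0],p[1],.046],[*blk(-.0265,.0335),.046]]))
```

```text
t13.85 p [0.5562 0.0925 0.0996] zdir [0.386 0.922 0.001] yaw67.29 xax [-0.0014  0.0017 -1.    ] F [-0.2  0.3  0. ] w0.0280 j [-0.03  0.63  1.7   0.    0.81 -1.21]
dist 0.072 shift now-axes [0.0716 0.0006 0.001 ] shift target-axes [0.0716 0.0008 0.0011] turn [-0.05  0.06 -0.11]
[[313.57695748 219.69267036]
 [315.30810758 218.17357738]]
```

View pics/i1.png

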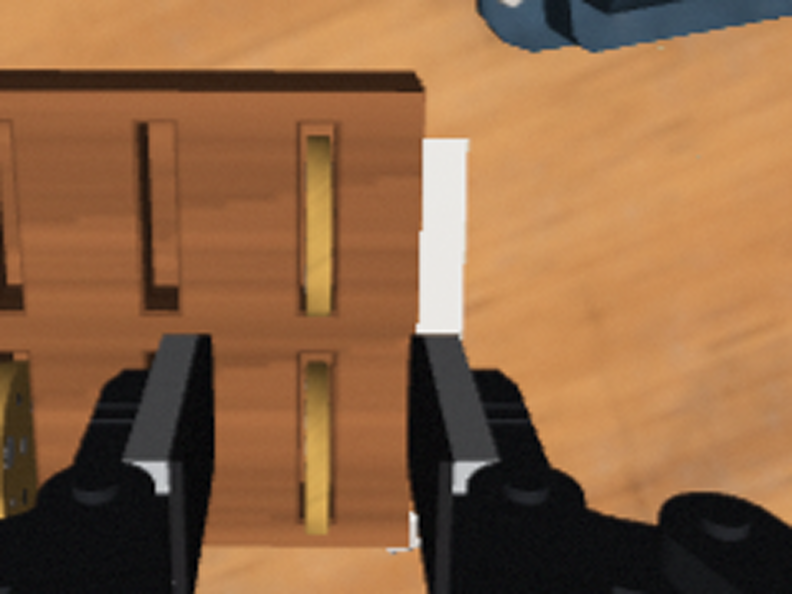

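Request:
servo_tool:
  steps:
    - [0.03,0.0006,0.0013,0,0,0,0.67]
    - [0.03,0,0,0,0,0,0.67]
    - [0.0106,0,0,0,0,0,0.67]
    - [0,0,0,0,0,0,0.67]
    - [0,0,0,0,0,0,1]

```text
t: 14.4
tool_pos: [0.5576, 0.0944, 0.0303]
eef_rot: [0.589, -0.391, 0.588, 0.392]
contact_force: [0.8, -1.1, -0.6]
width: 0.0148
```

Request:
servo_tool:
  steps:
    - [0,0,0,0,0,0,1]
    - [0,0,0,0,0,0,1]
    - [0,0,0,0,0,0,1]
    - [0,0,0,0,0,0,1]

```text
t: 14.8
tool_pos: [0.558, 0.0947, 0.0307]
eef_rot: [0.59, -0.392, 0.587, 0.392]
contact_force: [0.6, -1.1, 6.0]
width: 0.0034
```

Request:
servo_tool:
  steps:
    - [-0.02,0,0,0,0,0,1]
    - [-0.04,0,0,0,0,0,1]
    - [-0.03,0,0,0,0,0,1]
    - [0,0,0,0,0,0,1]

```text
t: 15.2
tool_pos: [0.5599, 0.0948, 0.1237]
eef_rot: [0.592, -0.393, 0.586, 0.391]
contact_force: [0.5, -0.4, -0.7]
width: 0.0033
```

Run:
```python
from h import *
plan(*slot(102.2),0.12,12.2)
print(slot(102.2),slot(-77.8))
```

```text
t15.20 p [0.5599 0.0948 0.1237] zdir [0.386 0.923 0.005] yaw67.32 xax [ 0.0093  0.0016 -1.    ] F [ 0.5 -0.4 -0.7] w0.0033 j [-0.03  0.6   1.68  0.    0.86 -1.21]
dist 0.275 shift now-axes [ 0.0023  0.0043 -0.2752] shift target-axes [ 0.0037 -0.2233 -0.1609] turn [55.11  0.49  0.28]
[ 0.44981111 -0.15747437] [ 0.47178889 -0.25912563]
```

Request:
servo_tool:
  steps:
    - [0,0.0007,-0.0459,0,0,0,1]
    - [0,0.0007,-0.0459,0,0,0,1]
    - [0,0.0007,-0.0459,0,0,0,1]
    - [0,0.0007,-0.0459,0,0,0,1]
    - [0,0.0007,-0.0459,0,0,0,1]

```text
t: 15.7
tool_pos: [0.4638, -0.1167, 0.1185]
eef_rot: [0.589, -0.391, 0.588, 0.393]
contact_force: [1.5, -0.7, -0.3]
width: 0.0029
```

Request:
servo_tool:
  steps:
    - [0,0.0007,-0.0459,0,0,0,1]
    - [0,0,0,7.9,0,0,1]
    - [0,0,0,7.9,0,0,1]
    - [0,0,0,7.9,0,0,1]
    - [0,0,0,7.9,0,0,1]

```text
t: 16.2
tool_pos: [0.4461, -0.1576, 0.1183]
eef_rot: [0.674, -0.214, 0.674, 0.216]
contact_force: [0.3, 1.0, -0.9]
width: 0.003
```

Request:
servo_tool:
  steps:
    - [0,0,0,7.9,0,0,1]
    - [0,0,0,7.9,0,0,1]
    - [0,0,0,7.7,0,0,1]
    - [0,0,0,0,0,0,1]
    - [0,0,0,0,0,0,1]

```text
t: 16.7
tool_pos: [0.4465, -0.1575, 0.1186]
eef_rot: [0.703, -0.075, 0.703, 0.077]
contact_force: [-0.8, 0.1, -1.0]
width: 0.0031
```

Run:
```python
from h import *
w=cam("wrist"); save(w,"pics/i2.png")
plan(*slot(102.2),0.06,12.2)
```

```text
t16.75 p [ 0.4466 -0.1576  0.1187] zdir [0.977 0.214 0.   ] yaw12.34 xax [-2.0e-04  2.3e-03 -1.0e+00] F [ 0.4 -0.   0. ] w0.0030 j [-0.58  0.52  1.91  0.    0.72 -0.79]
dist 0.059 shift now-axes [ 0.0587 -0.0007  0.0032] shift target-axes [ 0.0587 -0.0006  0.0032] turn [ 0.14  0.01 -0.13]
```

View pics/i2.png

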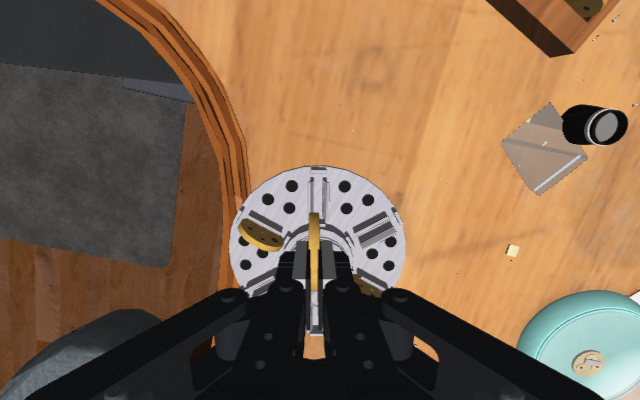

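Request:
servo_tool:
  steps:
    - [0.03,-0.0006,0.0032,0,0,0,1]
    - [0.0287,0,0,0,0,0,1]
    - [0,0,0,0,0,0,1]
    - [0,0,0,0,0,0,1]
    - [0,0,0,0,0,0,1]

```text
t: 17.25
tool_pos: [0.4508, -0.1579, 0.0614]
eef_rot: [0.704, -0.075, 0.702, 0.076]
contact_force: [-0.4, -0.7, -0.1]
width: 0.0032
```

Run:
```python
from h import *
w=cam("wrist"); crop(w,"pics/i3.png",220,140,410,290,4)
plan(*slot(102.2),0.029,12.2)
```

```text
t17.30 p [ 0.4509 -0.158   0.0616] zdir [0.977 0.212 0.003] yaw12.23 xax [ 2.6e-03  4.0e-04 -1.0e+00] F [ 0.1  0.8 -0. ] w0.0030 j [-0.57  0.63  1.94  0.    0.57 -0.79]
dist 0.033 shift now-axes [ 0.0326  0.0008 -0.001 ] shift target-axes [ 0.0326  0.0008 -0.001 ] turn [0.03 0.15 0.01]
```

View pics/i3.png

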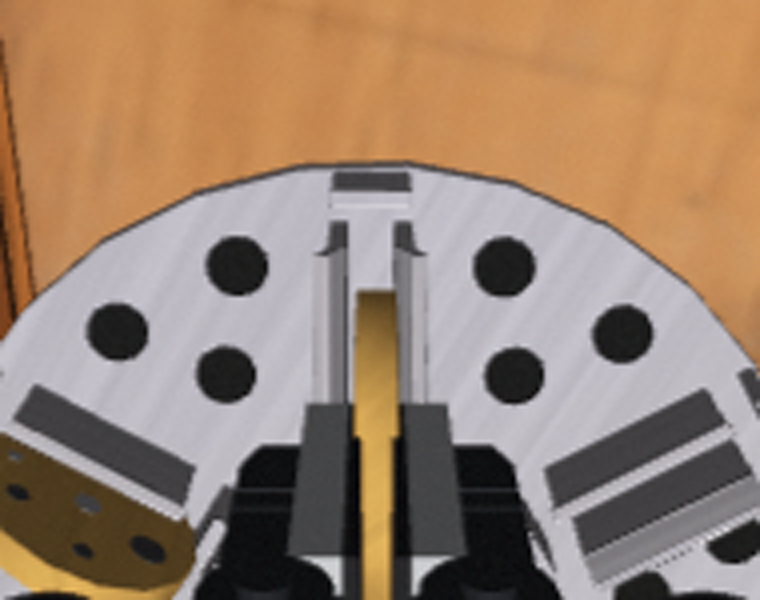

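Request:
servo_tool:
  steps:
    - [0.01,0.0006,-0.0008,0,0,0,1]
    - [0.015,0,0,0,0,0,1]
    - [0.0075,0,0,0,0,0,1]
    - [0,0,0,0,0,0,1]
    - [0,0,0,0,0,0,1]

```text
t: 17.8
tool_pos: [0.4493, -0.1571, 0.0287]
eef_rot: [0.704, -0.075, 0.703, 0.076]
contact_force: [-1.1, 0.4, 6.8]
width: 0.0033
```

Run:
```python
from h import *
w=cam("wrist"); crop(w,"pics/i4.png",220,140,410,290,4)
plan(*slot(102.2),0.029,12.2)
```

```text
t17.85 p [ 0.4493 -0.1571  0.0287] zdir [0.977 0.211 0.001] yaw12.21 xax [ 0.0011  0.0014 -1.    ] F [-0.6  0.5  5.9] w0.0031 j [-0.57  0.7   1.95  0.    0.49 -0.79]
dist 0.001 shift now-axes [-0.0003 -0.0004  0.0004] shift target-axes [-0.0003 -0.0004  0.0004] turn [ 0.01  0.08 -0.06]
```

View pics/i4.png

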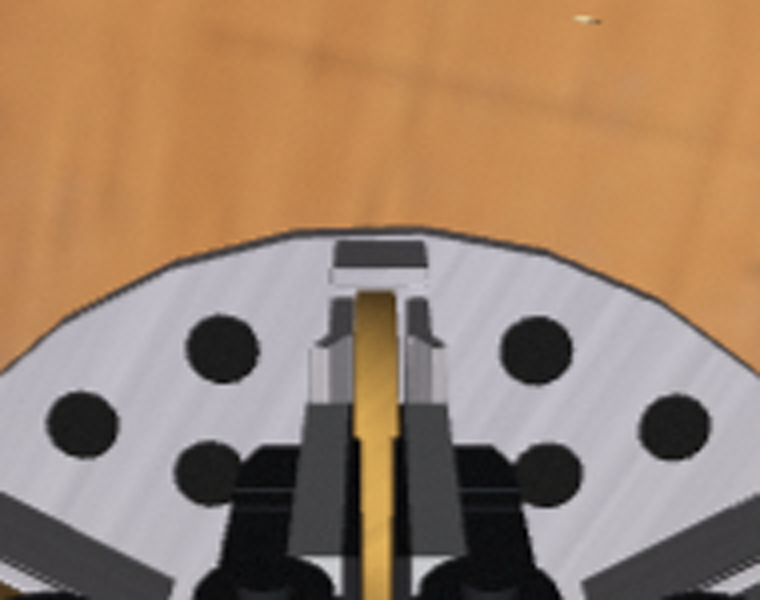

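Run:
```python
from h import *
w=cam("wrist"); o=env.observe(); M=yaw(o["eef_rot"]); p=o["tool_pos"]
for d in(-2,0,2,4): 
    # circle points projected, min v
    a=np.radians(np.arange(0,360,2)); c=p+M@np.array([0.0037,d/1e3,0])
    Q=c+0.019*(np.cos(a)[:,None]*M[:,0]+np.sin(a)[:,None]*M[:,1])
    print(d,proj(w,Q)[:,1].min())
```

```text
-2 219.71078908156747
0 215.91878461294584
2 212.0998051799776
4 208.24322965249632
```

Request:
servo_tool:
  steps:
    - [-0.0005,-0.0015,0,0,0,0,1]
    - [0,0,0,0,0,0,0.8]
    - [0,0,0,0,0,0,0.67]
    - [0,0,0,0,0,0,0.67]
    - [-0.02,0,0,0,0,0,0.67]

```text
t: 18.4
tool_pos: [0.4484, -0.158, 0.0469]
eef_rot: [0.702, -0.073, 0.704, 0.077]
contact_force: [-0.6, 0.1, 0.7]
width: 0.029
```

Request:
servo_tool:
  steps:
    - [-0.045,0,0,0,0,0,0.67]
    - [-0.03,0,0,0,0,0,0.67]
    - [0,0,0,0,0,0,0.67]
    - [0,0,0,0,0,0,0.67]

```text
t: 18.8
tool_pos: [0.4498, -0.1589, 0.1239]
eef_rot: [0.704, -0.075, 0.702, 0.075]
contact_force: [-0.1, 0.0, 0.8]
width: 0.0283
```

Run:
```python
from h import *
w=cam("wrist"); save(w,"pics/i5.png")
plan(*blk(.026,-.0345),0.1,67.34)
```

```text
t18.85 p [ 0.4491 -0.1585  0.123 ] zdir [0.977 0.211 0.   ] yaw12.20 xax [-1.0e-04  2.2e-03 -1.0e+00] F [-0.9 -0.3  0.5] w0.0279 j [-0.58  0.51  1.9   0.    0.73 -0.79]
dist 0.214 shift now-axes [0.0234 0.1382 0.1619] shift target-axes [ 0.023  -0.0539  0.206 ] turn [-55.14   0.08  -0.1 ]
```

View pics/i5.png

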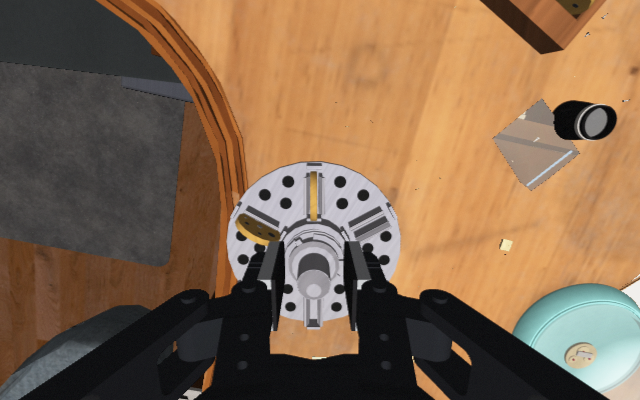

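Request:
servo_tool:
  steps:
    - [0,0.046,0,0,0,0,0.67]
    - [0,0.046,0,0,0,0,0.67]
    - [0,0.046,0,0,0,0,0.67]
    - [0,0,0,-7.9,0,0,0.67]
    - [0,0,0,-7.9,0,0,0.67]

```text
t: 19.35
tool_pos: [0.4185, -0.0218, 0.1222]
eef_rot: [0.684, -0.173, 0.686, 0.176]
contact_force: [-0.3, 0.1, -0.2]
width: 0.0283
```

Request:
servo_tool:
  steps:
    - [0,0,0,-7.9,0,0,0.67]
    - [0,0,0,-7.9,0,0,0.67]
    - [0,0,0,-7.9,0,0,0.67]
    - [0,0,0,-7.9,0,0,0.67]
    - [0,0,0,-7.74,0,0,0.67]

```text
t: 19.85
tool_pos: [0.4192, -0.0235, 0.1221]
eef_rot: [0.587, -0.392, 0.588, 0.395]
contact_force: [0.2, 0.1, -0.8]
width: 0.0277
```

Request:
servo_tool:
  steps:
    - [0.005,-0.0332,0.0231,0,0,0,0.67]
    - [0.006,-0.0332,0.0231,0,0,0,0.67]
    - [0.006,-0.0332,0.0231,0,0,0,0.67]
    - [0.006,-0.0332,0.0231,0,0,0,0.67]
    - [0,0,0,0,0,0,0.67]

```text
t: 20.35
tool_pos: [0.5835, 0.0107, 0.0984]
eef_rot: [0.59, -0.393, 0.587, 0.392]
contact_force: [0.1, -0.5, 0.4]
width: 0.028
```

Request:
servo_tool:
  steps:
    - [0,0,0,0,0,0,0.67]
    - [0,0,0,0,0,0,0.67]

```text
t: 20.55
tool_pos: [0.5761, 0.0105, 0.0993]
eef_rot: [0.588, -0.39, 0.589, 0.394]
contact_force: [-0.1, -0.1, -0.3]
width: 0.0281
```

Run:
```python
from h import *
plan(*blk(.026,-.0345),0.029,67.34)
w=cam("wrist"); crop(w,"pics/j1.png",220,140,460,320,3.3)
p=env.observe()["tool_pos"]; print(proj(w,[[p[0],p[1],.046],[*blk(.026,-.0345),.046]]))
```

```text
t20.55 p [0.5761 0.0105 0.0993] zdir [0.385 0.923 0.001] yaw67.33 xax [-0.0043  0.0025 -1.    ] F [-0.1 -0.1 -0.3] w0.0281 j [-0.18  0.65  1.66  0.    0.84 -1.35]
dist 0.070 shift now-axes [ 0.0703 -0.0022  0.0011] shift target-axes [ 0.0703 -0.0018  0.0012] turn [-0.01  0.04 -0.28]
[[313.5207567  220.00915784]
 [315.4525905  222.34451721]]
```

View pics/j1.png

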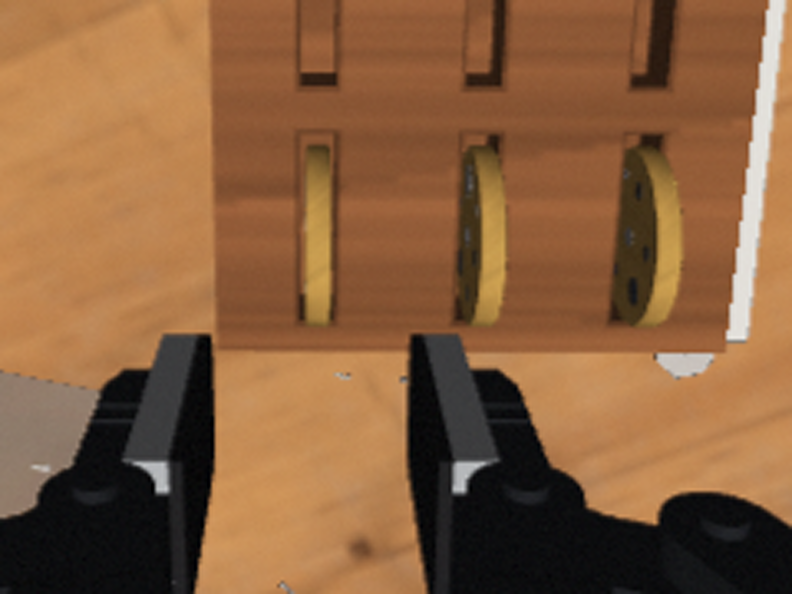

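Request:
servo_tool:
  steps:
    - [0.03,-0.001,0.0014,0,0,0,0.67]
    - [0.03,0,0,0,0,0,0.67]
    - [0.0103,0,0,0,0,0,0.67]
    - [0,0,0,0,0,0,0.67]
    - [0,0,0,0,0,0,1]

```text
t: 21.1
tool_pos: [0.5802, 0.0111, 0.0312]
eef_rot: [0.589, -0.392, 0.588, 0.392]
contact_force: [0.4, -0.0, 0.8]
width: 0.0145
```

Request:
servo_tool:
  steps:
    - [0,0,0,0,0,0,1]
    - [0,0,0,0,0,0,1]
    - [0,0,0,0,0,0,1]
    - [0,0,0,0,0,0,1]

```text
t: 21.5
tool_pos: [0.5809, 0.0111, 0.0317]
eef_rot: [0.59, -0.392, 0.587, 0.392]
contact_force: [-0.5, -0.3, 5.5]
width: 0.0031
```

Request:
servo_tool:
  steps:
    - [-0.02,0,0,0,0,0,1]
    - [-0.04,0,0,0,0,0,1]
    - [-0.03,0,0,0,0,0,1]
    - [0,0,0,0,0,0,1]

```text
t: 21.9
tool_pos: [0.5831, 0.0108, 0.1247]
eef_rot: [0.591, -0.394, 0.586, 0.39]
contact_force: [0.3, 0.1, -1.7]
width: 0.0031
```

Run:
```python
from h import *
w=cam("wrist"); crop(w,"pics/j2.png",220,140,460,320,3.3)
plan(.43,-.03,0.12,12.2)
print(slot(-77.8))
```

```text
t21.95 p [0.5815 0.011  0.1226] zdir [0.385 0.923 0.003] yaw67.35 xax [ 5.5e-03  9.0e-04 -1.0e+00] F [ 1.3 -0.2 -0.3] w0.0029 j [-0.17  0.61  1.64  0.    0.88 -1.35]
dist 0.157 shift now-axes [ 0.0018  0.124  -0.0962] shift target-axes [ 0.0026 -0.0081 -0.1567] turn [55.15  0.29  0.17]
[ 0.47178889 -0.25912563]
```

View pics/j2.png

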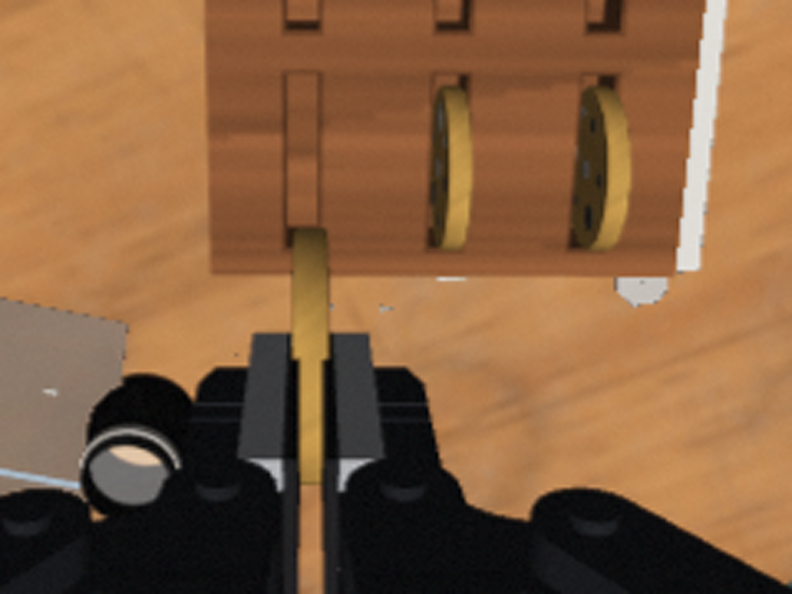

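Request:
servo_tool:
  steps:
    - [0,0.031,-0.024,0,0,0,1]
    - [0,0.031,-0.024,0,0,0,1]
    - [0,0.031,-0.024,0,0,0,1]
    - [0,0.031,-0.024,0,0,0,1]
    - [0,0,0,7.9,0,0,1]

```text
t: 22.45
tool_pos: [0.4201, -0.0281, 0.1187]
eef_rot: [0.612, -0.345, 0.618, 0.353]
contact_force: [-0.5, 0.5, 0.2]
width: 0.003
```

Request:
servo_tool:
  steps:
    - [0,0,0,7.9,0,0,1]
    - [0,0,0,7.9,0,0,1]
    - [0,0,0,7.9,0,0,1]
    - [0,0,0,7.9,0,0,1]
    - [0,0,0,7.9,0,0,1]

```text
t: 22.95
tool_pos: [0.4275, -0.0293, 0.1192]
eef_rot: [0.696, -0.119, 0.697, 0.122]
contact_force: [0.2, -0.3, -0.1]
width: 0.0028
```

Request:
servo_tool:
  steps:
    - [0,0,0,7.75,0,0,1]
    - [0,-0.0471,-0.0015,0,0,0,1]
    - [0,-0.0471,-0.0015,0,0,0,1]
    - [0,-0.0471,-0.0015,0,0,0,1]
    - [0,-0.0471,-0.0015,0,0,0,1]

```text
t: 23.45
tool_pos: [0.4617, -0.2161, 0.1187]
eef_rot: [0.703, -0.074, 0.704, 0.077]
contact_force: [0.7, -0.3, -1.6]
width: 0.0029
```

Request:
servo_tool:
  steps:
    - [0,-0.0471,-0.0015,0,0,0,1]
    - [0,0,0,0,0,0,1]
    - [0,0,0,0,0,0,1]
    - [0,0,0,0,0,0,1]
    - [0,0,0,0,0,0,1]

```text
t: 23.95
tool_pos: [0.4701, -0.2593, 0.1193]
eef_rot: [0.703, -0.074, 0.703, 0.077]
contact_force: [-0.4, -0.1, -0.4]
width: 0.003
```

Run:
```python
from h import *
w=cam("wrist"); save(w,"pics/j3.png")
plan(*slot(-77.8,.055),0.06,12.2)
```

```text
t24.00 p [ 0.4704 -0.2596  0.1196] zdir [ 0.977  0.213 -0.   ] yaw12.29 xax [-9.0e-04  3.1e-03 -1.0e+00] F [-0.8  0.2  0.1] w0.0031 j [-0.71  0.57  1.75  0.    0.82 -0.93]
dist 0.060 shift now-axes [ 0.0596 -0.0031  0.0015] shift target-axes [ 0.0596 -0.0029  0.0015] turn [ 0.09 -0.01 -0.19]
```

View pics/j3.png

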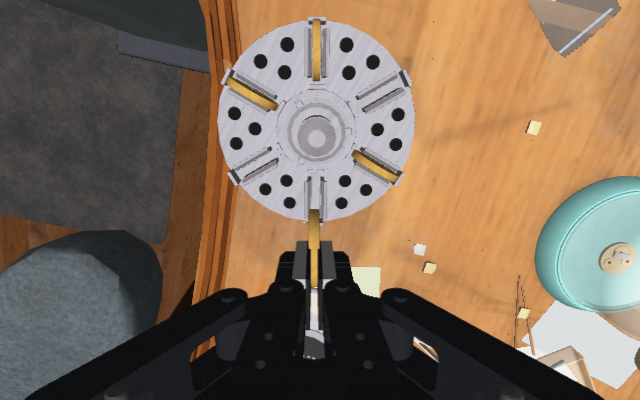

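Request:
servo_tool:
  steps:
    - [0.03,-0.002,0.0012,0,0,0,1]
    - [0.0296,0,0,0,0,0,1]
    - [0,0,0,0,0,0,1]
    - [0,0,0,0,0,0,1]
    - [0,0,0,0,0,0,1]

```text
t: 24.5
tool_pos: [0.4734, -0.2632, 0.0616]
eef_rot: [0.704, -0.075, 0.702, 0.075]
contact_force: [-0.0, 0.9, -0.8]
width: 0.0028
```

Run:
```python
from h import *
w=cam("wrist"); crop(w,"pics/j4.png",220,140,410,290,4)
plan(*slot(-77.8,.055),0.029,12.2)
```

```text
t24.55 p [ 0.4735 -0.2634  0.0618] zdir [0.977 0.212 0.003] yaw12.22 xax [ 2.7e-03 -1.0e-04 -1.0e+00] F [ 0.4 -0.7 -0.9] w0.0028 j [-0.71  0.68  1.77  0.    0.69 -0.93]
dist 0.033 shift now-axes [ 0.0328  0.0015 -0.0009] shift target-axes [ 0.0328  0.0015 -0.0008] turn [0.02 0.15 0.04]
```

View pics/j4.png

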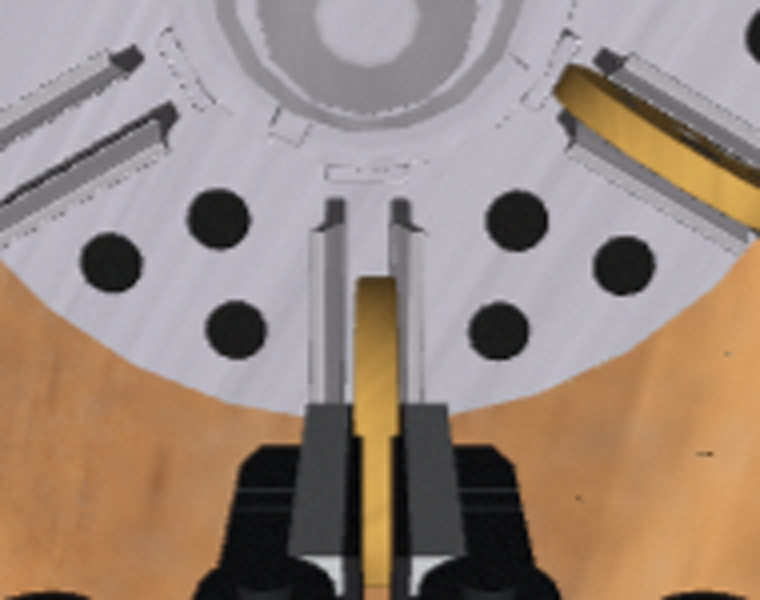

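Slot centre at ~368, plate at 377 in the crop: about 1 mm to the left. Correct and lower.

Request:
servo_tool:
  steps:
    - [0.01,0.0012,-0.001,0,0,0,1]
    - [0.015,0,0,0,0,0,1]
    - [0.0073,0,0,0,0,0,1]
    - [0,0,0,0,0,0,1]
    - [0,0,0,0,0,0,1]

```text
t: 25.05
tool_pos: [0.4714, -0.262, 0.0296]
eef_rot: [0.704, -0.075, 0.703, 0.076]
contact_force: [-1.5, 2.5, 11.6]
width: 0.0034
```

Run:
```python
from h import *
w=cam("wrist"); crop(w,"pics/j5.png",220,140,410,290,4)
plan(*slot(-77.8,.055),0.029,12.2)
```

```text
t25.10 p [ 0.4714 -0.262   0.0296] zdir [0.977 0.211 0.001] yaw12.19 xax [ 0.001   0.0014 -1.    ] F [-1.5  0.7 10. ] w0.0033 j [-0.72  0.73  1.79  0.    0.62 -0.93]
dist 0.001 shift now-axes [ 0.0006 -0.0003  0.001 ] shift target-axes [ 0.0006 -0.0003  0.001 ] turn [-0.01  0.07 -0.07]
```

View pics/j5.png

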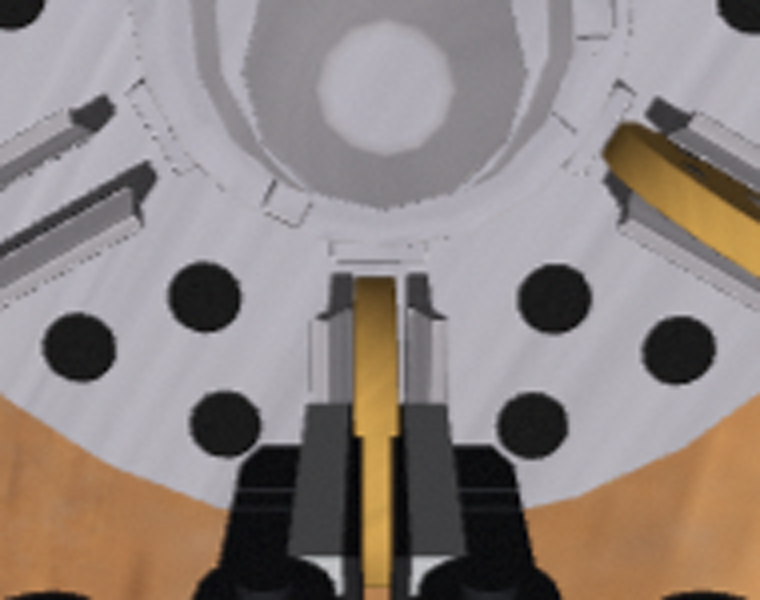

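Seated on the floor (10 N), centred. Release.

Request:
servo_tool:
  steps:
    - [-0.0006,0,0.0003,0,0,0,1]
    - [0,0,0,0,0,0,0.8]
    - [0,0,0,0,0,0,0.67]
    - [0,0,0,0,0,0,0.67]
    - [-0.02,0,0,0,0,0,0.67]

```text
t: 25.6
tool_pos: [0.4703, -0.2609, 0.0468]
eef_rot: [0.702, -0.073, 0.704, 0.077]
contact_force: [0.7, -0.2, 0.3]
width: 0.0281
```

Request:
servo_tool:
  steps:
    - [-0.045,0,0,0,0,0,0.67]
    - [-0.03,0,0,0,0,0,0.67]
    - [0,0,0,0,0,0,0.67]
    - [0,0,0,0,0,0,0.67]

```text
t: 26.0
tool_pos: [0.4718, -0.2622, 0.124]
eef_rot: [0.704, -0.075, 0.703, 0.075]
contact_force: [1.1, -0.6, -0.3]
width: 0.0285
```

Run:
```python
from h import *
w=cam("wrist"); save(w,"pics/j6.png")
plan(.43,-.03,0.13,67.34)
print(blk(.026,0),blk(.026,.034))
```

```text
t26.05 p [ 0.4711 -0.2617  0.1231] zdir [0.977 0.211 0.   ] yaw12.19 xax [-3.0e-04  2.5e-03 -1.0e+00] F [ 0.8 -0.3 -0.1] w0.0281 j [-0.72  0.57  1.75  0.    0.83 -0.93]
dist 0.235 shift now-axes [-0.0063  0.2352  0.0087] shift target-axes [-0.0069  0.1272  0.198 ] turn [-55.15   0.08  -0.13]
[0.59149299 0.04268319] [0.60459189 0.07405864]
```

View pics/j6.png

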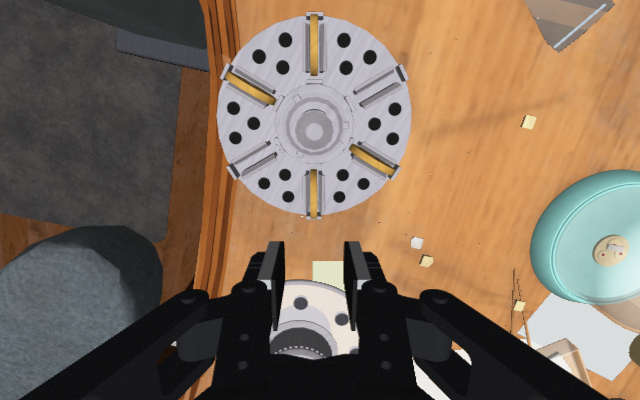

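Request:
servo_tool:
  steps:
    - [0,0.047,0.0017,0,0,0,0.67]
    - [0,0.047,0.0017,0,0,0,0.67]
    - [0,0.047,0.0017,0,0,0,0.67]
    - [0,0.047,0.0017,0,0,0,0.67]
    - [0,0.047,0.0017,0,0,0,0.67]

```text
t: 26.55
tool_pos: [0.4286, -0.0288, 0.1226]
eef_rot: [0.702, -0.074, 0.704, 0.076]
contact_force: [1.1, 0.9, 0.1]
width: 0.0281
```

Request:
servo_tool:
  steps:
    - [0,0,0,8.32,0,0,0.67]
    - [0,0,0,8.32,0,0,0.67]
    - [0,0,0,8.32,0,0,0.67]
    - [0,0,0,8.32,0,0,0.67]
    - [0,0,0,8.32,0,0,0.67]

```text
t: 27.05
tool_pos: [0.4291, -0.0302, 0.1226]
eef_rot: [0.682, 0.182, 0.685, -0.181]
contact_force: [-0.1, 0.9, -0.3]
width: 0.0282
```

Request:
servo_tool:
  steps:
    - [0,0,0,8.32,0,0,0.67]
    - [0,0,0,8.32,0,0,0.67]
    - [0,0,0,8.32,0,0,0.67]
    - [0,0,0,8.32,0,0,0.67]
    - [0,0,0,8.32,0,0,0.67]

```text
t: 27.55
tool_pos: [0.4291, -0.0303, 0.1226]
eef_rot: [0.573, 0.413, 0.576, -0.412]
contact_force: [-0.0, 0.6, 0.3]
width: 0.0282
```

Request:
servo_tool:
  steps:
    - [0,0,0,8.32,0,0,0.67]
    - [0,0,0,8.32,0,0,0.67]
    - [0,0,0,8.32,0,0,0.67]
    - [0,0,0,8.32,0,0,0.67]
    - [0,0,0,8.32,0,0,0.67]

```text
t: 28.05
tool_pos: [0.4291, -0.0303, 0.1225]
eef_rot: [-0.389, -0.589, -0.392, 0.59]
contact_force: [1.2, -0.6, -0.5]
width: 0.0279
```

Request:
servo_tool:
  steps:
    - [0.0055,0.0303,-0.0322,0,0,0,0.67]
    - [0.0055,0.0303,-0.0322,0,0,0,0.67]
    - [0.0055,0.0303,-0.0322,0,0,0,0.67]
    - [0.0055,0.0303,-0.0322,0,0,0,0.67]
    - [0,0,0,0,0,0,0.67]

```text
t: 28.55
tool_pos: [0.5966, 0.0434, 0.1]
eef_rot: [0.393, 0.59, 0.393, -0.586]
contact_force: [-0.9, -0.7, -0.1]
width: 0.0283
```

Request:
servo_tool:
  steps:
    - [0,0,0,0,0,0,0.67]
    - [0,0,0,0,0,0,0.67]
    - [0,0,0,0,0,0,0.67]

```text
t: 28.85
tool_pos: [0.5898, 0.0413, 0.1016]
eef_rot: [-0.391, -0.588, -0.393, 0.589]
contact_force: [-0.3, 0.5, 0.3]
width: 0.028
```

Run:
```python
from h import *
plan(*blk(.028,-.0005),0.029,-112.66)
w=cam("wrist"); save(w,"pics/k1.png")
p=env.observe()["tool_pos"]; print(proj(w,[[p[0],p[1],.046],[*blk(.026,-.0005),.046],[*blk(.026,-.0005),.024]]))
```

```text
t28.85 p [0.5898 0.0413 0.1016] zdir [-0.385 -0.923 -0.001] yaw-112.66 xax [-0.0023  0.002  -1.    ] F [-0.3  0.5  0.3] w0.0280 j [-0.12  0.66  1.62  0.    0.86  1.85]
dist 0.073 shift now-axes [ 0.0726  0.0032 -0.0014] shift target-axes [ 0.0726  0.003  -0.0015] turn [-0.   -0.05  0.17]
[[313.40225253 217.2749292 ]
 [311.29335542 216.43050092]
 [311.56707979 205.65779227]]
```

View pics/k1.png

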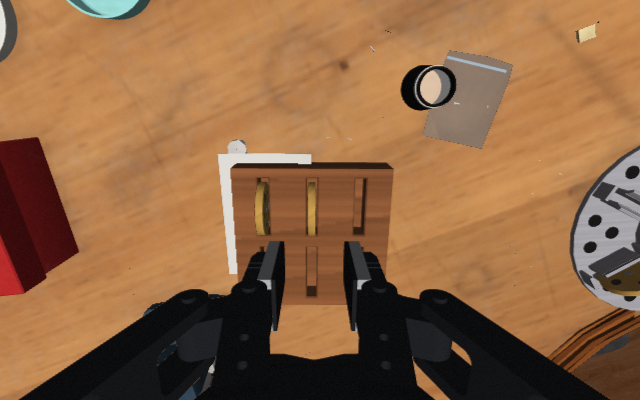

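Request:
servo_tool:
  steps:
    - [0.03,-0.002,-0.001,0,0,0,0.67]
    - [0.03,0,0,0,0,0,0.67]
    - [0.0126,0,0,0,0,0,0.67]
    - [0,0,0,0,0,0,0.67]
    - [0,0,0,0,0,0,1]

```text
t: 29.4
tool_pos: [0.5907, 0.0432, 0.0303]
eef_rot: [0.392, 0.589, 0.392, -0.588]
contact_force: [-0.5, -0.7, 0.8]
width: 0.0148
```

Request:
servo_tool:
  steps:
    - [0,0,0,0,0,0,1]
    - [0,0,0,0,0,0,1]
    - [0,0,0,0,0,0,1]
    - [0,0,0,0,0,0,1]

```text
t: 29.8
tool_pos: [0.5913, 0.0434, 0.0309]
eef_rot: [0.393, 0.589, 0.392, -0.587]
contact_force: [-0.4, -0.2, 5.6]
width: 0.0032
```

Request:
servo_tool:
  steps:
    - [-0.02,0,0,0,0,0,1]
    - [-0.04,0,0,0,0,0,1]
    - [-0.03,0,0,0,0,0,1]
    - [0,0,0,0,0,0,1]
    - [0,0,0,0,0,0,1]

```text
t: 30.3
tool_pos: [0.5903, 0.0434, 0.1202]
eef_rot: [0.392, 0.589, 0.392, -0.587]
contact_force: [-0.8, 0.4, -1.1]
width: 0.0031
```

Run:
```python
from h import *
w=cam("wrist"); crop(w,"pics/k2.png",220,140,460,320,3.3)
plan(.43,-.03,0.12,-112.66)
print(slot(-137.8),slot(42.2))
```

```text
t30.35 p [0.5895 0.0435 0.1191] zdir [-0.384 -0.923 -0.001] yaw-112.60 xax [-8.0e-04  1.9e-03 -1.0e+00] F [ 0.4 -0.2 -0.5] w0.0028 j [-0.12  0.63  1.62  0.    0.9   1.85]
dist 0.176 shift now-axes [-0.0009 -0.1189  0.1292] shift target-axes [-0.0009 -0.1188  0.1293] turn [ 0.06 -0.08  0.09]
[ 0.42227816 -0.24322947] [ 0.49932184 -0.17337053]
```

View pics/k2.png

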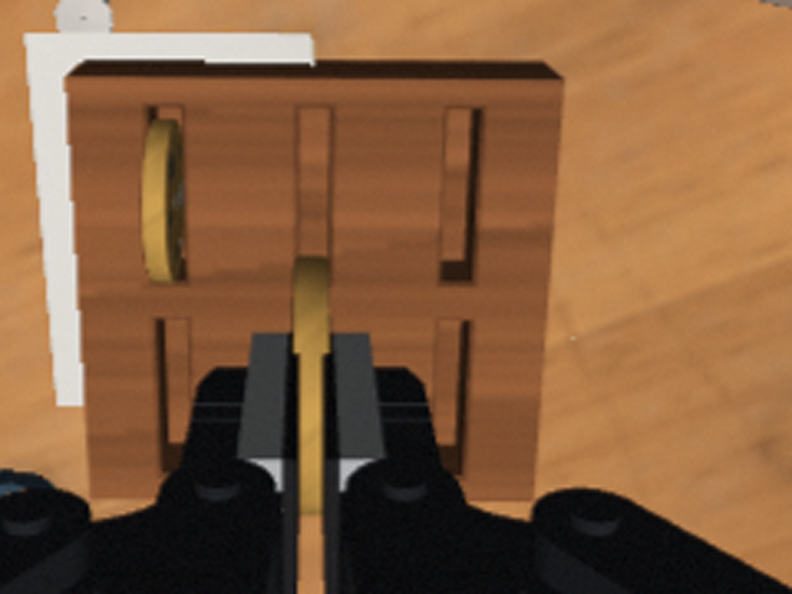

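Request:
servo_tool:
  steps:
    - [0,-0.0297,0.0323,0,0,0,1]
    - [0,-0.0297,0.0323,0,0,0,1]
    - [0,-0.0297,0.0323,0,0,0,1]
    - [0,-0.0297,0.0323,0,0,0,1]
    - [0,0,0,-8.1,0,0,1]

```text
t: 30.85
tool_pos: [0.4221, -0.0293, 0.1176]
eef_rot: [-0.429, -0.557, -0.437, 0.561]
contact_force: [0.5, 0.7, -0.0]
width: 0.0032
```

Request:
servo_tool:
  steps:
    - [0,0,0,-8.1,0,0,1]
    - [0,0,0,-8.1,0,0,1]
    - [0,0,0,-8.1,0,0,1]
    - [0,0,0,-8.1,0,0,1]
    - [0,0,0,-8.1,0,0,1]

```text
t: 31.35
tool_pos: [0.4297, -0.0298, 0.1181]
eef_rot: [0.599, 0.373, 0.602, -0.373]
contact_force: [-0.7, 0.8, -0.7]
width: 0.0033
```

Request:
servo_tool:
  steps:
    - [0,0,0,-8.1,0,0,1]
    - [0,0,0,-8.1,0,0,1]
    - [0,-0.0296,0.0306,0,0,0,1]
    - [0,-0.0296,0.0306,0,0,0,1]
    - [0,-0.0296,0.0306,0,0,0,1]

```text
t: 31.85
tool_pos: [0.4257, -0.1582, 0.1179]
eef_rot: [0.645, 0.287, 0.648, -0.285]
contact_force: [-0.3, 0.5, -0.2]
width: 0.0029
```

Request:
servo_tool:
  steps:
    - [0,-0.0296,0.0306,0,0,0,1]
    - [0,-0.0296,0.0306,0,0,0,1]
    - [0,0,0,0,0,0,1]
    - [0,0,0,0,0,0,1]
    - [0,0,0,0,0,0,1]

```text
t: 32.35
tool_pos: [0.4228, -0.241, 0.118]
eef_rot: [0.645, 0.288, 0.648, -0.285]
contact_force: [1.0, 0.3, -0.2]
width: 0.0033
```

Run:
```python
from h import *
w=cam("wrist"); save(w,"pics/k3.png")
plan(*slot(-137.8,.051),0.06,-47.8)
```

```text
t32.40 p [ 0.423  -0.2409  0.1183] zdir [ 0.672 -0.74  -0.004] yaw-47.74 xax [-0.002   0.0043 -1.    ] F [1.  0.  0.1] w0.0030 j [-0.75  0.53  1.88  0.    0.74  0.08]
dist 0.058 shift now-axes [ 0.0582 -0.0012  0.0015] shift target-axes [ 0.0583 -0.0011  0.0012] turn [ 0.06 -0.26 -0.08]
```

View pics/k3.png

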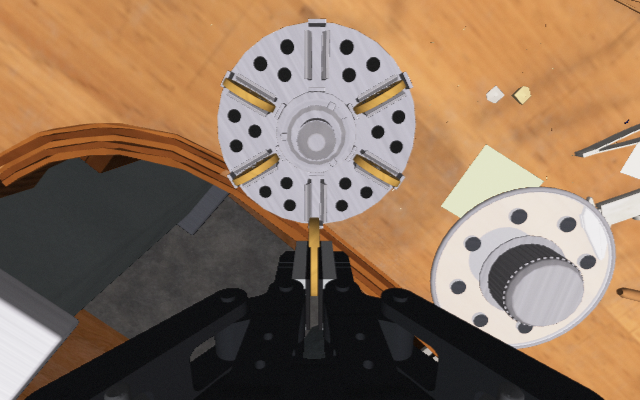

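Request:
servo_tool:
  steps:
    - [0.03,-0.001,0.001,0,0,0,1]
    - [0.0282,0,0,0,0,0,1]
    - [0,0,0,0,0,0,1]
    - [0,0,0,0,0,0,1]
    - [0,0,0,0,0,0,1]

```text
t: 32.9
tool_pos: [0.4246, -0.2441, 0.0619]
eef_rot: [0.647, 0.287, 0.646, -0.286]
contact_force: [0.2, -1.1, 0.0]
width: 0.0028
```

Run:
```python
from h import *
w=cam("wrist"); crop(w,"pics/k4.png",220,140,410,290,4)
plan(*slot(-137.8,.051),0.029,-47.8)
```

```text
t32.95 p [ 0.4247 -0.2444  0.0621] zdir [ 0.672 -0.74   0.001] yaw-47.76 xax [ 2.3e-03  2.0e-04 -1.0e+00] F [ 0.  -1.4 -0.8] w0.0030 j [-0.75  0.64  1.9   0.    0.6   0.08]
dist 0.033 shift now-axes [ 0.0331 -0.0001 -0.0026] shift target-axes [ 0.0331 -0.     -0.0025] turn [ 0.04  0.08 -0.1 ]
```

View pics/k4.png

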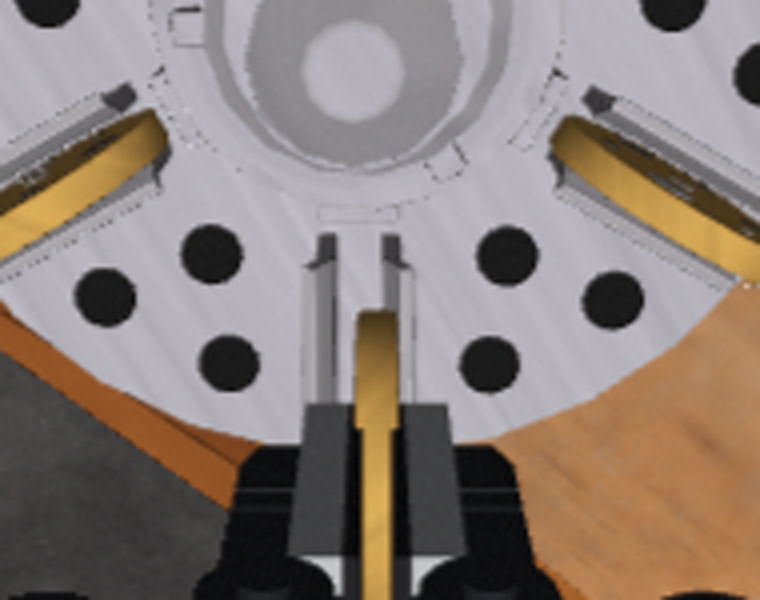

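Request:
servo_tool:
  steps:
    - [0,0,-0.0021,0,0,0,1]
    - [0.015,0,0,0,0,0,1]
    - [0.01,0,0,0,0,0,1]
    - [0.0075,0,0,0,0,0,1]
    - [0,0,0,0,0,0,1]

```text
t: 33.45
tool_pos: [0.4227, -0.2428, 0.0288]
eef_rot: [0.646, 0.287, 0.646, -0.286]
contact_force: [-0.6, 0.5, 5.7]
width: 0.0032
```

Request:
servo_tool:
  steps:
    - [0,0,0,0,0,0,1]
    - [0,0,0,0,0,0,1]

```text
t: 33.65
tool_pos: [0.4227, -0.2428, 0.0288]
eef_rot: [0.647, 0.287, 0.646, -0.286]
contact_force: [-0.0, -0.1, 5.4]
width: 0.003
```

Run:
```python
from h import *
w=cam("wrist"); crop(w,"pics/k5.png",220,140,410,290,4)
plan(*slot(-137.8,.051),0.029,-47.8)
```

```text
t33.70 p [ 0.4227 -0.2428  0.0288] zdir [ 0.672 -0.741 -0.   ] yaw-47.81 xax [ 9.0e-04  1.4e-03 -1.0e+00] F [0.2 0.2 5.5] w0.0030 j [-0.75  0.7   1.92  0.    0.52  0.08]
dist 0.000 shift now-axes [-0.0002  0.0004  0.0001] shift target-axes [-0.0002  0.0004  0.0001] turn [-0.01 -0.03 -0.09]
```

View pics/k5.png

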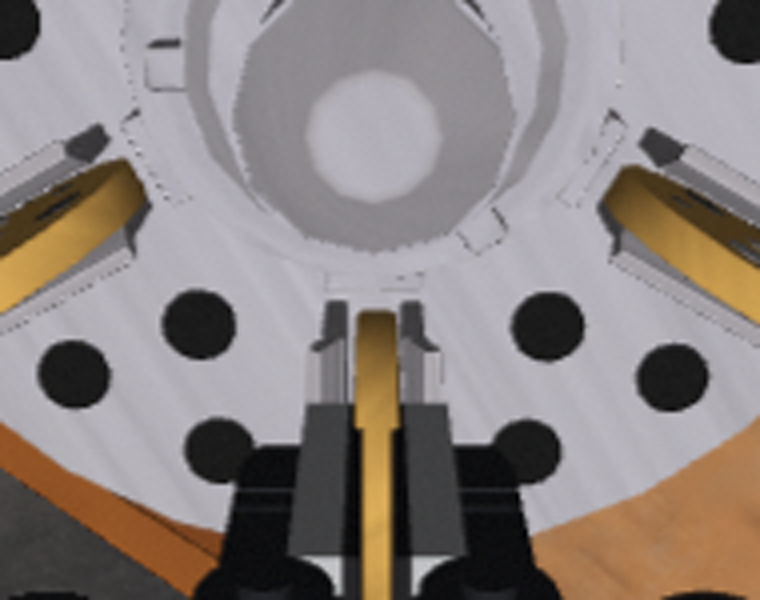

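Request:
servo_tool:
  steps:
    - [-0.0004,0,-0.0002,0,0,0,1]
    - [0,0,0,0,0,0,0.8]
    - [0,0,0,0,0,0,0.67]
    - [0,0,0,0,0,0,0.67]
    - [-0.02,0,0,0,0,0,0.67]

```text
t: 34.2
tool_pos: [0.4213, -0.2416, 0.0472]
eef_rot: [0.645, 0.288, 0.648, -0.285]
contact_force: [-0.0, 0.2, -0.7]
width: 0.0279
```

Request:
servo_tool:
  steps:
    - [-0.045,0,0,0,0,0,0.67]
    - [-0.03,0,0,0,0,0,0.67]
    - [0,0,0,0,0,0,0.67]
    - [0,0,0,0,0,0,0.67]

```text
t: 34.6
tool_pos: [0.4226, -0.2428, 0.1242]
eef_rot: [0.647, 0.287, 0.646, -0.286]
contact_force: [-0.4, 0.7, -0.4]
width: 0.0284
```

Run:
```python
from h import *
w=cam("wrist"); crop(w,"pics/k6.png",180,0,460,230,2.8)
plan(.43,-.03,0.12,-47.8)
p=np.array([.43,-.03,.12]); t=np.radians(-112.66); D=np.array([*blk(.0245,.0335),.1])-p
print(D, D[0]*np.cos(t)+D[1]*np.sin(t), -D[0]*np.sin(t)+D[1]*np.cos(t))
```

```text
t34.65 p [ 0.422  -0.2424  0.1234] zdir [ 0.672 -0.741 -0.002] yaw-47.81 xax [-0.      0.0023 -1.    ] F [0.3 0.3 0.2] w0.0283 j [-0.75  0.52  1.88  0.    0.75  0.08]
dist 0.213 shift now-axes [ 0.0038  0.1485 -0.152 ] shift target-axes [ 0.0034  0.1486 -0.1519] turn [-0.01 -0.1  -0.09]
[ 0.17301505  0.10417513 -0.02      ] -0.16278967247558054 0.11952484196859844
```

View pics/k6.png

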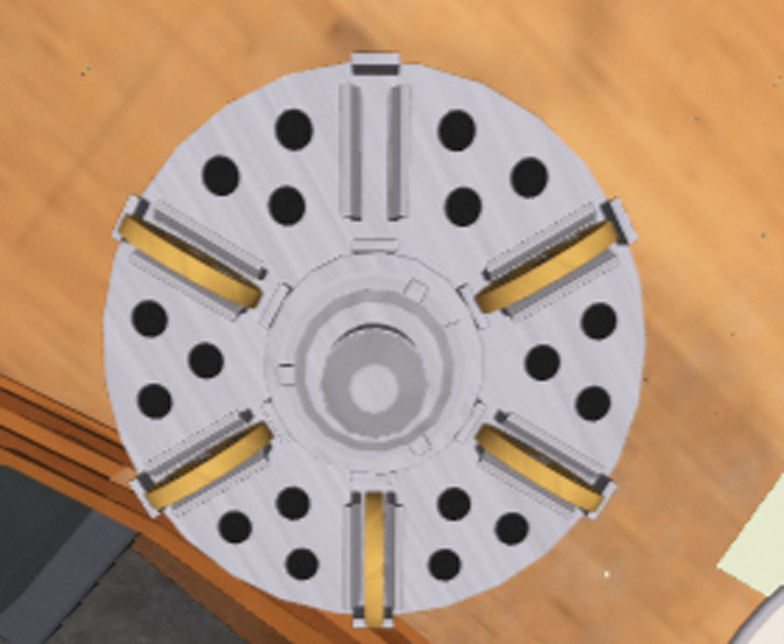

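Request:
servo_tool:
  steps:
    - [0,0.0297,-0.0304,0,0,0,0.67]
    - [0,0.0297,-0.0304,0,0,0,0.67]
    - [0,0.0297,-0.0304,0,0,0,0.67]
    - [0,0.0297,-0.0304,0,0,0,0.67]
    - [0,0.0297,-0.0304,0,0,0,0.67]

```text
t: 35.15
tool_pos: [0.4291, -0.0285, 0.1226]
eef_rot: [0.645, 0.287, 0.648, -0.286]
contact_force: [1.0, -0.0, -0.5]
width: 0.0282
```

Request:
servo_tool:
  steps:
    - [0,0,0,8.11,0,0,0.67]
    - [0,0,0,8.11,0,0,0.67]
    - [0,0,0,8.11,0,0,0.67]
    - [0,0,0,8.11,0,0,0.67]
    - [0,0,0,8.11,0,0,0.67]

```text
t: 35.65
tool_pos: [0.4292, -0.0299, 0.1226]
eef_rot: [0.504, 0.494, 0.507, -0.494]
contact_force: [-0.2, 0.1, 0.5]
width: 0.0284
```

Request:
servo_tool:
  steps:
    - [0,0,0,8.11,0,0,0.67]
    - [0,0,0,8.11,0,0,0.67]
    - [0,0,0,8.11,0,0,0.67]
    - [0.004,0.0239,-0.0326,0,0,0,0.67]
    - [0.004,0.0239,-0.0326,0,0,0,0.67]

```text
t: 36.15
tool_pos: [0.4987, 0.0116, 0.1145]
eef_rot: [-0.39, -0.588, -0.393, 0.59]
contact_force: [1.1, -0.4, 1.0]
width: 0.028
```

Request:
servo_tool:
  steps:
    - [0.004,0.0239,-0.0326,0,0,0,0.67]
    - [0.004,0.0239,-0.0326,0,0,0,0.67]
    - [0.004,0.0239,-0.0326,0,0,0,0.67]
    - [0,0,0,0,0,0,0.67]
    - [0,0,0,0,0,0,0.67]

```text
t: 36.65
tool_pos: [0.6022, 0.0745, 0.102]
eef_rot: [-0.391, -0.588, -0.394, 0.589]
contact_force: [-0.5, -0.2, -0.5]
width: 0.0284
```

Request:
servo_tool:
  steps:
    - [0,0,0,0,0,0,0.67]
    - [0,0,0,0,0,0,0.67]

```text
t: 36.85
tool_pos: [0.6018, 0.0733, 0.1038]
eef_rot: [-0.391, -0.588, -0.393, 0.589]
contact_force: [-0.7, 0.4, -0.1]
width: 0.0279
```

Run:
```python
from h import *
plan(*blk(.0245,.0335),0.029,-112.66)
w=cam("wrist"); crop(w,"pics/l1.png",200,140,440,320,3.3)
p=env.observe()["tool_pos"]; print(proj(w,[[p[0],p[1],.046],[*blk(.0245,.0335),.046],[*blk(.0245,.0335),.024]]))
```

```text
t36.85 p [0.6018 0.0733 0.1038] zdir [-0.387 -0.922 -0.001] yaw-112.75 xax [-0.0022  0.0018 -1.    ] F [-0.7  0.4 -0.1] w0.0279 j [-0.06  0.67  1.58  0.    0.89  1.9 ]
dist 0.075 shift now-axes [ 0.0748  0.001  -0.0012] shift target-axes [ 0.0748  0.0008 -0.0012] turn [-0.09 -0.05  0.15]
[[313.40664065 216.25449812]
 [311.66334595 215.63963587]
 [311.89778874 205.03958895]]
```

View pics/l1.png

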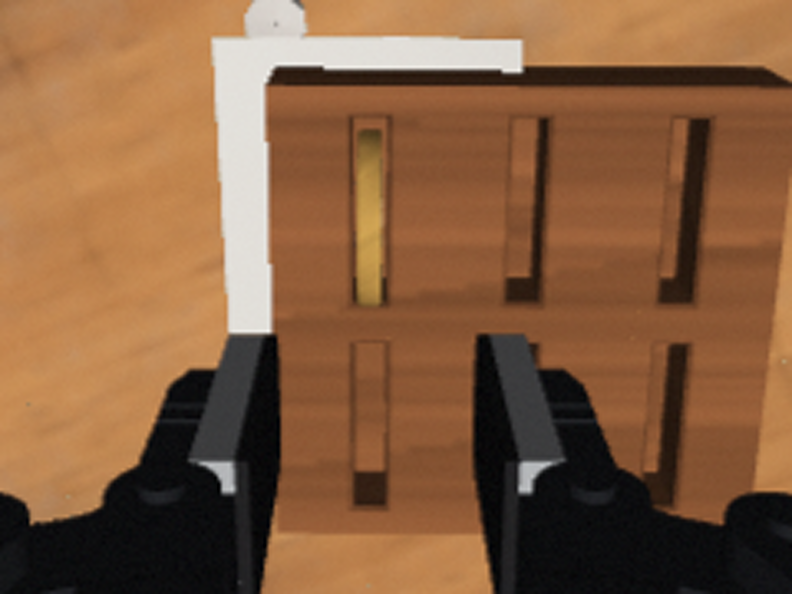

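Request:
servo_tool:
  steps:
    - [0.03,0,-0.0008,0,0,0,0.67]
    - [0.03,0,0,0,0,0,0.67]
    - [0.0148,0,0,0,0,0,0.67]
    - [0,0,0,0,0,0,0.67]
    - [0,0,0,0,0,0,1]

```text
t: 37.4
tool_pos: [0.6041, 0.0746, 0.0301]
eef_rot: [0.391, 0.589, 0.392, -0.588]
contact_force: [-0.1, -0.2, 0.1]
width: 0.0148
```

Request:
servo_tool:
  steps:
    - [0,0,0,0,0,0,1]
    - [0,0,0,0,0,0,1]
    - [0,0,0,0,0,0,1]
    - [0,0,0,0,0,0,1]

```text
t: 37.8
tool_pos: [0.6048, 0.0748, 0.0308]
eef_rot: [0.392, 0.59, 0.392, -0.587]
contact_force: [-0.4, 0.1, 4.3]
width: 0.0035
```

Request:
servo_tool:
  steps:
    - [-0.02,0,0,0,0,0,1]
    - [-0.04,0,0,0,0,0,1]
    - [-0.03,0,0,0,0,0,1]
    - [0,0,0,0,0,0,1]
    - [0,0,0,0,0,0,1]

```text
t: 38.3
tool_pos: [0.6039, 0.0747, 0.1203]
eef_rot: [0.392, 0.589, 0.392, -0.588]
contact_force: [-0.4, 0.4, -0.5]
width: 0.0034
```

Run:
```python
from h import *
w=cam("wrist"); crop(w,"pics/l2.png",200,140,440,320,3.3)
plan(.43,-.03,0.12,-112.66)
p=np.array([.43,-.03]); t=np.radians(-47.8)
for r in(.05,.052,.054):
    D=slot(42.2,r)-p; print(D, "z",D[0]*np.cos(t)+D[1]*np.sin(t),"y", -D[0]*np.sin(t)+D[1]*np.cos(t))
```

```text
t38.35 p [0.603  0.0748 0.1191] zdir [-0.386 -0.923 -0.001] yaw-112.69 xax [-8.0e-04  1.8e-03 -1.0e+00] F [ 0.6 -0.5 -0.3] w0.0031 j [-0.06  0.65  1.57  0.    0.92  1.9 ]
dist 0.202 shift now-axes [-0.0009 -0.1192  0.1634] shift target-axes [-0.0009 -0.1193  0.1633] turn [-0.03 -0.08  0.08]
[ 0.06784023 -0.14471397] z 0.15277445366907566 y -0.04695099951065727
[ 0.06932184 -0.14337053] z 0.1527744536690756 y -0.04495099951065731
[ 0.07080345 -0.14202709] z 0.15277445366907566 y -0.042950999510657256
```

View pics/l2.png

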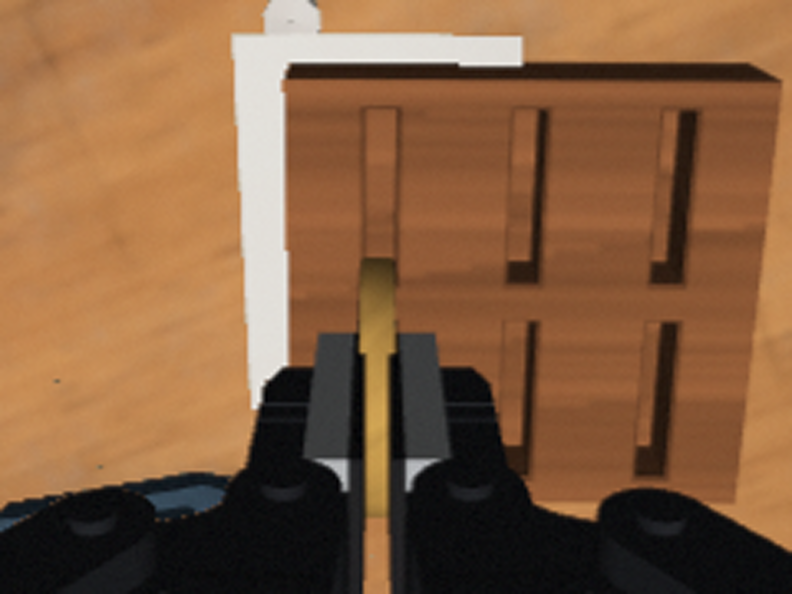

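Request:
servo_tool:
  steps:
    - [0,-0.0238,0.0327,0,0,0,1]
    - [0,-0.0238,0.0327,0,0,0,1]
    - [0,-0.0238,0.0327,0,0,0,1]
    - [0,-0.0238,0.0327,0,0,0,1]
    - [0,-0.0238,0.0327,0,0,0,1]

```text
t: 38.85
tool_pos: [0.4283, -0.0303, 0.1181]
eef_rot: [-0.391, -0.588, -0.393, 0.589]
contact_force: [0.4, -1.3, 0.1]
width: 0.0032
```

Request:
servo_tool:
  steps:
    - [0,0,0,-8.11,0,0,1]
    - [0,0,0,-8.11,0,0,1]
    - [0,0,0,-8.11,0,0,1]
    - [0,0,0,-8.11,0,0,1]
    - [0,0,0,-8.11,0,0,1]

```text
t: 39.35
tool_pos: [0.4297, -0.0299, 0.1181]
eef_rot: [0.571, 0.415, 0.574, -0.415]
contact_force: [0.9, 0.2, 0.3]
width: 0.003
```

Request:
servo_tool:
  steps:
    - [0,0,0,-8.11,0,0,1]
    - [0,0,0,-8.11,0,0,1]
    - [0,0,0,-8.11,0,0,1]
    - [0,-0.011,0.0382,0,0,0,1]
    - [0,-0.011,0.0382,0,0,0,1]

```text
t: 39.85
tool_pos: [0.4646, -0.101, 0.1178]
eef_rot: [0.645, 0.287, 0.648, -0.285]
contact_force: [0.5, -0.0, -0.5]
width: 0.003
```

Request:
servo_tool:
  steps:
    - [0,-0.011,0.0382,0,0,0,1]
    - [0,-0.011,0.0382,0,0,0,1]
    - [0,0,0,0,0,0,1]
    - [0,0,0,0,0,0,1]
    - [0,0,0,0,0,0,1]

```text
t: 40.35
tool_pos: [0.4991, -0.1715, 0.1178]
eef_rot: [0.645, 0.287, 0.648, -0.286]
contact_force: [0.5, -0.3, -0.3]
width: 0.0028
```

Run:
```python
from h import *
w=cam("wrist"); save(w,"pics/l3.png")
plan(*slot(42.2,.053),0.06,-47.8)
s=cam("scene"); crop(s,"pics/l3s.png",230,60,400,220,4.5)
```

```text
t40.40 p [ 0.4993 -0.1713  0.1182] zdir [ 0.672 -0.74  -0.005] yaw-47.77 xax [-0.0027  0.0038 -1.    ] F [-0.3  0.7 -0.9] w0.0029 j [-0.54  0.57  1.78  0.    0.8   0.29]
dist 0.058 shift now-axes [ 0.0581 -0.0004  0.0018] shift target-axes [ 0.0582 -0.0003  0.0015] turn [ 0.03 -0.27 -0.03]
```

View pics/l3.png

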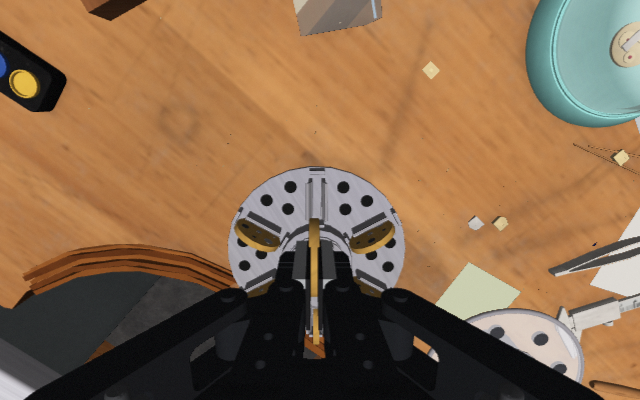

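View pics/l3s.png

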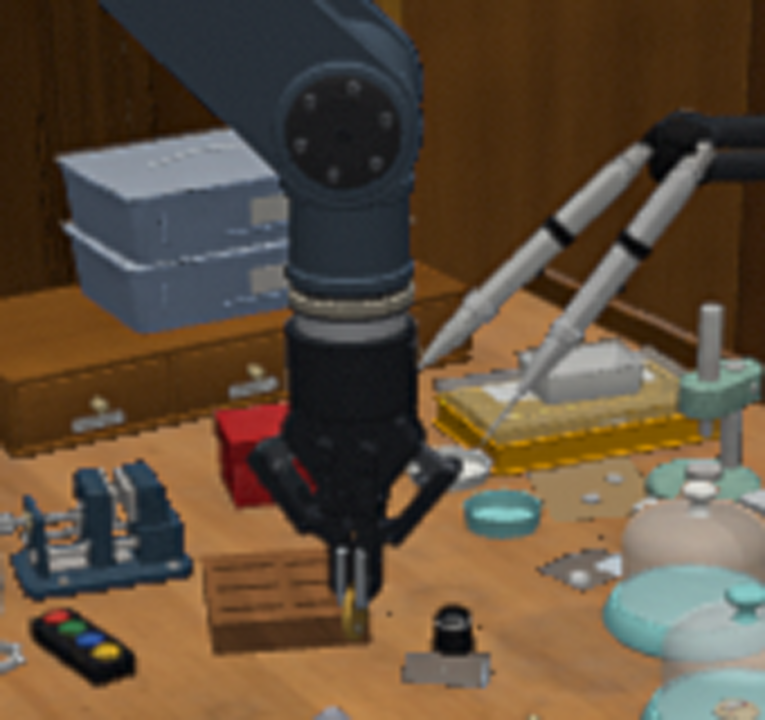

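Request:
servo_tool:
  steps:
    - [0.03,-0.0002,-0.001,0,0,0,1]
    - [0.0282,0,0,0,0,0,1]
    - [0,0,0,0,0,0,1]
    - [0,0,0,0,0,0,1]
    - [0,0,0,0,0,0,1]

```text
t: 40.95
tool_pos: [0.5009, -0.1723, 0.0621]
eef_rot: [0.647, 0.287, 0.646, -0.286]
contact_force: [-0.0, -0.1, -0.4]
width: 0.003
```

Run:
```python
from h import *
w=cam("wrist"); crop(w,"pics/l4.png",220,140,410,290,4)
plan(*slot(42.2,.053),0.029,-47.8)
```

```text
t41.00 p [ 0.501  -0.1725  0.0623] zdir [ 0.672 -0.741  0.002] yaw-47.78 xax [ 2.8e-03  4.0e-04 -1.0e+00] F [-0.2 -0.4 -0.1] w0.0031 j [-0.54  0.67  1.8   0.    0.67  0.29]
dist 0.033 shift now-axes [ 0.0333 -0.0009 -0.0006] shift target-axes [ 0.0333 -0.0008 -0.0005] turn [ 0.02  0.09 -0.13]
```

View pics/l4.png

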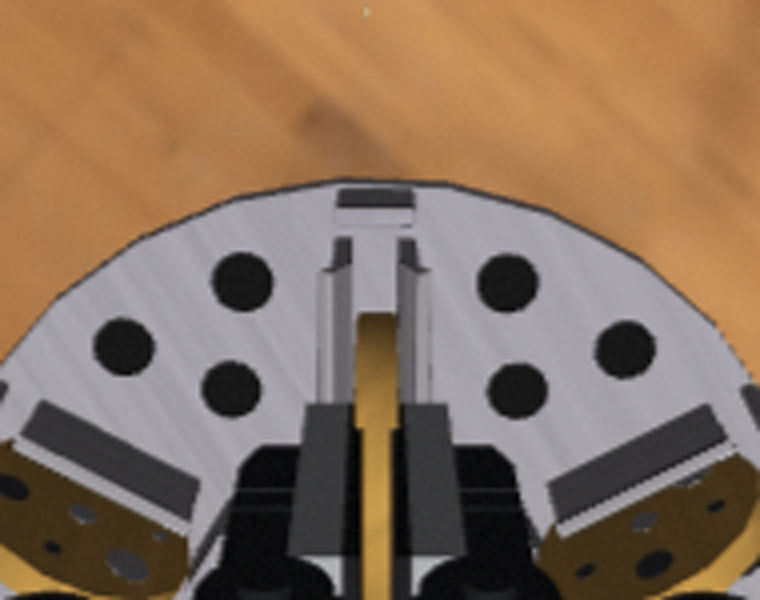

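Centred (375 vs 377). Lower.

Request:
servo_tool:
  steps:
    - [0.01,-0.0003,0,0,0,0,1]
    - [0.015,0,0,0,0,0,1]
    - [0.0078,0,0,0,0,0,1]
    - [0,0,0,0,0,0,1]
    - [0,0,0,0,0,0,1]

```text
t: 41.5
tool_pos: [0.5, -0.1726, 0.0287]
eef_rot: [0.647, 0.287, 0.646, -0.286]
contact_force: [-1.5, 0.1, 5.3]
width: 0.0034
```

Run:
```python
from h import *
w=cam("wrist"); crop(w,"pics/l5.png",220,140,410,290,4)
plan(*slot(42.2,.053),0.029,-47.8)
```

```text
t41.55 p [ 0.5    -0.1725  0.0287] zdir [ 0.672 -0.741 -0.   ] yaw-47.81 xax [ 0.001   0.0015 -1.    ] F [-0.6 -0.2  4.6] w0.0035 j [-0.54  0.73  1.82  0.    0.6   0.29]
dist 0.000 shift now-axes [-0.0003 -0.0001  0.0001] shift target-axes [-0.0003 -0.0001  0.0001] turn [-0.01 -0.03 -0.1 ]
```

View pics/l5.png

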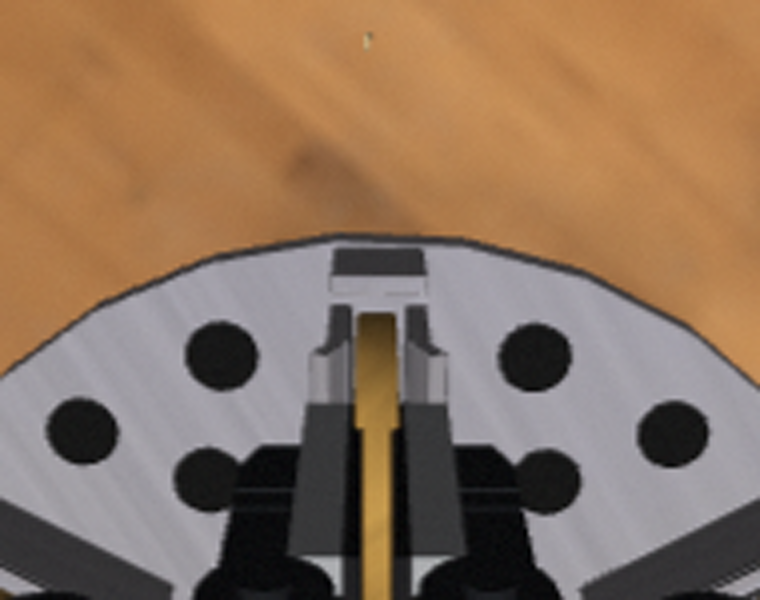

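Request:
servo_tool:
  steps:
    - [-0.0004,0,0,0,0,0,1]
    - [0,0,0,0,0,0,0.8]
    - [0,0,0,0,0,0,0.67]
    - [0,0,0,0,0,0,0.67]
    - [-0.02,0,0,0,0,0,0.67]

```text
t: 42.05
tool_pos: [0.4984, -0.1717, 0.0468]
eef_rot: [0.645, 0.287, 0.648, -0.286]
contact_force: [0.3, 0.0, 0.2]
width: 0.0279
```

Request:
servo_tool:
  steps:
    - [-0.045,0,0,0,0,0,0.67]
    - [-0.03,0,0,0,0,0,0.67]
    - [-0.009,-0.0367,0.0266,0,0,0,0.67]
    - [-0.009,-0.0367,0.0266,0,0,0,0.67]
    - [-0.009,-0.0367,0.0266,0,0,0,0]

```text
t: 42.55
tool_pos: [0.4717, -0.3068, 0.151]
eef_rot: [0.647, 0.287, 0.646, -0.286]
contact_force: [0.5, -1.4, 1.2]
width: 0.0415
```

Request:
servo_tool:
  steps:
    - [-0.009,-0.0367,0.0266,0,0,0,0]
    - [-0.009,-0.0367,0.0266,0,0,0,0]
    - [-0.009,-0.0367,0.0266,0,0,0,0]
    - [0,0,0,0,0,0,0]
    - [0,0,0,0,0,0,0]

```text
t: 43.05
tool_pos: [0.4432, -0.4397, 0.1767]
eef_rot: [0.646, 0.288, 0.646, -0.286]
contact_force: [-0.0, 0.6, -0.2]
width: 0.0853
```

Request:
servo_tool:
  steps:
    - [0,0,0,0,0,0,0]
    - [0,0,0,0,0,0,0]

```text
t: 43.25
tool_pos: [0.444, -0.4369, 0.1765]
eef_rot: [0.646, 0.287, 0.647, -0.285]
contact_force: [-1.4, 0.4, -0.1]
width: 0.085
```

Run:
```python
from h import *
w=cam("wrist"); save(w,"pics/m1.png"); st()
s=cam("scene"); crop(s,"pics/m1s.png",260,200,400,290,5.5)
```

```text
t43.30 p [ 0.4442 -0.437   0.1766] zdir [ 0.673 -0.74  -0.003] yaw-47.71 xax [-3.0e-04  3.2e-03 -1.0e+00] F [1.2 0.5 0. ] w0.0854 j [-0.96  0.59  1.49  0.    1.07 -0.13]
```

View pics/m1.png

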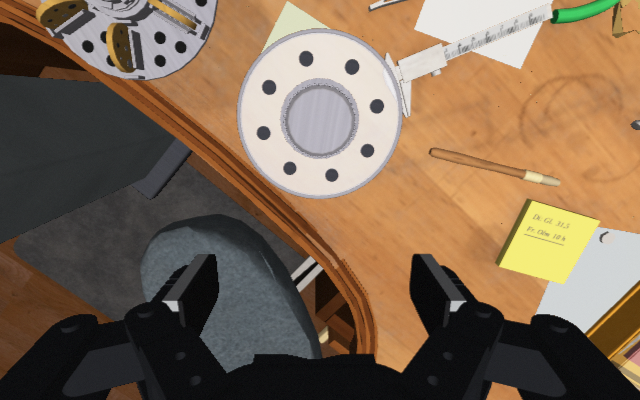

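View pics/m1s.png

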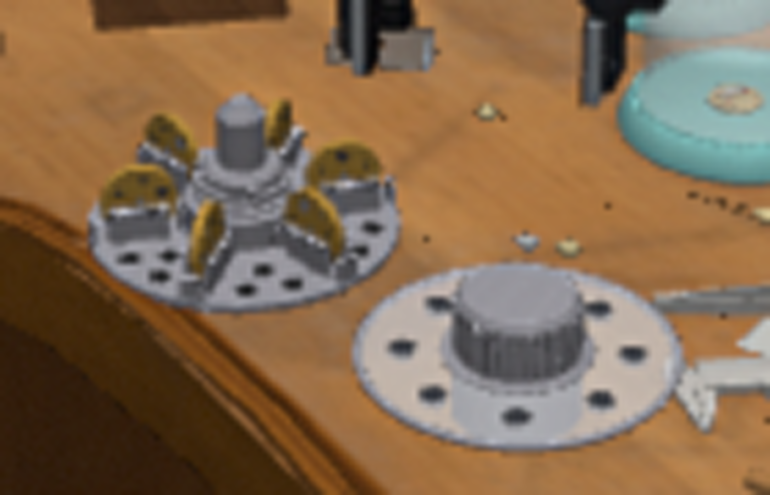

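Run:
```python
from h import *
w=cam("wrist"); crop(w,"pics/m2.png",230,20,410,205,4)
g=cv2.cvtColor(w["color"],cv2.COLOR_RGB2HSV)
m=((g[:,:,1]<45)&(g[:,:,2]>90)).astype(np.uint8)
n,l,stt,c=cv2.connectedComponentsWithStats(m)
i=l[60,340] if l[60,340] else l[120,260]; print(stt[i])
cn=max(cv2.findContours((l==i).astype(np.uint8),cv2.RETR_EXTERNAL,cv2.CHAIN_APPROX_NONE)[0],key=len)
from scipy.optimize import least_squares
P=unproj(w,cn[:,0,:]+0.0,0.029)[:,:2]
f=least_squares(lambda q:np.linalg.norm(P-q[:2],axis=1)-q[2],[.487,-.40,.07],loss="soft_l1",f_scale=.001); print("disc",f.x,np.abs(f.fun).mean())
K=unproj(w,[[284,121],[355,121],[319,86],[319,156]],.06); print(K,K[:2].mean(0),K[2:].mean(0))
```

```text
[  236     0   316   199 30271]
disc [ 0.51326901 -0.41051101  0.08809214] 0.025194515199282144
[[ 0.47107041 -0.38158352  0.06      ]
 [ 0.50803772 -0.42208286  0.06      ]
 [ 0.50813595 -0.38420676  0.06      ]
 [ 0.46930523 -0.41996626  0.06      ]] [ 0.48955406 -0.40183319  0.06      ] [ 0.48872059 -0.40208651  0.06      ]
```

View pics/m2.png

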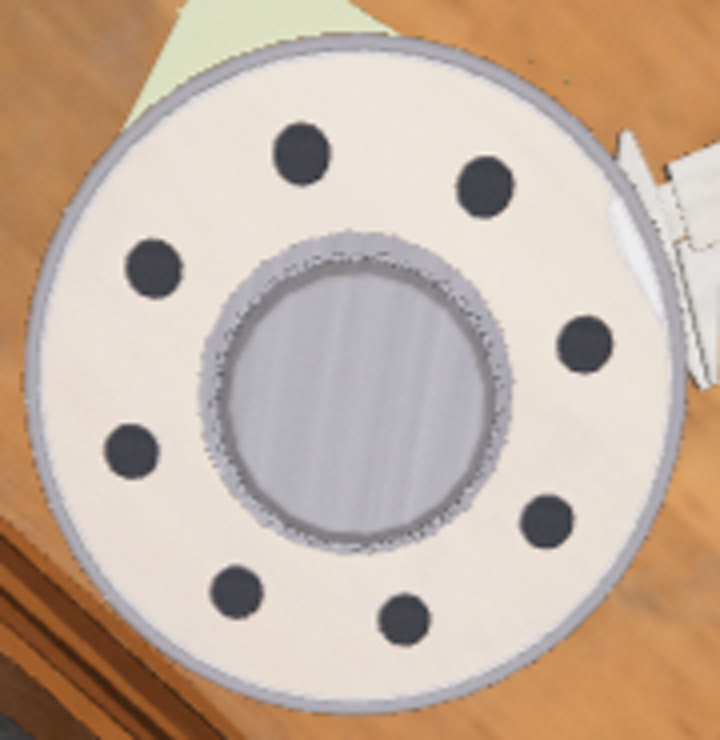

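Run:
```python
from h import *
w=cam("wrist"); o=np.array([230,20])
e=np.array([(25,375),(686,380),(360,33),(340,714),(110,160),(600,160),(120,600),(590,600)])/4+o
from scipy.optimize import least_squares
for z in (.03,):
    P=unproj(w,np.array([(25,375),(686,380),(360,33),(350,714)])/4+o,z)[:,:2]
    f=least_squares(lambda q:np.linalg.norm(P-q[:2],axis=1)-q[2],[.487,-.40,.07]); print("disc",f.x,f.fun*1e3)
P=unproj(w,np.array([(212,400),(504,400),(356,255),(356,550)])/4+o,.06)[:,:2]
f=least_squares(lambda q:np.linalg.norm(P-q[:2],axis=1)-q[2],[.487,-.40,.03]); print("knob",f.x,f.fun*1e3)
plan(.489,-.402,.1,-47.8)
```

```text
disc [ 0.48910842 -0.40243452  0.07099579] [-0.03953685 -0.03940658  0.04185633  0.03708716]
knob [ 0.48919486 -0.40255322  0.028009  ] [ 0.20356604  0.1980525  -0.21030541 -0.19131312]
t43.45 p [ 0.4443 -0.4378  0.177 ] zdir [ 0.673 -0.74  -0.001] yaw-47.73 xax [ 3.0e-04  2.2e-03 -1.0e+00] F [0.  0.4 0.1] w0.0856 j [-0.96  0.59  1.49  0.    1.07 -0.13]
dist 0.096 shift now-axes [0.0771 0.057  0.0037] shift target-axes [0.077  0.0572 0.0035] turn [ 0.07 -0.08 -0.1 ]
```

Request:
servo_tool:
  steps:
    - [0.02,0.029,0.002,0,0,0,0]
    - [0.03,0.0285,0.0015,0,0,0,0]
    - [0.027,0,0,0,0,0,0]
    - [0,0,0,0,0,0,0]
    - [0,0,0,0,0,0,0]

```text
t: 43.95
tool_pos: [0.489, -0.4025, 0.1001]
eef_rot: [0.646, 0.287, 0.647, -0.286]
contact_force: [-1.0, -1.1, 0.2]
width: 0.0855
```

Request:
servo_tool:
  steps:
    - [0,0,0,0,0,0,0]
    - [0,0,0,0,0,0,0]

```text
t: 44.15
tool_pos: [0.4894, -0.404, 0.102]
eef_rot: [0.647, 0.287, 0.645, -0.287]
contact_force: [0.2, -0.4, 0.0]
width: 0.0855
```

Run:
```python
from h import *
w=cam("wrist"); save(w,"pics/m3.png")
plan(.4892,-.4025,.030,-47.8)
print(proj(w,[[.4892,-.4025,.06],[.4892,-.4025,.03]]))
```

```text
t44.20 p [ 0.4893 -0.4039  0.1018] zdir [ 0.671 -0.741  0.002] yaw-47.86 xax [ 2.6e-03 -7.0e-04 -1.0e+00] F [-0.4  0.4  0.5] w0.0851 j [-0.87  0.7   1.51  0.    0.93 -0.03]
dist 0.072 shift now-axes [ 0.0718  0.0008 -0.0013] shift target-axes [ 0.0718  0.0009 -0.0011] turn [-0.06  0.13 -0.09]
[[311.14168958 224.61377635]
 [311.39027725 208.74542304]]
```

View pics/m3.png

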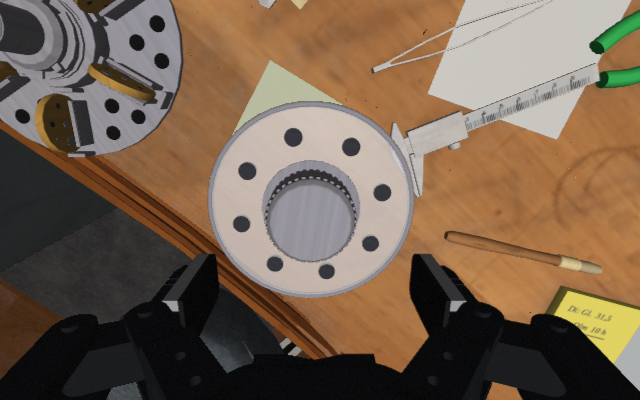

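Run:
```python
from h import *
from scipy.optimize import least_squares
w=cam("wrist"); crop(w,"pics/m4.png",200,90,420,310,3.4)
P=unproj(w,[(208,200),(413,195),(313,101),(311,298)],.03)[:,:2]
f=least_squares(lambda q:np.linalg.norm(P-q[:2],axis=1)-q[2],[.487,-.40,.07]); print("disc",f.x,f.fun*1e3)
P=unproj(w,[(266,220),(357,220),(311,262)],.06)[:,:2]
f=least_squares(lambda q:np.linalg.norm(P-q[:2],axis=1)-.0285,[.487,-.40]); print("knob",f.x,f.fun*1e3)
plan(.4892,-.4025,.030,-47.8)
```

```text
disc [ 0.488953   -0.40174536  0.07076311] [-0.28418456 -0.29368073  0.32123603  0.25662926]
knob [ 0.49192708 -0.40006265] [-1.20341248 -1.20272859  0.05476656]
t44.25 p [ 0.4891 -0.4037  0.1016] zdir [ 0.671 -0.741  0.002] yaw-47.85 xax [ 2.3e-03 -3.0e-04 -1.0e+00] F [ 0.  -0.8 -1. ] w0.0852 j [-0.87  0.7   1.51  0.    0.93 -0.03]
dist 0.072 shift now-axes [ 0.0716  0.0008 -0.001 ] shift target-axes [ 0.0716  0.0009 -0.0009] turn [-0.05  0.1  -0.09]
```

View pics/m4.png

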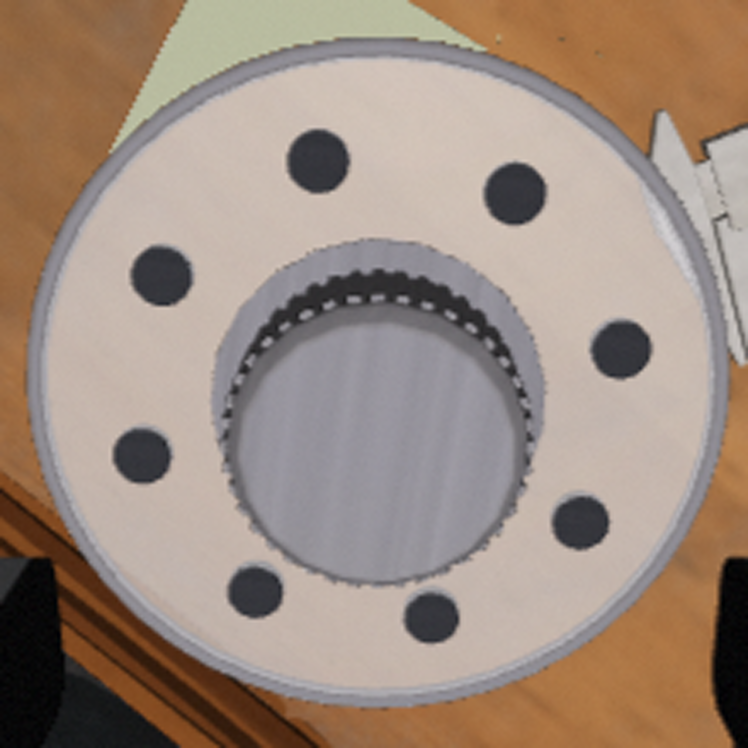

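Request:
servo_tool:
  steps:
    - [0.025,0.001,-0.0007,0,0,0,0]
    - [0.025,0,0,0,0,0,0]
    - [0.015,0,0,0,0,0,0]
    - [0.0056,0,0,0,0,0,0]
    - [0,0,0,0,0,0,0]

```text
t: 44.75
tool_pos: [0.489, -0.4013, 0.0291]
eef_rot: [0.646, 0.287, 0.647, -0.286]
contact_force: [0.1, 0.6, -0.5]
width: 0.0854
```

Request:
servo_tool:
  steps:
    - [0,0,0,0,0,0,0]
    - [0,0,0,0,0,0,0]
    - [0,0,0,0,0,0,0]

```text
t: 45.05
tool_pos: [0.4897, -0.4019, 0.0305]
eef_rot: [0.647, 0.287, 0.646, -0.286]
contact_force: [1.7, -0.8, -0.1]
width: 0.0857
```

Run:
```python
from h import *
w=cam("wrist"); save(w,"pics/m5.png")
plan(.489,-.402,.030,-47.8)
```

```text
t45.10 p [ 0.4897 -0.4018  0.0304] zdir [ 0.672 -0.741  0.001] yaw-47.81 xax [ 1.6e-03  5.0e-04 -1.0e+00] F [-0.5  0.4  0.1] w0.0855 j [-0.86  0.8   1.54  0.    0.8  -0.03]
dist 0.001 shift now-axes [ 0.0004 -0.0006 -0.0003] shift target-axes [ 0.0004 -0.0006 -0.0003] turn [-0.01  0.04 -0.09]
```

View pics/m5.png

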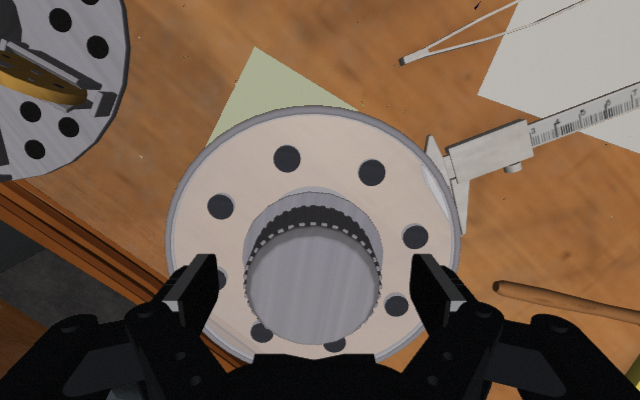

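Request:
servo_tool:
  steps:
    - [0,0,0,0,0,0,0.25]
    - [0,0,0,0,0,0,0.35]
    - [0,0,0,0,0,0,1]
    - [0,0,0,0,0,0,1]
    - [0,0,0,0,0,0,1]

```text
t: 45.6
tool_pos: [0.4895, -0.4016, 0.0303]
eef_rot: [0.647, 0.287, 0.646, -0.286]
contact_force: [-1.0, 0.8, 5.6]
width: 0.0558
```

Run:
```python
from h import *
w=cam("wrist"); save(w,"pics/m6.png")
plan(.489,-.402,.030,-47.8)
```

```text
t45.65 p [ 0.4895 -0.4016  0.0303] zdir [ 0.672 -0.741 -0.   ] yaw-47.81 xax [ 0.0012  0.0011 -1.    ] F [-0.1  0.2  4.7] w0.0553 j [-0.86  0.8   1.54  0.    0.8  -0.03]
dist 0.001 shift now-axes [ 0.0003 -0.0006 -0.0001] shift target-axes [ 0.0003 -0.0006 -0.0001] turn [-0.01 -0.   -0.09]
```

View pics/m6.png

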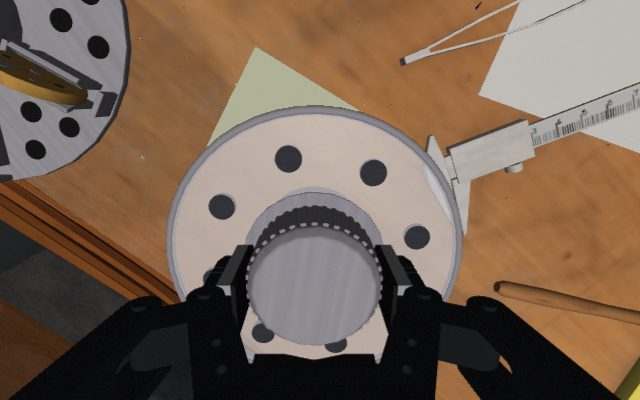

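Request:
servo_tool:
  steps:
    - [-0.01,0,0,0,0,0,1]
    - [-0.02,0,0,0,0,0,1]
    - [-0.03,0,0,0,0,0,1]
    - [-0.03,0,0,0,0,0,1]
    - [-0.015,0,0,0,0,0,1]

```text
t: 46.15
tool_pos: [0.4898, -0.4023, 0.1368]
eef_rot: [0.647, 0.287, 0.645, -0.286]
contact_force: [0.5, 0.3, -3.1]
width: 0.0552
```

Request:
servo_tool:
  steps:
    - [0,0,0,0,0,0,1]
    - [0,0,0,0,0,0,1]
    - [0,0,0,0,0,0,1]
    - [0,0,0,0,0,0,1]

```text
t: 46.55
tool_pos: [0.4884, -0.4007, 0.1327]
eef_rot: [0.645, 0.288, 0.648, -0.285]
contact_force: [0.3, 0.3, -3.6]
width: 0.0556
```

Run:
```python
from h import *
w=cam("wrist"); save(w,"pics/m7.png")
plan(.4603,-.2083,.13,-47.8)
o=env.observe(); M=yaw(o["eef_rot"]); p=o["tool_pos"]
a=np.radians(np.arange(0,360,2))
for d in (-2,0,2):
  for h,r in((.03,.0285),(0.0,.07)):
    c=p+M@np.array([-h+.0003,d/1e3,0]); Q=c+r*(np.cos(a)[:,None]*M[:,1]+np.sin(a)[:,None]*M[:,2]); q=proj(w,Q); print(d,h,q.min(0),q.max(0))
s=cam("scene"); crop(s,"pics/m7s.png",260,150,420,290,4.5)
```

```text
t46.60 p [ 0.4885 -0.4009  0.1329] zdir [ 0.672 -0.741 -0.004] yaw-47.81 xax [-0.0014  0.004  -1.    ] F [-0.3  0.2 -2.8] w0.0554 j [-0.86  0.66  1.5   0.    0.99 -0.03]
dist 0.195 shift now-axes [ 0.0038  0.1084 -0.1616] shift target-axes [ 0.0029  0.1084 -0.1616] turn [-0.01 -0.22 -0.1 ]
-2 0.03 [241.4261551  231.09627717] [385.94808852 357.0204435 ]
-2 0.0 [167.69325058 112.2316444 ] [459.97458849 377.83041809]
0 0.03 [241.10977629 226.05665044] [386.27959489 353.11191172]
0 0.0 [167.15718365 107.31022828] [460.52453619 374.88340227]
2 0.03 [240.79054853 220.9687542 ] [386.61408733 349.17043992]
2 0.0 [166.61711943 102.34745644] [461.07858719 371.91725023]
```

View pics/m7.png

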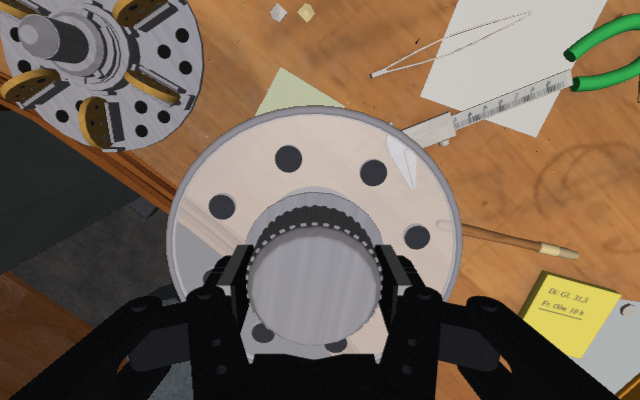

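View pics/m7s.png

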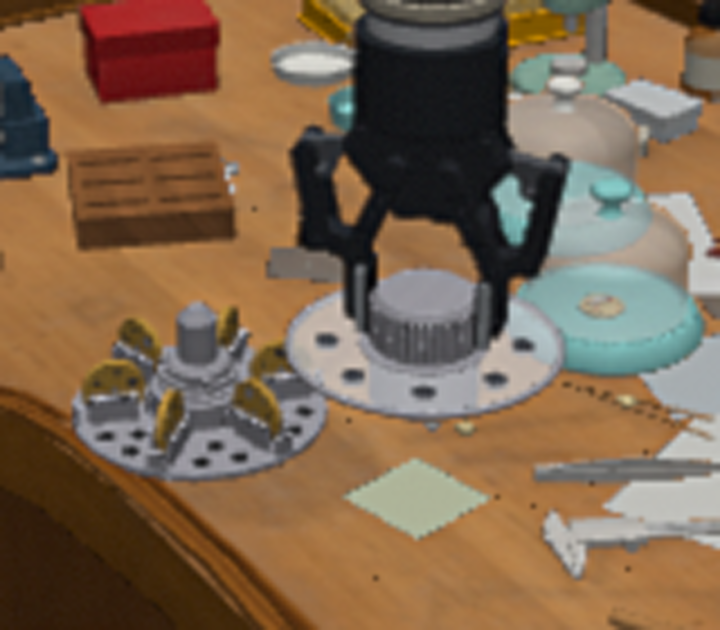

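Request:
servo_tool:
  steps:
    - [0,0.018,-0.027,0,0,0,1]
    - [0,0.0226,-0.0337,0,0,0,1]
    - [0,0.0226,-0.0337,0,0,0,1]
    - [0,0.0226,-0.0337,0,0,0,1]
    - [0,0.0226,-0.0337,0,0,0,1]

```text
t: 47.15
tool_pos: [0.4604, -0.2075, 0.1346]
eef_rot: [0.646, 0.287, 0.646, -0.286]
contact_force: [0.2, 1.0, -3.5]
width: 0.0555
```

Request:
servo_tool:
  steps:
    - [0,0,0,0,0,0,1]
    - [0,0,0,0,0,0,1]
    - [0,0,0,0,0,0,1]
    - [0,0,0,0,0,0,1]
    - [0,0,0,0,0,0,1]

```text
t: 47.65
tool_pos: [0.4612, -0.2101, 0.1348]
eef_rot: [0.646, 0.288, 0.646, -0.286]
contact_force: [-0.8, 0.7, -2.6]
width: 0.0556
```

Run:
```python
from h import *
plan(.4603,-.2083,.095,-47.8)
s=cam("scene"); crop(s,"pics/m8s.png",240,120,400,290,4)
d=cam("side"); crop(d,"pics/m8d.png",250,160,370,280,5)
w=cam("wrist"); save(w,"pics/m8.png")
```

```text
t47.65 p [ 0.4612 -0.2101  0.1348] zdir [ 0.671 -0.742 -0.   ] yaw-47.89 xax [ 0.0012  0.0013 -1.    ] F [-0.8  0.7 -2.6] w0.0556 j [-0.65  0.52  1.82  0.    0.81  0.18]
dist 0.040 shift now-axes [ 0.0398  0.0005 -0.0019] shift target-axes [ 0.0398  0.0006 -0.0019] turn [-0.09 -0.01 -0.1 ]
```

View pics/m8s.png

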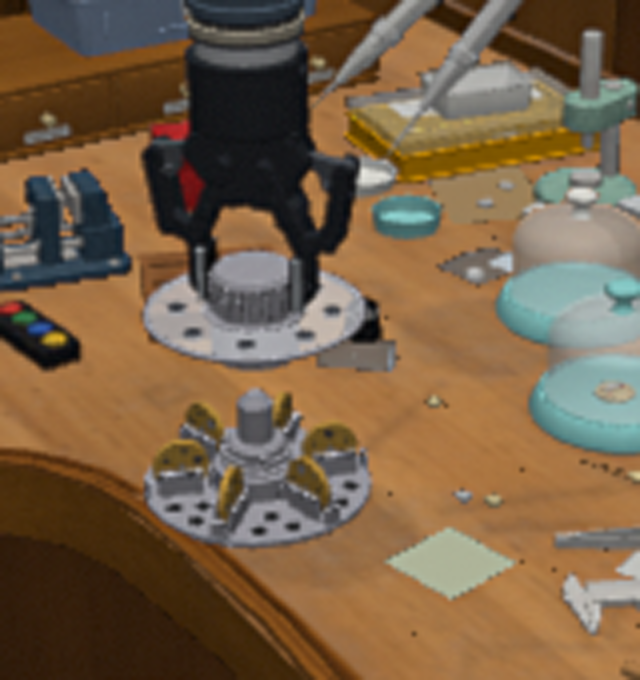

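View pics/m8.png

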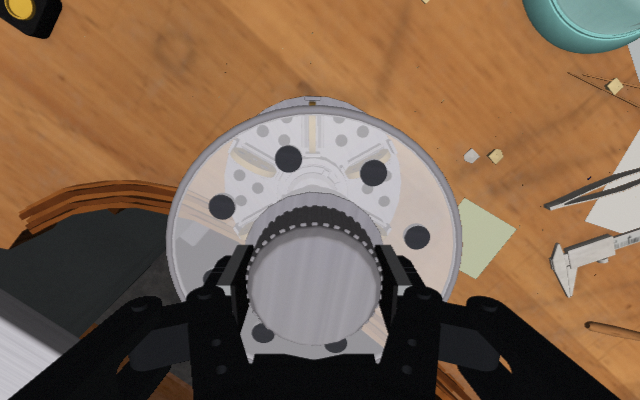

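Request:
servo_tool:
  steps:
    - [0.01,0.0005,-0.0016,0,0,0,1]
    - [0.012,0,0,0,0,0,1]
    - [0,0,0,0,0,0,1]
    - [0,0,0,0,0,0,1]
    - [0,0,0,0,0,0,1]

```text
t: 48.3
tool_pos: [0.4603, -0.2074, 0.1128]
eef_rot: [0.646, 0.287, 0.647, -0.286]
contact_force: [-0.2, -0.0, -2.8]
width: 0.0556
```

Request:
servo_tool:
  steps:
    - [0,0,0,0,0,0,1]
    - [0,0,0,0,0,0,1]
    - [0,0,0,0,0,0,1]

```text
t: 48.6
tool_pos: [0.4603, -0.2074, 0.1131]
eef_rot: [0.647, 0.287, 0.646, -0.286]
contact_force: [1.4, 0.2, -3.1]
width: 0.0555
```

Run:
```python
from h import *
plan(.4603,-.2083,.085,-47.8)
```

```text
t48.60 p [ 0.4603 -0.2074  0.1131] zdir [ 0.672 -0.741 -0.   ] yaw-47.81 xax [ 0.0011  0.0013 -1.    ] F [ 1.4  0.2 -3.1] w0.0555 j [-0.65  0.55  1.84  0.    0.75  0.19]
dist 0.028 shift now-axes [ 0.0281 -0.0006  0.0007] shift target-axes [ 0.0281 -0.0006  0.0007] turn [-0.01 -0.01 -0.1 ]
```

Request:
servo_tool:
  steps:
    - [0.015,-0.0005,0.0006,0,0,0,1]
    - [0.018,0,0,0,0,0,1]
    - [0,0,0,0,0,0,1]
    - [0,0,0,0,0,0,1]
    - [0,0,0,0,0,0,1]

```text
t: 49.1
tool_pos: [0.4607, -0.2084, 0.0805]
eef_rot: [0.647, 0.287, 0.646, -0.286]
contact_force: [0.3, -0.2, -2.8]
width: 0.0556
```

Request:
servo_tool:
  steps:
    - [0.004,0,0,0,0,0,1]
    - [0.003,0,0,0,0,0,1]
    - [0,0,0,0,0,0,1]
    - [0,0,0,0,0,0,1]
    - [0,0,0,0,0,0,1]

```text
t: 49.6
tool_pos: [0.4602, -0.2081, 0.0729]
eef_rot: [0.646, 0.287, 0.646, -0.286]
contact_force: [-0.5, 0.1, -3.4]
width: 0.0556
```

Run:
```python
from h import *
plan(.4603,-.2083,.0645,-47.8)
print(env.observe()["moment"])
```

```text
t49.60 p [ 0.4602 -0.2081  0.0729] zdir [ 0.672 -0.741 -0.001] yaw-47.81 xax [ 7.0e-04  1.6e-03 -1.0e+00] F [-0.5  0.1 -3.4] w0.0556 j [-0.65  0.63  1.86  0.    0.65  0.18]
dist 0.008 shift now-axes [ 0.0084 -0.0001  0.0002] shift target-axes [ 0.0084 -0.0001  0.0002] turn [-0.01 -0.04 -0.09]
[-0.02879483 -0.03202428  0.02731027]
```

Request:
servo_tool:
  steps:
    - [0.004,0,0,0,0,0,1]
    - [0.003,0,0,0,0,0,1]
    - [0,0,0,0,0,0,1]
    - [0,0,0,0,0,0,1]

```text
t: 50.0
tool_pos: [0.4601, -0.2079, 0.0656]
eef_rot: [0.646, 0.287, 0.647, -0.286]
contact_force: [0.3, -0.1, -2.4]
width: 0.0556
```

Request:
servo_tool:
  steps:
    - [0.001,0,0,0,0,0,1]
    - [0.001,0,0,0,0,0,1]
    - [0,0,0,0,0,0,1]
    - [0,0,0,0,0,0,1]

```text
t: 50.4
tool_pos: [0.4602, -0.208, 0.0639]
eef_rot: [0.646, 0.287, 0.647, -0.286]
contact_force: [0.4, -0.6, -3.1]
width: 0.0558
```

Run:
```python
from h import *
plan(.4603,-.2083,.0623,-47.8)
print(env.observe()["moment"])
```

```text
t50.40 p [ 0.4602 -0.208   0.0639] zdir [ 0.672 -0.741 -0.001] yaw-47.81 xax [ 6.0e-04  1.7e-03 -1.0e+00] F [ 0.4 -0.6 -3.1] w0.0558 j [-0.65  0.65  1.86  0.    0.63  0.18]
dist 0.002 shift now-axes [ 0.0016 -0.0001  0.0003] shift target-axes [ 0.0016 -0.0001  0.0003] turn [-0.01 -0.05 -0.09]
[-0.0034499  -0.05224673 -0.02185086]
```

Below tooth height without contact, so the lugs are over lands (or gates). Continue.

Request:
servo_tool:
  steps:
    - [0.001,0,0,0,0,0,1]
    - [0.001,0,0,0,0,0,1]
    - [0,0,0,0,0,0,1]
    - [0,0,0,0,0,0,1]
    - [0,0,0,0,0,0,1]

```text
t: 50.9
tool_pos: [0.4603, -0.2081, 0.0624]
eef_rot: [0.647, 0.287, 0.646, -0.286]
contact_force: [-1.6, 0.6, 5.7]
width: 0.0555
```

Run:
```python
from h import *
plan(.4603,-.2083,.0623,-47.8)
print(env.observe()["moment"])
```

```text
t50.90 p [ 0.4603 -0.2081  0.0624] zdir [ 0.672 -0.741 -0.   ] yaw-47.81 xax [ 0.0011  0.0013 -1.    ] F [-1.6  0.6  5.7] w0.0555 j [-0.65  0.65  1.87  0.    0.63  0.18]
dist 0.000 shift now-axes [ 0.0001 -0.0002  0.0001] shift target-axes [ 0.0001 -0.0002  0.0001] turn [-0.01 -0.01 -0.1 ]
[0.1396044  0.17076279 0.02194576]
```

Request:
servo_tool:
  steps:
    - [0,0,0,-3,0,0,1]
    - [0,0,0,-4,0,0,1]
    - [0,0,0,-4,0,0,1]
    - [0,0,0,-4,0,0,1]
    - [0,0,0,0,0,0,1]

```text
t: 51.4
tool_pos: [0.461, -0.2086, 0.0624]
eef_rot: [0.679, 0.2, 0.678, -0.199]
contact_force: [0.5, 1.7, 5.2]
width: 0.0559
```

Run:
```python
from h import *
st()
print(env.observe()["moment"])
w=cam("wrist"); crop(w,"pics/n1.png",150,90,480,370,2.3)
```

```text
t51.40 p [ 0.461  -0.2086  0.0624] zdir [ 0.841 -0.542  0.002] yaw-32.80 xax [ 2.4e-03  3.0e-04 -1.0e+00] F [0.5 1.7 5.2] w0.0559 j [-0.65  0.65  1.86  0.    0.63 -0.08]
[ 0.10155676 -0.0087355   0.07444796]
```

View pics/n1.png

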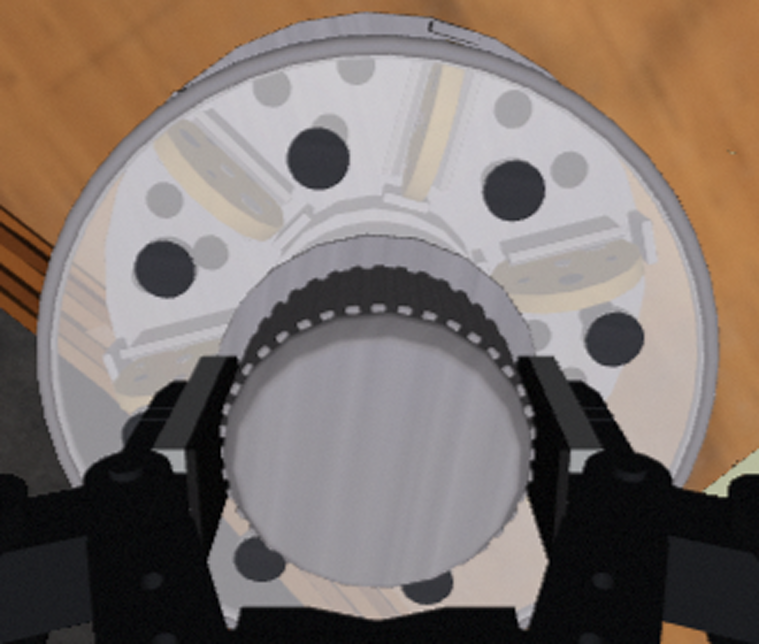

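Request:
servo_tool:
  steps:
    - [0,0,0,-4,0,0,1]
    - [0,0,0,-4,0,0,1]
    - [0,0,0,-4,0,0,1]
    - [0,0,0,0,0,0,1]

```text
t: 51.85
tool_pos: [0.4611, -0.2086, 0.0624]
eef_rot: [0.696, 0.128, 0.695, -0.128]
contact_force: [-0.2, -0.6, 6.2]
width: 0.056
```

Request:
servo_tool:
  steps:
    - [0,0,0,-4,0,0,1]
    - [0,0,0,-4,0,0,1]
    - [0,0,0,-4,0,0,1]
    - [0,0,0,0,0,0,1]

```text
t: 52.25
tool_pos: [0.461, -0.2085, 0.0624]
eef_rot: [0.706, 0.055, 0.704, -0.054]
contact_force: [1.9, 0.7, 5.2]
width: 0.0556
```

Run:
```python
from h import *
st()
print(env.observe()["moment"])
```

```text
t52.25 p [ 0.461  -0.2085  0.0624] zdir [ 0.988 -0.153  0.002] yaw-8.83 xax [ 2.4e-03  5.0e-04 -1.0e+00] F [1.9 0.7 5.2] w0.0556 j [-0.65  0.65  1.86  0.    0.63 -0.5 ]
[ 0.14838452 -0.01759462  0.05944251]
```

Turned 39° so far; still resting on the lands. Continue.

Request:
servo_tool:
  steps:
    - [0,0,0,-4,0,0,1]
    - [0,0,0,-4,0,0,1]
    - [0,0,0,-4,0,0,1]
    - [0,0,0,0,0,0,1]

```text
t: 52.65
tool_pos: [0.4599, -0.2078, 0.0614]
eef_rot: [0.707, -0.018, 0.707, 0.02]
contact_force: [-0.2, -0.2, -2.6]
width: 0.0557
```

Request:
servo_tool:
  steps:
    - [0,0,0,-4,0,0,1]
    - [0,0,0,-4,0,0,1]
    - [0,0,0,0,0,0,1]

```text
t: 52.95
tool_pos: [0.46, -0.2078, 0.0613]
eef_rot: [0.704, -0.067, 0.704, 0.069]
contact_force: [1.2, 0.7, -2.8]
width: 0.0554
```

Request:
servo_tool:
  steps:
    - [0,0,0,-4,0,0,1]
    - [0,0,0,-4,0,0,1]
    - [0,0,0,0,0,0,1]

```text
t: 53.25
tool_pos: [0.4602, -0.2082, 0.0614]
eef_rot: [0.698, -0.114, 0.697, 0.116]
contact_force: [-1.0, -0.5, -5.6]
width: 0.0555
```

Run:
```python
from h import *
st()
print(env.observe()["moment"])
```

```text
t53.25 p [ 0.4602 -0.2082  0.0614] zdir [0.947 0.32  0.002] yaw18.67 xax [ 0.0013  0.0029 -1.    ] F [-1.  -0.5 -5.6] w0.0555 j [-0.65  0.65  1.87  0.01  0.63 -0.98]
[-0.23988617  0.01422379 -1.46064237]
```

Request:
servo_tool:
  steps:
    - [0.001,0,0,0,0,0,1]
    - [0.001,0,0,0,0,0,1]
    - [0,0,0,0,0,0,1]
    - [0,0,0,0,0,0,1]

```text
t: 53.65
tool_pos: [0.4603, -0.2083, 0.0609]
eef_rot: [0.698, -0.116, 0.697, 0.116]
contact_force: [-2.4, -1.9, 6.9]
width: 0.0557
```

Run:
```python
from h import *
st()
print(env.observe()["moment"])
```

```text
t53.65 p [ 0.4603 -0.2083  0.0609] zdir [0.946 0.324 0.002] yaw18.89 xax [ 0.0015  0.0014 -1.    ] F [-2.4 -1.9  6.9] w0.0557 j [-0.65  0.65  1.87  0.    0.62 -0.98]
[-0.20101295  0.46058671 -1.47784607]
```

Request:
servo_tool:
  steps:
    - [0,0,0,1.5,0,0,1]
    - [0,0,0,0,0,0,1]
    - [0,0,0,0,0,0,1]

```text
t: 53.95
tool_pos: [0.4603, -0.2082, 0.0609]
eef_rot: [0.699, -0.107, 0.698, 0.108]
contact_force: [-2.4, -1.1, 6.1]
width: 0.0556
```

Run:
```python
from h import *
st()
print(env.observe()["moment"])
```

```text
t53.95 p [ 0.4603 -0.2082  0.0609] zdir [0.954 0.301 0.002] yaw17.50 xax [ 0.0013  0.0011 -1.    ] F [-2.4 -1.1  6.1] w0.0556 j [-0.65  0.65  1.87  0.    0.62 -0.96]
[-0.15938247  0.39035951 -1.05946954]
```

Request:
servo_tool:
  steps:
    - [0,0,0,1.5,0,0,1]
    - [0,0,0,1,0,0,1]
    - [0,0,0,0,0,0,1]
    - [0,0,0,0,0,0,1]

```text
t: 54.35
tool_pos: [0.4603, -0.2083, 0.0609]
eef_rot: [0.701, -0.093, 0.701, 0.094]
contact_force: [-2.3, -0.5, 6.6]
width: 0.0557
```

Run:
```python
from h import *
st()
print(env.observe()["moment"])
w=cam("wrist"); crop(w,"pics/n2.png",150,90,480,370,2.3)
```

```text
t54.35 p [ 0.4603 -0.2083  0.0609] zdir [0.965 0.262 0.001] yaw15.18 xax [ 1.e-03  4.e-04 -1.e+00] F [-2.3 -0.5  6.6] w0.0557 j [-0.65  0.65  1.87  0.    0.62 -0.91]
[-0.08776755  0.3013135  -0.60864792]
```

View pics/n2.png

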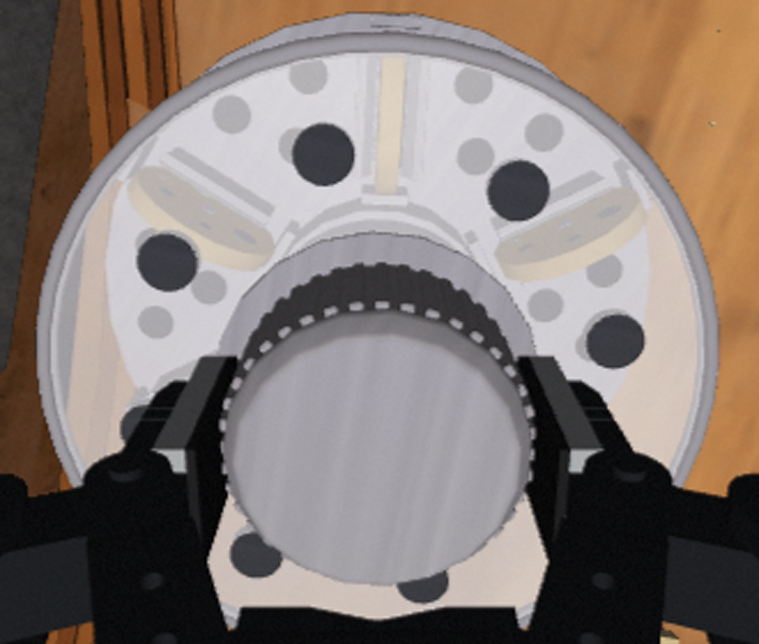

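Request:
servo_tool:
  steps:
    - [0,0,0,1,0,0,1]
    - [0,0,0,1,0,0,1]
    - [0,0,0,0,0,0,1]
    - [0,0,0,0,0,0,1]

```text
t: 54.8
tool_pos: [0.4604, -0.2082, 0.0598]
eef_rot: [0.703, -0.081, 0.702, 0.082]
contact_force: [0.4, -0.8, -0.3]
width: 0.0553
```

Run:
```python
from h import *
st()
print(env.observe()["moment"])
```

```text
t54.80 p [ 0.4604 -0.2082  0.0598] zdir [0.973 0.229 0.001] yaw13.25 xax [ 8.0e-04  1.1e-03 -1.0e+00] F [ 0.4 -0.8 -0.3] w0.0553 j [-0.65  0.65  1.87  0.    0.62 -0.88]
[-0.16271947  0.03945099 -0.09331667]
```

Torque relieved and it is sinking. Lower gently into the gate (floor at TCP ≈ 0.0583).

Request:
servo_tool:
  steps:
    - [0.001,0,0,0,0,0,1]
    - [0.001,0,0,0,0,0,1]
    - [0,0,0,0,0,0,1]
    - [0,0,0,0,0,0,1]

```text
t: 55.2
tool_pos: [0.4604, -0.2082, 0.0583]
eef_rot: [0.703, -0.081, 0.702, 0.082]
contact_force: [0.1, -1.0, 5.0]
width: 0.0556
```

Run:
```python
from h import *
st()
print(env.observe()["moment"])
```

```text
t55.20 p [ 0.4604 -0.2082  0.0583] zdir [0.973 0.229 0.001] yaw13.23 xax [ 0.0011  0.0011 -1.    ] F [ 0.1 -1.   5. ] w0.0556 j [-0.65  0.66  1.87  0.    0.62 -0.88]
[-0.00812633  0.13791144 -0.01240597]
```

Request:
servo_tool:
  steps:
    - [0,0,0,3,0,0,1]
    - [0.0002,0,0,5,0,0,1]
    - [0.0002,0,0,5,0,0,1]
    - [0.0002,0,0,5,0,0,1]
    - [0,0,0,0,0,0,1]

```text
t: 55.7
tool_pos: [0.4605, -0.2082, 0.0576]
eef_rot: [0.707, 0.03, 0.706, -0.029]
contact_force: [0.2, -0.2, 4.5]
width: 0.0555
```

Run:
```python
from h import *
st()
print(env.observe()["moment"])
w=cam("wrist"); crop(w,"pics/n3.png",150,90,480,370,2.3)
```

```text
t55.70 p [ 0.4605 -0.2082  0.0576] zdir [ 0.996 -0.084  0.001] yaw-4.80 xax [ 0.0012  0.0012 -1.    ] F [ 0.2 -0.2  4.5] w0.0555 j [-0.65  0.66  1.87  0.    0.62 -0.57]
[-0.11844715  0.04164744 -0.13603397]
```

View pics/n3.png

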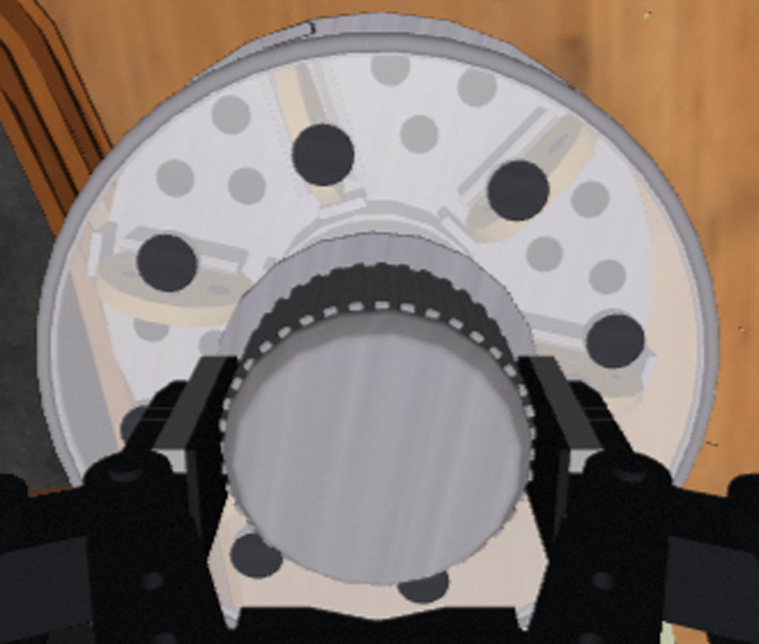

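Request:
servo_tool:
  steps:
    - [0.00025,0,0,6,0,0,1]
    - [0.00025,0,0,6,0,0,1]
    - [0.00025,0,0,6,0,0,1]
    - [0.00025,0,0,6,0,0,1]
    - [0,0,0,0,0,0,1]

```text
t: 56.25
tool_pos: [0.4604, -0.2081, 0.0566]
eef_rot: [0.685, 0.176, 0.685, -0.175]
contact_force: [-0.3, -0.1, 5.5]
width: 0.0557
```

Run:
```python
from h import *
st()
print(env.observe()["moment"])
```

```text
t56.25 p [ 0.4604 -0.2081  0.0566] zdir [ 0.876 -0.482  0.   ] yaw-28.80 xax [ 0.0011  0.0014 -1.    ] F [-0.3 -0.1  5.5] w0.0557 j [-0.65  0.66  1.87  0.    0.61 -0.15]
[-0.03786228  0.05540726 -0.08883049]
```

Request:
servo_tool:
  steps:
    - [0.00025,0,0,6,0,0,1]
    - [0.00025,0,0,6,0,0,1]
    - [0.00025,0,0,6,0,0,1]
    - [0.00025,0,0,6,0,0,1]
    - [0,0,0,0,0,0,1]

```text
t: 56.75
tool_pos: [0.4605, -0.2081, 0.0556]
eef_rot: [0.634, 0.315, 0.633, -0.314]
contact_force: [0.0, -0.6, 5.6]
width: 0.0556
```

Run:
```python
from h import *
st()
print(env.observe()["moment"])
```

```text
t56.75 p [ 0.4605 -0.2081  0.0556] zdir [ 0.605 -0.796 -0.   ] yaw-52.80 xax [ 0.0013  0.0013 -1.    ] F [ 0.  -0.6  5.6] w0.0556 j [-0.65  0.66  1.87  0.    0.61  0.27]
[ 0.01744499  0.0473064  -0.08623493]
```

Tracking the thread (1 mm per 24°). Continue.

Request:
servo_tool:
  steps:
    - [0.00025,0,0,6,0,0,1]
    - [0.00025,0,0,6,0,0,1]
    - [0.00025,0,0,6,0,0,1]
    - [0.00025,0,0,6,0,0,1]
    - [0,0,0,0,0,0,1]

```text
t: 57.25
tool_pos: [0.4606, -0.2082, 0.0545]
eef_rot: [0.555, 0.44, 0.554, -0.438]
contact_force: [-0.5, -0.5, 5.5]
width: 0.0557
```

Request:
servo_tool:
  steps:
    - [0.00025,0,0,6,0,0,1]
    - [0.00025,0,0,6,0,0,1]
    - [0.00025,0,0,6,0,0,1]
    - [0.00025,0,0,6,0,0,1]
    - [0,0,0,0,0,0,1]

```text
t: 57.75
tool_pos: [0.4606, -0.2083, 0.0535]
eef_rot: [0.451, 0.545, 0.451, -0.544]
contact_force: [-0.4, 0.1, 5.6]
width: 0.0554
```

Run:
```python
from h import *
st()
print(env.observe()["moment"])
w=cam("wrist"); crop(w,"pics/n4.png",150,90,480,370,2.3)
```

```text
t57.75 p [ 0.4606 -0.2083  0.0535] zdir [-0.186 -0.983 -0.001] yaw-100.71 xax [ 0.0015  0.0011 -1.    ] F [-0.4  0.1  5.6] w0.0554 j [-0.65  0.66  1.87  0.    0.61  1.11]
[-0.07456669  0.02754304 -0.12922503]
```

View pics/n4.png

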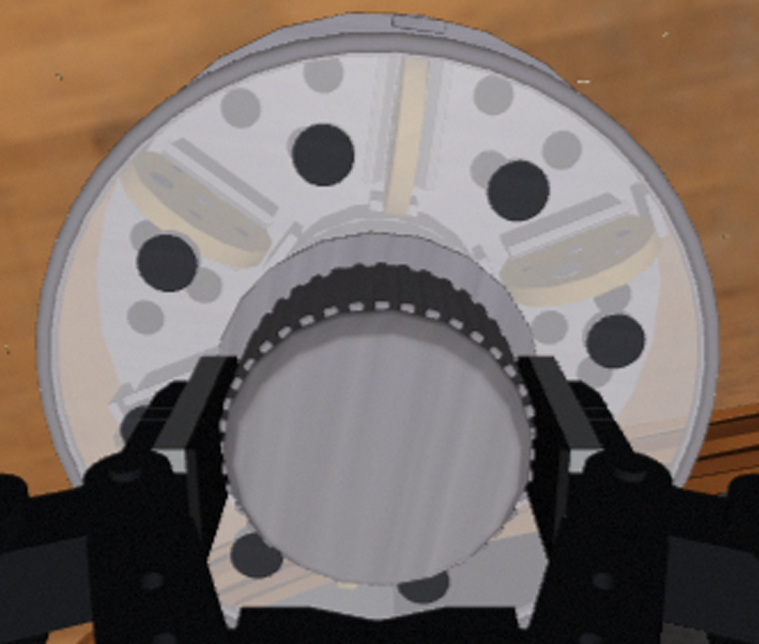

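Request:
servo_tool:
  steps:
    - [0.00025,0,0,6,0,0,1]
    - [0.00025,0,0,6,0,0,1]
    - [0.00025,0,0,6,0,0,1]
    - [0.0002,0,0,5,0,0,1]
    - [0,0,0,0,0,0,1]

```text
t: 58.3
tool_pos: [0.4607, -0.2084, 0.0526]
eef_rot: [0.334, 0.624, 0.334, -0.623]
contact_force: [0.3, -0.6, 4.9]
width: 0.0553
```

Run:
```python
from h import *
st()
print(env.observe()["moment"])
```

```text
t58.30 p [ 0.4607 -0.2084  0.0526] zdir [-0.554 -0.832 -0.002] yaw-123.64 xax [ 1.7e-03  9.0e-04 -1.0e+00] F [ 0.3 -0.6  4.9] w0.0553 j [-0.65  0.67  1.87  0.    0.61  1.51]
[-0.21240318 -0.01254118 -0.12409336]
```

Request:
servo_tool:
  steps:
    - [0.0001,0,0,3,0,0,1]
    - [0.0001,0,0,3,0,0,1]
    - [0,0,0,0,0,0,1]
    - [0,0,0,0,0,0,1]

```text
t: 58.7
tool_pos: [0.4606, -0.2083, 0.0524]
eef_rot: [0.301, 0.64, 0.301, -0.639]
contact_force: [0.5, -0.7, 5.5]
width: 0.0557
```

Run:
```python
from h import *
st()
print(env.observe()["moment"])
```

```text
t58.70 p [ 0.4606 -0.2083  0.0524] zdir [-0.637 -0.771 -0.002] yaw-129.56 xax [ 0.0016  0.001  -1.    ] F [ 0.5 -0.7  5.5] w0.0557 j [-0.65  0.67  1.87  0.    0.6   1.61]
[-0.0484328  -0.06640608 -0.05330639]
```

Request:
servo_tool:
  steps:
    - [0.0001,0,0,3,0,0,1]
    - [0.0001,0,0,3,0,0,1]
    - [0,0,0,0,0,0,1]
    - [0,0,0,0,0,0,1]

```text
t: 59.1
tool_pos: [0.4608, -0.2085, 0.0523]
eef_rot: [0.268, 0.655, 0.267, -0.654]
contact_force: [0.4, -0.7, 5.3]
width: 0.0557
```

Run:
```python
from h import *
st()
print(env.observe()["moment"])
w=cam("wrist"); crop(w,"pics/n5.png",150,90,480,370,2.3)
```

```text
t59.10 p [ 0.4608 -0.2085  0.0523] zdir [-0.714 -0.7   -0.002] yaw-135.55 xax [ 1.9e-03  6.0e-04 -1.0e+00] F [ 0.4 -0.7  5.3] w0.0557 j [-0.65  0.67  1.87  0.    0.6   1.72]
[-0.18880792 -0.01449783 -0.08733618]
```

View pics/n5.png

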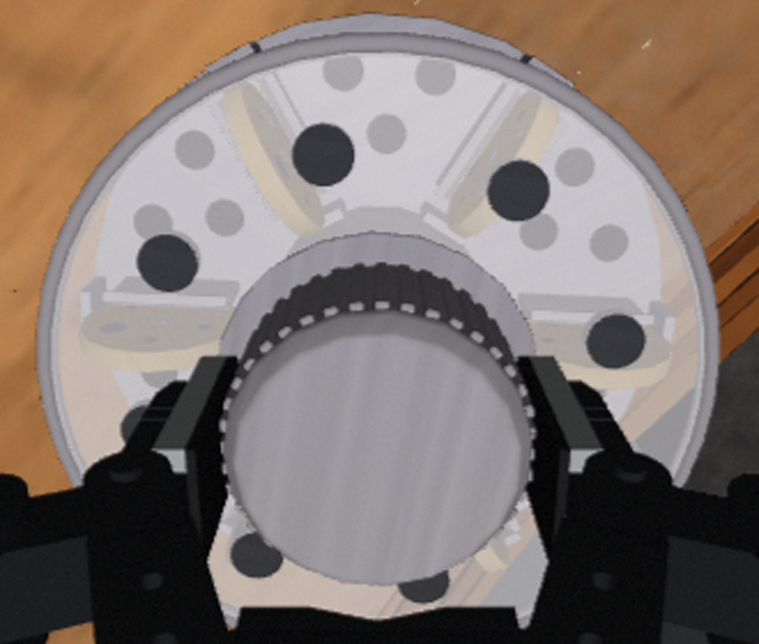

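Request:
servo_tool:
  steps:
    - [0.0001,0,0,4,0,0,1]
    - [0.0001,0,0,4,0,0,1]
    - [0,0,0,0,0,0,1]
    - [0,0,0,0,0,0,1]

```text
t: 59.55
tool_pos: [0.4607, -0.2084, 0.0522]
eef_rot: [0.221, 0.672, 0.221, -0.671]
contact_force: [0.9, 0.4, 7.2]
width: 0.0553
```

Run:
```python
from h import *
st()
print(env.observe()["moment"])
w=cam("wrist"); crop(w,"pics/n6.png",150,90,480,370,2.3)
```

```text
t59.55 p [ 0.4607 -0.2084  0.0522] zdir [-0.804 -0.594 -0.002] yaw-143.56 xax [ 1.8e-03  8.0e-04 -1.0e+00] F [0.9 0.4 7.2] w0.0553 j [-0.65  0.67  1.87  0.    0.6   1.86]
[-0.18843051  0.07367314 -0.19133368]
```

View pics/n6.png

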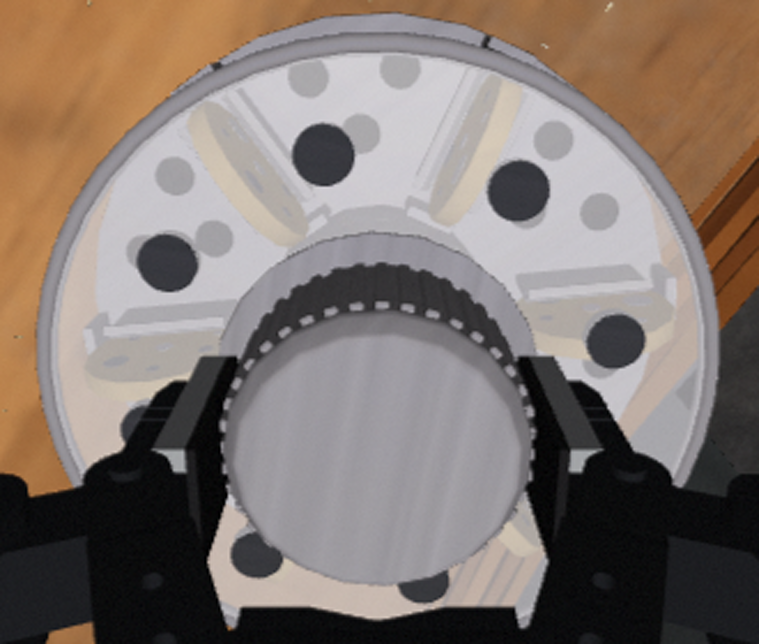

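Request:
servo_tool:
  steps:
    - [0,0,0,4,0,0,1]
    - [0,0,0,4,0,0,1]
    - [0,0,0,0,0,0,1]
    - [0,0,0,0,0,0,1]

```text
t: 60.0
tool_pos: [0.4606, -0.2084, 0.0522]
eef_rot: [0.173, 0.686, 0.174, -0.685]
contact_force: [-0.6, -0.3, 7.4]
width: 0.0558
```

Run:
```python
from h import *
st()
print(env.observe()["moment"])
w=cam("wrist"); crop(w,"pics/n7.png",150,90,480,370,2.3)
s=cam("scene"); crop(s,"pics/n7s.png",240,160,380,290,5)
```

```text
t60.00 p [ 0.4606 -0.2084  0.0522] zdir [-0.879 -0.476 -0.002] yaw-151.56 xax [ 1.6e-03  9.0e-04 -1.0e+00] F [-0.6 -0.3  7.4] w0.0558 j [-0.65  0.67  1.87  0.    0.6   2.  ]
[-0.21494505  0.09051228 -0.14490247]
```

View pics/n7.png

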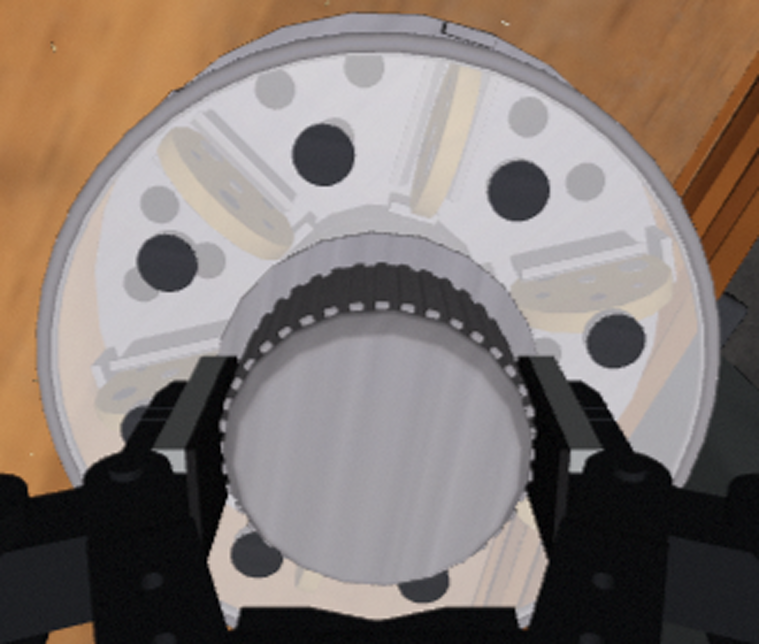

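View pics/n7s.png

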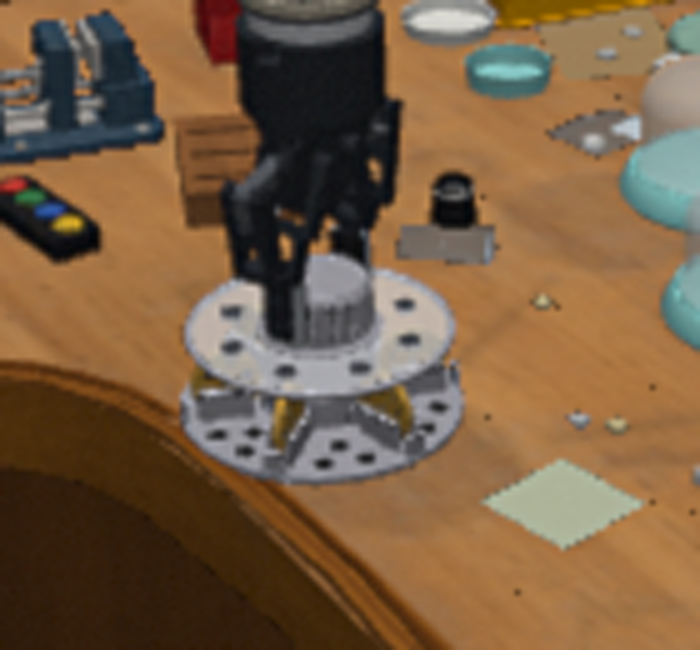

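Request:
servo_tool:
  steps:
    - [-0.0003,0,0,0,0,0,0.6]
    - [0,0,0,0,0,0,0.2]
    - [0,0,0,0,0,0,0]
    - [0,0,0,0,0,0,0]
    - [0,0,0,0,0,0,0]

```text
t: 60.6
tool_pos: [0.4599, -0.2078, 0.0517]
eef_rot: [0.172, 0.686, 0.173, -0.686]
contact_force: [0.2, 0.9, 0.4]
width: 0.0855
```

Request:
servo_tool:
  steps:
    - [-0.02,0,0,0,0,0,0]
    - [-0.03,0,0,0,0,0,0]
    - [-0.03,0,0,0,0,0,0]
    - [0,0,0,0,0,0,0]
    - [0,0,0,0,0,0,0]

```text
t: 61.1
tool_pos: [0.4603, -0.2082, 0.1324]
eef_rot: [0.172, 0.686, 0.173, -0.685]
contact_force: [-0.1, 0.4, -0.5]
width: 0.0852
```

Run:
```python
from h import *
st()
w=cam("wrist"); save(w,"pics/o1.png")
s=cam("scene"); crop(s,"pics/o1s.png",240,160,380,290,5)
P=proj(s,[[.4606,-.2083,h] for h in(.049,.052,.082)]); print((P-[240,160])*5)
```

```text
t61.10 p [ 0.4603 -0.2082  0.1324] zdir [-0.881 -0.473 -0.002] yaw-151.79 xax [ 0.0016  0.001  -1.    ] F [-0.1  0.4 -0.5] w0.0852 j [-0.65  0.52  1.82  0.    0.8   2.  ]
[[319.01579686 324.86720989]
 [318.86625459 319.88110332]
 [317.35502197 269.49289799]]
```

View pics/o1.png

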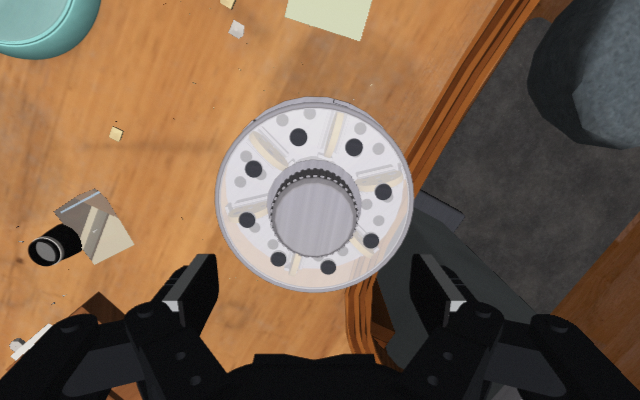

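View pics/o1s.png

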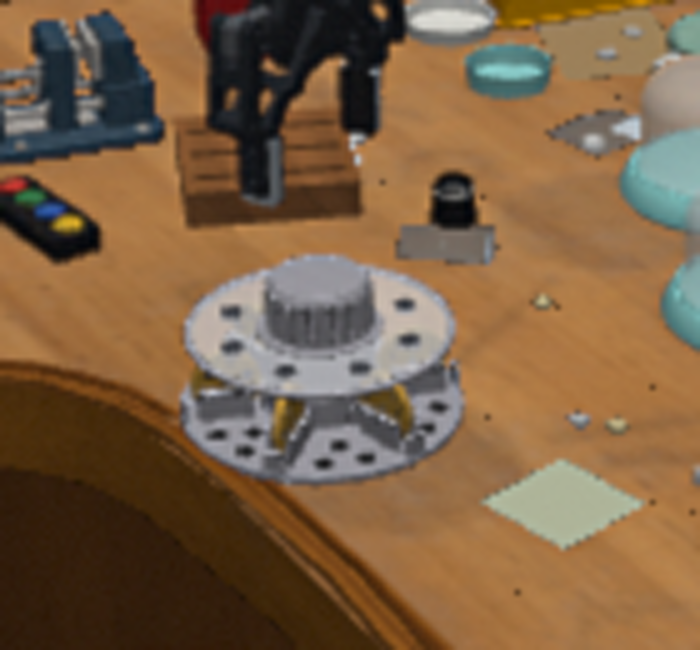

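Request:
servo_tool:
  steps:
    - [-0.03,0,0,0,0,0,0]
    - [0,0,0,0,0,0,0]
    - [0,0,0,0,0,0,0]
    - [0,0,0,0,0,0,0]

```text
t: 61.6
tool_pos: [0.4593, -0.2076, 0.1607]
eef_rot: [-0.171, -0.686, -0.174, 0.686]
contact_force: [-0.0, -0.8, -0.6]
width: 0.0855
```

```bash
python3 -c "
from plant import workorder
print(workorder.job_done())"
```

```text
the job is handed in; nothing more can be done
None
```

The job is done and handed in at about 62 s of the 210 s allowed. No verdict is reported, so the checks below are my own.

- **Plates:** All six plates were in the block, and each now stands on edge in its own slot of the wash carrier. The wrist and scene pictures showed all six in place before the cover went on.
- **Cover:** I used the tool height to work out the height of the cover's lower edge above the bench.
  - It went level onto the lands, at about 32.1 mm.
  - Turned roughly 65° anticlockwise, it came off the lands into the gates.
  - It then jammed against the backs of the teeth at about 1.5 Nm, and the knob slipped 2–3° in the fingers. I backed the gripper off about 6° clockwise to relieve that. The cover then dropped to 28.0 mm.
  - Only after that did I screw it clockwise about 165°, to 21.9 mm against 22 mm nominal. Over the last 8° the height did not change.
- **Disagreement:** I felt no hard torque stop at the end. I judged it home from the height, which stopped falling, and from the rise in downward force.
- **Final state:** The last pictures show the cover level on its shoulder, with the gripper open and clear about 8 cm above it. The loupe looked unmoved, and no move took the arm near the jar or the brush. The only close pass was early on, when the gripper went near the arched instrument stand with no contact force showing.

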